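Read the cup stamps and pack the crossed set in the snap-lock box

TASK

The tea cups on the bamboo tray are two look-alike sets, told apart only by the stamp under the foot: turn every cup mouth-down and read it. Stand the cups stamped with a cross mouth-down inside the clear food box and leave those stamped with a ring standing mouth-down on the tray; then put the lid squarely on the box and fold its four side clips fully down. Do not disturb the teapot, jar, timer or glass.

Things in the scene. Friction and masses are not known exactly. Their poses are not given: they have to be found in the camera images.
- cup_1_mid (a point): centre of a square straight-sided glazed tea cup, 54 x 54 mm, 58 mm tall (29 mm from foot and rim), open on top, wall 4 mm, 0.13 kg; under its foot is stamped, dark on pale glaze, a cross of two 36 mm bars, hidden while it stands upright. z axis from foot to mouth (up at the start), x and y square to its sides. May be absent
- cup_2_mid (a point): centre of a square straight-sided glazed tea cup, 54 x 54 mm, 58 mm tall (29 mm from foot and rim), open on top, wall 4 mm, 0.13 kg; under its foot is stamped, dark on pale glaze, a cross of two 36 mm bars, hidden while it stands upright. z axis from foot to mouth (up at the start), x and y square to its sides. May be absent
- cup_3_mid (a point): centre of a square straight-sided glazed tea cup, 54 x 54 mm, 58 mm tall (29 mm from foot and rim), open on top, wall 4 mm, 0.13 kg; under its foot is stamped, dark on pale glaze, a cross of two 36 mm bars, hidden while it stands upright. z axis from foot to mouth (up at the start), x and y square to its sides. May be absent
- cup_4_mid (a point): centre of a square straight-sided glazed tea cup, 54 x 54 mm, 58 mm tall (29 mm from foot and rim), open on top, wall 4 mm, 0.13 kg; under its foot is stamped, dark on pale glaze, a ring 34 mm across, hidden while it stands upright. z axis from foot to mouth (up at the start), x and y square to its sides. May be absent
- cup_5_mid (a point): centre of a square straight-sided glazed tea cup, 54 x 54 mm, 58 mm tall (29 mm from foot and rim), open on top, wall 4 mm, 0.13 kg; under its foot is stamped, dark on pale glaze, a ring 34 mm across, hidden while it stands upright. z axis from foot to mouth (up at the start), x and y square to its sides. May be absent
- tray: bamboo tray, fixed during the work, 280 (x) x 420 (y) mm; origin at the centre of its underside, floor top 8 mm above it, rim 10 mm thick and 18 mm tall all round; the cups stand upright on it at the start
- box: clear plastic food box without its lid, open at the top, fixed during the work; outside 206 (its x) x 122 (its y) mm, 72 mm tall, walls and floor 3 mm; origin at the centre of its underside. It holds up to three cups in a row along x
- lid: loose lid of the box, 0.25 kg, lying right way up on the sill: plate 214 (x) x 130 (y) mm, 6 to 12 mm above the origin; a rubber plug rim 192 x 108 mm, 6 mm deep under the plate, enters the box with 4 mm to spare all round (either way round fits). Origin: centre of the underside of the plug; z up. Seated, it is 66 mm above the underside of the box
- lid_grip (a point): centre of the moulded grip bar on top of the lid, 22 mm above the lid's origin; the bar is 70 mm long (lid x), 16 mm wide (lid y), standing on the plate; its top is 11 mm above this point, the plate's upper face 10 mm below it. Axes as the lid's
- clip_left (a joint): hinged clip on the lid's +y side: a flap 60 mm long, 30 mm deep, 4 mm thick, hinged on the lid's edge (axis 65 mm in +y and 10 mm up from the lid's origin). 0 = folded down flat along the box side (snapped), 1.57 = straight out level, 1.9 = stop; starts at 1.4 to 1.75. It stays where it is left and yields to about 1 N at its free edge
- clip_right (a joint): hinged clip on the lid's -y side: a flap 60 mm long, 30 mm deep, 4 mm thick, hinged on the lid's edge (axis 65 mm in -y and 10 mm up from the lid's origin). 0 = folded down flat along the box side (snapped), 1.57 = straight out level, 1.9 = stop; starts at 1.4 to 1.75. It stays where it is left and yields to about 1 N at its free edge
- clip_far (a joint): hinged clip on the lid's +x side: a flap 60 mm long, 30 mm deep, 4 mm thick, hinged on the lid's edge (axis 107 mm in +x and 10 mm up from the lid's origin). 0 = folded down flat along the box side (snapped), 1.57 = straight out level, 1.9 = stop; starts at 1.4 to 1.75. It stays where it is left and yields to about 1 N at its free edge
- clip_near (a joint): hinged clip on the lid's -x side: a flap 60 mm long, 30 mm deep, 4 mm thick, hinged on the lid's edge (axis 107 mm in -x and 10 mm up from the lid's origin). 0 = folded down flat along the box side (snapped), 1.57 = straight out level, 1.9 = stop; starts at 1.4 to 1.75. It stays where it is left and yields to about 1 N at its free edge
- teapot: stainless teapot, 120 mm across and 132 mm tall, spout and handle to either side; origin at the centre of its foot; bystander
- jar: glass jar with a steel twist cap, 72 mm across, 95 mm tall; origin at the centre of its foot; bystander
- timer: round steel kitchen timer, 66 mm across, 56 mm tall with its knob; origin at the centre of its foot; bystander
- glass: clear drinking glass, 68 mm across, 85 mm tall; origin at the centre of its foot; bystander

How it is judged:
By the outcome, as a careful person would: the job done as asked, in the order asked, and still so for the second after the job is handed in, with the robot touching nothing.
Of cup_1, cup_2, cup_3, cup_4, cup_5 only 3 to 4 are there at a start; the rules pass over those that are not, and their reading is None.
At some moment in a run one of cup_1, cup_2, cup_3, cup_4, cup_5 may be knocked a few centimetres aside while the robot is not near it.
Once in a run the grip may slacken for a moment while it holds something.
It also fails if it takes over 210 s, if anything falls off the work surface, if the arm or the gripper's body presses on something with over 40 N, if the wrist force passes 120 N, or if a joint passes its speed limit or range.

ROBOT

A 6-joint arm with a two-finger parallel gripper is mounted at the origin on the work surface. World frame = base frame: x ahead of the robot, y to its left, z up, the work surface at z = 0. Lengths are in m, angles in rad, forces in N, time in s.
With the tool pointing down it reaches from about 0.375 to 0.9 m from the base axis. Payload 3.1 kg.
Tool frame: the origin (TCP) lies at the very end of the fingers, on their centre line; the grasp point (between the pads) lies 19 mm behind it (tcp_to_grasp is the distance from the TCP to the grasp point, in m); z points along the fingers, y is the direction in which the jaws open and shut (so a half turn about z gives the same grasp; the last joint's range is limited). The gripper opens to 85 mm and grips with 20 to 120 N. Pads are 22 mm wide; open, the fingers measure 114 mm over their backs; the gripper's body (76 mm by 85 mm) begins 54 mm behind the grasp point. The pads swing forward as they close: fully open they stand 13 mm farther back than shut.
Start: joints at [1.105, 0.527, 1.433, -0, 1.181, -0.178], TCP at [0.177, 0.599, 0.199] pointing down, gripper open.
Joint ranges: [-3.08, 3.08], [-0.75, 2.2], [0.22, 2.44], [-1.43, 4.57], [0, 2.65], [-2.85, 2.85]. Speed limits (rad/s): [2.79, 2.79, 3.14, 3.14, 3.14, 3.14].

INTERFACE

Orientations are given as a unit quaternion [x, y, z, w].
In Python, from station import sense, snapshot, camera_info, sign_off, tcp_to_grasp gives the robot as it stands.
- The arm moves only by the shell command python3 -m inch 'ROWS' [FORCE]. ROWS is JSON, a list of rows, each a list of 3 entries, a list of its own where there are three numbers: the closure, from -1 (fully open) to 1 (shut), so that 0 is half open, then the shift along the tool's x, y, z normalised to -1 to 1, where 1 is 10 cm, then the turn, a rotation vector about the tool's x, y, z normalised to -1 to 1, where 1 is 360 degrees. In form: [[jaw, [dx, dy, dz], [ax, ay, az]], ...]. A call has 1 to 20 rows; each row is the pose to reach, as a shift and turn from the pose commanded when the call began, along the tool's axes at that moment, turning the shorter way round; what a row does not reach only later rows make up. A row lasts 1/10 s, in which the tool goes at most 50 mm and 8.59 degrees, less where a joint would pass 70% of its speed; a pose out of reach is approached as far as the arm can. A call with a number of a shift or a turn outside -1 to 1 is refused whole. A call with a gripper value outside its range is refused whole. The fingers move at their own pace and stop on an object; FORCE is the grip in N (left out, the last holds). Time passes only in rows, so rows that repeat a pose let the fingers close. It gives the time, the measured TCP pose, the force and the opening at its end, in the units of the state.
- sense(): the state, without advancing time (a new reading comes with each control period).
- snapshot(name): name is "scene" or "top"; returns (picture, depth): 384x512x3 uint8, blue, green, red; 384x512 float32, m along the optical axis (not along the pixel's ray), 0 where there is no reading.
- camera_info(name): a dict with "K" (3x3 intrinsics, pixels), "origin" and "orientation" of the camera in the world. Camera axes: x right, y down, z forward; pixel columns grow to the right and rows downward; lengths in m; the calibration is good to about 2 mm. A picture is of the moment at which its call begins. camera_info takes no time and is no camera call.
- sign_off(): hands the job in, once; it reports no verdict.
The state is a dict: "t": time; "q": joint angles; "qd": joint speeds; "tau": joint torques, N m; "tcp_pos": TCP position; "tool_rot": TCP orientation; "force": force on the tool from outside, world axes, zero at the start; "ft_torque": the same for the moment, N m; "finger_gap": opening from 0.0 (shut) to 1.0 (fully open).
Only numpy, scipy, OpenCV 4.12 (cv2) and the standard library are available. Lean on these libraries where they do the work, as an engineer would, in place of code of your own. Each camera call takes 0.05 s, during which the arm holds its last target.

## Working session

There is one attempt and no reset: what is moved stays moved. The work goes in short steps, Python scripts to look and compute and a shell command to move; the robot and the scene stay as the last step left them, time stands still between calls to the robot, and variables do not carry over. Pictures are saved under pics/ and viewed, and the job is handed in when it is done.

```bash
ls; mkdir -p pics
python3 - <<'E'
from station import *
import cv2,numpy as np
s=sense();print({k:np.round(v,3).tolist() for k,v in s.items()})
print(tcp_to_grasp)
for n in("scene","top"):
    p,d=snapshot(n);cv2.imwrite(f"pics/{n}0.png",p);np.save(f"pics/{n}0.npy",d)
    print(n,camera_info(n))
E
```

```text
pics
{'t': 0.0, 'q': [1.105, 0.528, 1.434, 0.0, 1.181, -0.178], 'qd': [-0.0, -0.0, 0.0, -0.0, 0.002, 0.001], 'tau': [-0.001, -44.235, -17.802, -0.0, 0.008, -0.0], 'tcp_pos': [0.177, 0.599, 0.198], 'tool_rot': [0.143, 0.99, -0.001, -0.0], 'force': [0.064, -0.011, -0.03], 'ft_torque': [0.044, 0.011, 0.007], 'finger_gap': 1.001}
0.0187
scene {'K': array([[427.41874785,   0.        , 261.11682671],
       [  0.        , 427.41874785, 196.04395499],
       [  0.        ,   0.        ,   1.        ]]), 'origin': array([0.94559439, 0.59898872, 0.93159879]), 'orientation': array([ 0.25746498,  0.8980782 , -0.34474246, -0.09121386])}
top {'K': array([[489.76723624,   0.        , 257.78529128],
       [  0.        , 489.76723624, 190.67861809],
       [  0.        ,   0.        ,   1.        ]]), 'origin': array([ 0.28782202, -0.04977671,  1.71373827]), 'orientation': array([ 0.7105086 , -0.69856915,  0.0578684 , -0.06188628])}
```

View pics/scene0.png

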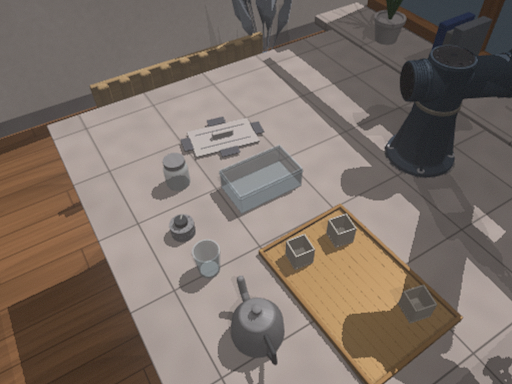

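View pics/top0.png

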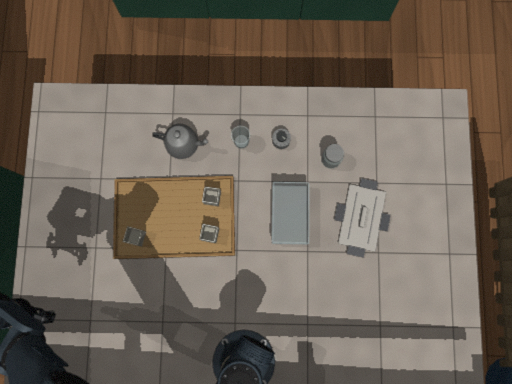

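The top view shows three cups, at pixels (211,196), (209,232) and (133,236). The box is at (290,213) and the lid at (362,217). Next I'll write helpers and measure these more closely.

```bash
cat > H.py <<'E'
from station import *
import cv2,numpy as np
from scipy.spatial.transform import Rotation as R
def ray(n,uv):
    c=camera_info(n);uv=np.atleast_2d(uv).astype(float)
    v=np.c_[uv,np.ones(len(uv))]@np.linalg.inv(c["K"]).T
    return np.array(c["origin"]),R.from_quat(c["orientation"]).apply(v)
def plane(n,uv,z):
    o,v=ray(n,uv);return o+v*((z-o[2])/v[:,2])[:,None]
def proj(n,P):
    c=camera_info(n);q=R.from_quat(c["orientation"]).inv().apply(np.atleast_2d(P)-c["origin"])@c["K"].T
    return q[:,:2]/q[:,2:]
def cloud(n,d):
    h,w=d.shape;u,v=np.meshgrid(np.arange(w),np.arange(h))
    o,r=ray(n,np.c_[u.ravel(),v.ravel()]);return (o+r*d.ravel()[:,None]).reshape(h,w,3)
def crop(img,x0,y0,x1,y1,s,f):
    cv2.imwrite(f,cv2.resize(img[y0:y1,x0:x1],None,fx=s,fy=s,interpolation=cv2.INTER_CUBIC))
E
python3 - <<'E'
from H import *
t=cv2.imread("pics/top0.png");s=cv2.imread("pics/scene0.png")
crop(t,105,165,245,270,5,"pics/t_tray.png");crop(t,260,165,400,270,5,"pics/t_box.png")
crop(s,255,200,460,345,3.8,"pics/s_tray.png")
crop(s,170,100,310,215,5,"pics/s_box.png")
d=np.load("pics/top0.npy");C=cloud("top",d)
for y,x in[(217,170),(213,290),(196,211),(217,362),(300,300)]:print(x,y,C[y,x].round(3))
E
```

```text
170 217 [0.481 0.268 0.008]
290 213 [ 0.503 -0.152  0.002]
211 196 [0.558 0.127 0.009]
362 217 [ 0.489 -0.398  0.035]
300 300 [ 0.204 -0.189 -0.005]
```

View pics/t_tray.png

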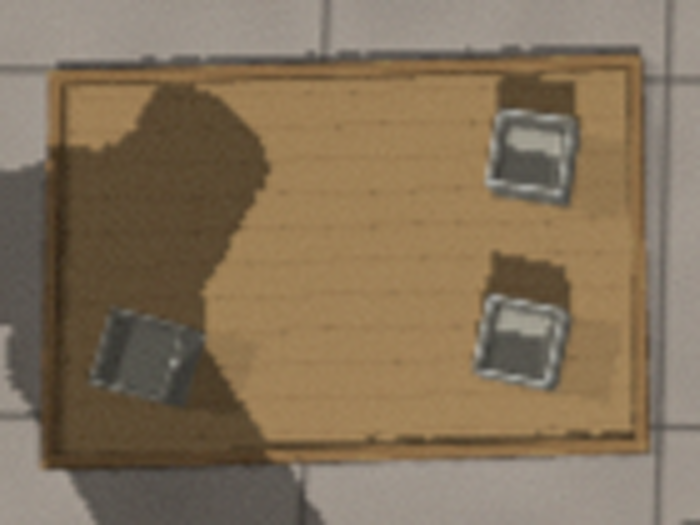

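View pics/s_tray.png

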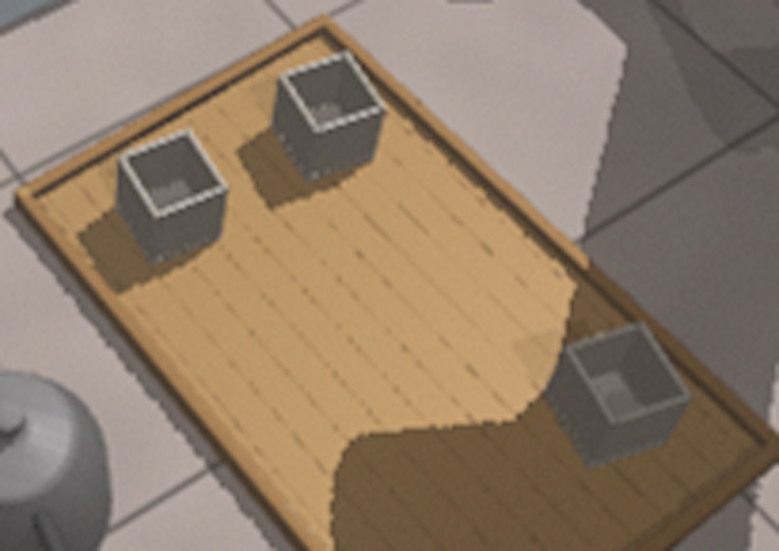

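View pics/s_box.png

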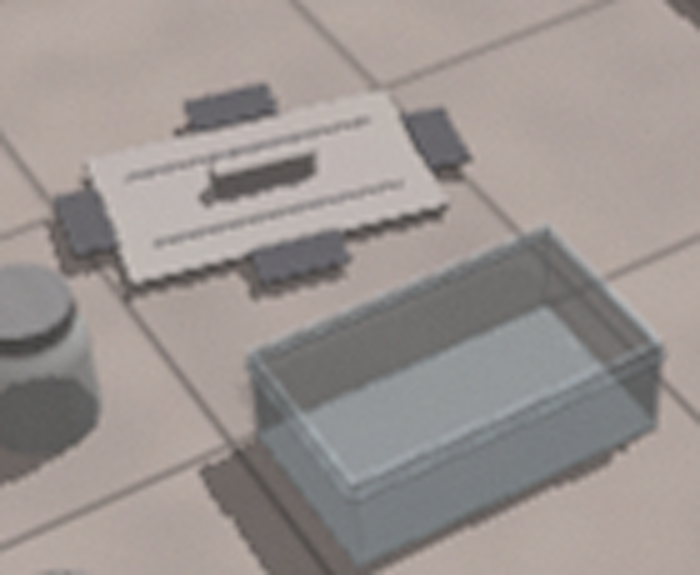

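View pics/t_box.png

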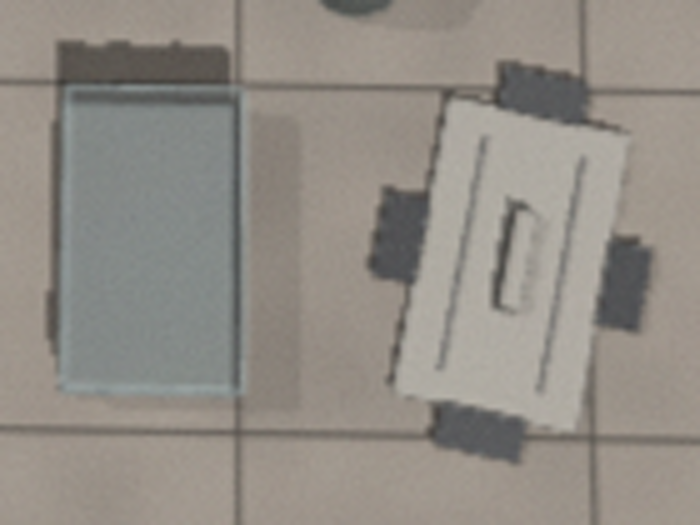

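Run:
```python
from H import *
def un(c,s,x0,y0): return (np.array(c,float)+.5)/s-.5+[x0,y0]
T=lambda c,x0:un(c,5,x0,165)
it={"A":(T([(497,113),(578,118),(568,203),(488,186)],105),.066,un([(118,155),(190,132),(227,187),(160,215)],3.8,255,200)),
"B":(T([(488,295),(570,310),(552,388),(475,375)],105),.066,un([(277,75),(348,55),(385,107),(322,132)],3.8,255,200)),
"C":(T([(118,308),(205,332),(183,405),(92,382)],105),.066,un([(568,350),(640,325),(690,393),(615,425)],3.8,255,200)),
"box":(T([(65,88),(242,88),(243,393),(60,393)],260),.072,un([(250,357),(547,230),(662,350),(352,490)],5,170,100)),
"lid":(T([(447,93),(630,132),(577,432),(393,393)],260),.012,un([(90,165),(390,93),(450,208),(130,290)],5,170,100)),
"tray":(T([(48,68),(640,55),(648,450),(43,467)],105),.018,None)}
for k,(t,z,s) in it.items():
    for n,p in(("top",t),("scene",s)):
        if p is None: continue
        P=plane(n,p,z)[:,:2]
        (c,wh,a)=cv2.minAreaRect(P.astype(np.float32))
        print(k,n,P.mean(0).round(4),np.round(wh,3),round(a,1))
```

```text
A top [0.5503 0.1207] [0.056 0.059] 85.1
A scene [0.5524 0.1234] [0.053 0.051] 83.8
B top [0.4227 0.1242] [0.056 0.054] 80.6
B scene [0.4241 0.1269] [0.054 0.053] 82.8
C top [0.4086 0.3741] [0.064 0.052] 76.3
C scene [0.4101 0.3826] [0.051 0.052] 79.8
box top [ 0.4963 -0.1483] [0.209 0.122] 0.2
box scene [ 0.5012 -0.1454] [0.121 0.202] 89.5
lid top [ 0.4927 -0.4027] [0.131 0.216] 78.7
lid scene [ 0.4935 -0.3966] [0.128 0.218] 78.6
tray top [0.4835 0.2544] [0.28  0.419] 2.6
```

```bash
cat >> H.py <<'E'
def Rt(psi,lean=0):
    a=np.radians(psi);y=np.array([np.cos(a),np.sin(a),0]);z=np.array([0,0,-1.]);x=np.cross(y,z)
    return R.from_matrix(np.c_[x,y,z])*R.from_euler("y",lean,degrees=True)
def plan(*tg):
    """tg: (Gx,Gy,Gz,psi,lean) grasp-point targets; printed relative to present pose"""
    s=sense();p=np.array(s["tcp_pos"]);r=R.from_quat(s["tool_rot"])
    print("t",round(s["t"],2),"tcp",p.round(4),"grasp",(p+tcp_to_grasp*-r.as_matrix()[:,2]).round(4),"gap",round(s["finger_gap"],3),"F",np.round(s["force"],1),"q",np.round(s["q"],2))
    for g in tg:
        Rg=Rt(*g[3:]);P=np.array(g[:3])+tcp_to_grasp*Rg.as_matrix()[:,2]
        d=r.inv().apply(P-p)/.1;a=(r.inv()*Rg).as_rotvec()/(2*np.pi)
        print(g,"sh",d.round(3).tolist(),"turn",a.round(3).tolist(),"rows",int(np.ceil(max(np.linalg.norm(d)*2,np.linalg.norm(a)*360/8.59))))
E
python3 -c "
from H import *
plan((.5515,.122,.22,-5.5,0),(.5515,.122,.15,-5.5,45),(.5515,.122,.15,-5.5,-45))"
```

```text
t 0.1 tcp [0.177  0.5987 0.1981] grasp [0.1771 0.5987 0.2168] gap 0.998 F [ 0.1 -0.6 -1.4] q [ 1.1   0.53  1.43  0.    1.18 -0.18]
(0.5515, 0.122, 0.22, -5.5, 0) sh [-4.944, -3.508, -0.027] turn [-0.0, 0.0, 0.219] rows 13
(0.5515, 0.122, 0.15, -5.5, 45) sh [-4.919, -3.377, 0.618] turn [-0.086, 0.104, 0.207] rows 12
(0.5515, 0.122, 0.15, -5.5, -45) sh [-4.969, -3.637, 0.619] turn [0.086, -0.104, 0.207] rows 13
```

```bash
python3 -m inch '[[-1,[-1,-0.7,0],[0,0,0]],[-1,[-1,-0.7,0],[0,0,0]],[-1,[-1,-0.7,0],[0,0,0]]]' 60
python3 -m inch '[[-1,[-1,-0.7,0],[0,0,0]],[-1,[-1,-0.7,0],[0,0,0]],[-1,[-1,-0.7,0],[0,0,0]]]'
python3 -m inch '[[-1,[-1,-0.7,0],[0,0,0]],[-1,[-1,-0.7,0],[0,0,0]],[-1,[-1,-0.7,0],[0,0,0]]]'
python3 -m inch '[[-1,[-1,-0.7,0],[0,0,0]],[-1,[-1,-0.7,0],[0,0,0]],[-1,[-1,-0.7,0],[0,0,0]]]'
python3 -c "
from H import *
plan((.5515,.122,.16,-5.5,0),(.5515,.122,.16,-5.5,45),(.5515,.122,.16,-5.5,-45))"
```

```text
t: 0.4
tcp_pos: [0.2545, 0.5006, 0.1983]
tool_rot: [0.144, 0.99, -0.002, -0.0]
force: [-0.2, -0.0, -0.6]
finger_gap: 1.0
t: 0.7
tcp_pos: [0.331, 0.4052, 0.1986]
tool_rot: [0.145, 0.989, -0.001, -0.0]
force: [0.1, 0.9, 0.1]
finger_gap: 0.997
t: 1.0
tcp_pos: [0.4075, 0.3099, 0.1988]
tool_rot: [0.145, 0.989, -0.0, 0.0]
force: [0.1, 0.5, 0.4]
finger_gap: 0.997
t: 1.3
tcp_pos: [0.484, 0.2142, 0.1989]
tool_rot: [0.145, 0.989, -0.0, 0.001]
force: [-0.3, 0.7, 0.2]
finger_gap: 1.001
t 1.3 tcp [0.484  0.2142 0.1989] grasp [0.484  0.2142 0.2176] gap 1.001 F [-0.3  0.7  0.2] q [ 0.21  0.4   1.67 -0.    1.07 -1.07]
(0.5515, 0.122, 0.16, -5.5, 0) sh [-0.91, -0.69, 0.577] turn [0.0, 0.0, 0.219] rows 10
(0.5515, 0.122, 0.16, -5.5, 45) sh [-0.884, -0.56, 0.522] turn [-0.086, 0.105, 0.207] rows 11
(0.5515, 0.122, 0.16, -5.5, -45) sh [-0.936, -0.819, 0.523] turn [0.086, -0.104, 0.207] rows 11
```

```bash
python3 -m inch '[[-1,[-0.88,-0.56,0.52],[-0.086,0.105,0.207]],[-1,[-0.88,-0.56,0.52],[-0.086,0.105,0.207]],[-1,[-0.88,-0.56,0.52],[-0.086,0.105,0.207]],[-1,[-0.88,-0.56,0.52],[-0.086,0.105,0.207]],[-1,[-0.88,-0.56,0.52],[-0.086,0.105,0.207]],[-1,[-0.88,-0.56,0.52],[-0.086,0.105,0.207]],[-1,[-0.88,-0.56,0.52],[-0.086,0.105,0.207]],[-1,[-0.88,-0.56,0.52],[-0.086,0.105,0.207]],[-1,[-0.88,-0.56,0.52],[-0.086,0.105,0.207]],[-1,[-0.88,-0.56,0.52],[-0.086,0.105,0.207]],[-1,[-0.88,-0.56,0.52],[-0.086,0.105,0.207]],[-1,[-0.88,-0.56,0.52],[-0.086,0.105,0.207]]]'
python3 -c "
from H import *
plan((.5515,.122,.16,-5.5,45),(.5515,.122,.11,-5.5,-45))"
```

```text
t: 2.5
tcp_pos: [0.5489, 0.138, 0.146]
tool_rot: [0.684, 0.62, 0.283, -0.261]
force: [0.7, 0.0, -0.1]
finger_gap: 0.998
t 2.5 tcp [0.5489 0.138  0.146 ] grasp [0.5477 0.1247 0.1592] gap 0.998 F [ 0.7  0.  -0.1] q [-0.39  0.64  1.78  0.83  1.17 -0.8 ]
(0.5515, 0.122, 0.16, -5.5, 45) sh [-0.012, 0.041, -0.023] turn [-0.001, -0.001, -0.001] rows 1
(0.5515, 0.122, 0.11, -5.5, -45) sh [-0.553, 0.044, 0.141] turn [-0.001, -0.251, 0.0] rows 11
```

```bash
python3 -m inch '[[-1,[-0.01,0.04,-0.02],[0,0,0]],[-1,[-0.01,0.04,-0.02],[0,0,0]]]'
python3 -c "
from H import *
plan((.5515,.122,.039,-5.5,45))"
```

```text
t: 2.7
tcp_pos: [0.5551, 0.1358, 0.148]
tool_rot: [0.682, 0.622, 0.284, -0.258]
force: [0.8, 1.0, -0.8]
finger_gap: 1.003
t 2.7 tcp [0.5551 0.1358 0.148 ] grasp [0.5539 0.1225 0.1612] gap 1.003 F [ 0.8  1.  -0.8] q [-0.39  0.64  1.76  0.83  1.18 -0.8 ]
(0.5515, 0.122, 0.039, -5.5, 45) sh [-0.873, -0.024, 0.856] turn [-0.0, -0.001, 0.0] rows 3
```

```bash
python3 -m inch '[[-1,[-0.4,-0.024,0.4],[0,0,0]],[-1,[-0.6,-0.024,0.6],[0,0,0]],[-1,[-0.87,-0.024,0.856],[0,0,0]],[-1,[-0.87,-0.024,0.856],[0,0,0]],[-1,[-0.87,-0.024,0.856],[0,0,0]],[-1,[-0.87,-0.024,0.856],[0,0,0]]]'
python3 - <<'E'
from H import *
plan((.5515,.122,.039,-5.5,45))
p,d=snapshot("scene");crop(p,230,150,400,290,4.5,"pics/a1.png")
E
```

```text
t: 3.3
tcp_pos: [0.5522, 0.1359, 0.0275]
tool_rot: [0.682, 0.622, 0.285, -0.258]
force: [0.7, 0.6, 0.2]
finger_gap: 1.001
t 3.3 tcp [0.5522 0.1359 0.0275] grasp [0.5509 0.1227 0.0407] gap 1.001 F [0.7 0.6 0.2] q [-0.39  0.86  1.8   0.93  1.02 -1.02]
(0.5515, 0.122, 0.039, -5.5, 45) sh [-0.017, 0.006, 0.007] turn [-0.0, -0.001, 0.0] rows 1
```

View pics/a1.png

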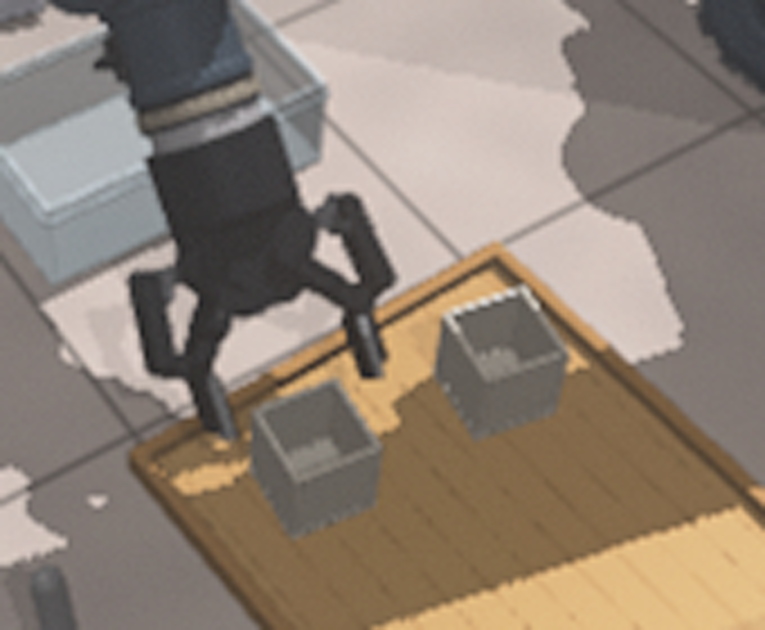

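Run:
```python
from H import *
un=lambda c,s,x0,y0:(np.array(c,float)+.5)/s-.5+[x0,y0]
for k,c in(("A",[(252,430),(335,378),(381,440),(295,480)]),("B",[(437,335),(527,288),(567,350),(487,380)])):
    P=plane("scene",un(c,4.5,230,150),.066)[:,:2];print(k,P.mean(0).round(4),cv2.minAreaRect(P.astype(np.float32)))
```

```text
A [0.5546 0.1243] ((0.5554471015930176, 0.12213455885648727), (0.04763367399573326, 0.058449774980545044), 86.21308898925781)
B [0.4269 0.1285] ((0.42561110854148865, 0.13029290735721588), (0.04736674949526787, 0.06514173001050949), 89.71036529541016)
```

Run:
```python
from H import *
s=sense();p=np.array(s["tcp_pos"]);M=R.from_quat(s["tool_rot"]).as_matrix();print(M.round(2))
for k in(0,-.013,-.03):
  for e in(-.05,.05):
    print(k,e,((proj("scene",p+k*M[:,2]+e*M[:,1])-[230,150])*4.5).round())
print(((proj("scene",[.5515,.122,.037])-[230,150])*4.5).round())
```

```text
[[ 0.06  1.    0.07]
 [ 0.7  -0.09  0.71]
 [ 0.71  0.   -0.7 ]]
0 -0.05 [[402. 448.]]
0 0.05 [[247. 516.]]
-0.013 -0.05 [[395. 427.]]
-0.013 0.05 [[239. 494.]]
-0.03 -0.05 [[386. 399.]]
-0.03 0.05 [[229. 466.]]
[[314. 454.]]
```

Run:
```python
from H import *
p,d=snapshot("scene");C=cloud("scene",d)
crop(p,250,185,330,255,9,"pics/a2.png")
for u,v in[(277,243),(278,246),(279,247),(280,250),(312,231),(313,233),(300,250),(272,228)]: print(u,v,C[v,u].round(3),p[v,u])
p,d=snapshot("top");crop(p,170,170,260,250,8,"pics/a3.png")
```

```text
277 243 [0.602 0.095 0.077] [45 47 50]
278 246 [0.601 0.097 0.066] [ 76  88 100]
279 247 [0.598 0.098 0.061] [ 91 109 126]
280 250 [0.58  0.077 0.009] [ 74 103 128]
312 231 [0.505 0.107 0.071] [56 58 63]
313 233 [0.507 0.113 0.07 ] [66 71 79]
300 250 [0.538 0.107 0.013] [126 133 140]
272 228 [0.593 0.057 0.089] [50 51 53]
```

View pics/a2.png

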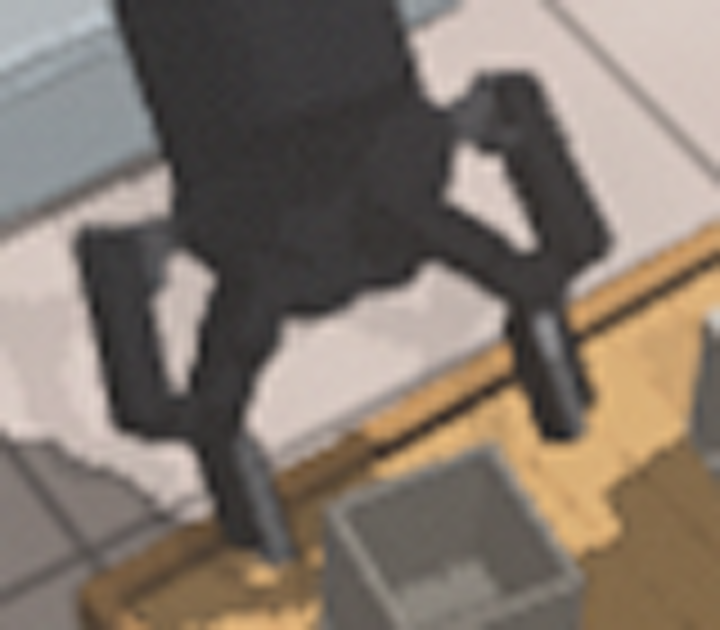

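View pics/a3.png

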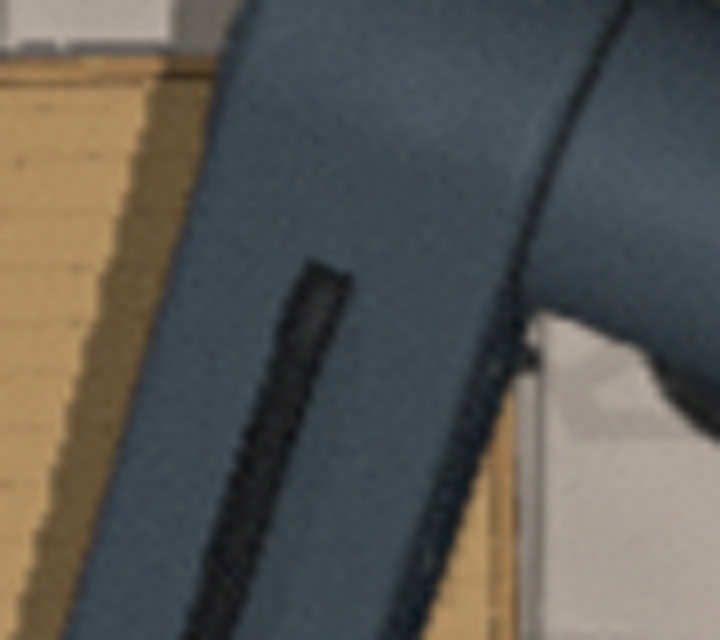

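Run:
```python
from H import *
s=sense();p=np.array(s["tcp_pos"]);M=R.from_quat(s["tool_rot"]).as_matrix();print(s["t"],p)
pic,d=snapshot("scene");C=cloud("scene",d)
hsv=cv2.cvtColor(pic,cv2.COLOR_BGR2HSV)
L=(C.reshape(-1,3)-p)@M
m=(np.abs(L[:,0])<.03)&(np.abs(L[:,1])<.08)&(L[:,2]>-.13)&(L[:,2]<.02)&(C[...,2].ravel()>.02)&(np.abs(L[:,1])>.03)
Q=L[m];
for lo in np.arange(-.13,.02,.01):
    k=(Q[:,2]>=lo)&(Q[:,2]<lo+.01)
    if k.any():print(round(lo,3),k.sum(),Q[k].min(0).round(3),Q[k].max(0).round(3))
```

```text
3.45 [0.55215556 0.13565269 0.02758325]
-0.13 88 [-0.016 -0.07  -0.13 ] [ 0.02   0.071 -0.12 ]
-0.12 99 [-0.018 -0.073 -0.12 ] [ 0.022  0.074 -0.11 ]
-0.11 136 [-0.013 -0.074 -0.11 ] [ 0.02   0.075 -0.1  ]
-0.1 131 [-0.012 -0.073 -0.1  ] [ 0.018  0.075 -0.09 ]
-0.09 63 [-0.011 -0.069 -0.09 ] [ 0.015  0.068 -0.08 ]
-0.08 61 [-0.009 -0.056 -0.08 ] [ 0.014  0.058 -0.07 ]
-0.07 59 [-0.01  -0.056 -0.07 ] [ 0.014  0.057 -0.06 ]
-0.06 55 [-0.007 -0.054 -0.06 ] [ 0.015  0.057 -0.05 ]
-0.05 19 [-0.009 -0.05  -0.049] [ 0.013  0.05  -0.045]
-0.02 1 [-0.021  0.074 -0.011] [-0.021  0.074 -0.011]
-0.01 3 [-0.017  0.03  -0.008] [ 0.019  0.077 -0.004]
-0.0 2 [-0.001  0.03   0.003] [0.006 0.031 0.004]
0.01 1 [0.008 0.074 0.019] [0.008 0.074 0.019]
```

```bash
python3 -m inch '[[-1,[0,0,-0.5],[0,0,0]],[-1,[0,0,-1],[0,0,0]],[0.2,[0,0,-1],[0,0,0]],[0.2,[0,0,-1],[0,0,0]],[0.2,[0,0,-1],[0,0,0]],[0.2,[0,0,-1],[0,0,0]],[0.2,[0,0,-1],[0,0,0]]]'
cat >> H.py <<'E'
def tip():
    s=sense();p=np.array(s["tcp_pos"]);M=R.from_quat(s["tool_rot"]).as_matrix();print("gap",s["finger_gap"])
    pic,d=snapshot("scene");C=cloud("scene",d);L=(C.reshape(-1,3)-p)@M
    m=(np.abs(L[:,0])<.03)&(np.abs(L[:,1])<.08)&(L[:,2]>-.16)&(L[:,2]<.02)&(C[...,2].ravel()>.075);Q=L[m]
    for lo in np.arange(-.16,.02,.01):
        k=(Q[:,2]>=lo)&(Q[:,2]<lo+.01)
        if k.any():print(round(lo,3),k.sum(),Q[k].min(0).round(3),Q[k].max(0).round(3))
    return pic
E
python3 -c "
from H import *
p=tip();crop(p,200,100,360,240,4.5,'pics/a4.png')"
```

```text
t: 4.2
tcp_pos: [0.5437, 0.0665, 0.0954]
tool_rot: [0.683, 0.621, 0.283, -0.261]
force: [-0.1, -0.5, -0.2]
finger_gap: 0.398
gap 0.39789989952810284
-0.16 106 [-0.008 -0.036 -0.16 ] [ 0.03   0.038 -0.15 ]
-0.15 132 [-0.01  -0.038 -0.15 ] [ 0.016  0.041 -0.14 ]
-0.14 186 [-0.011 -0.063 -0.14 ] [ 0.023  0.066 -0.13 ]
-0.13 201 [-0.01  -0.066 -0.13 ] [ 0.024  0.067 -0.12 ]
-0.12 168 [-0.013 -0.062 -0.12 ] [ 0.022  0.064 -0.11 ]
-0.11 148 [-0.016 -0.059 -0.11 ] [ 0.02  0.06 -0.1 ]
-0.1 130 [-0.016 -0.054 -0.1  ] [ 0.02   0.057 -0.09 ]
-0.09 129 [-0.012 -0.051 -0.09 ] [ 0.017  0.052 -0.08 ]
-0.08 70 [-0.009 -0.045 -0.08 ] [ 0.017  0.048 -0.07 ]
-0.07 63 [-0.008 -0.03  -0.07 ] [ 0.014  0.032 -0.061]
-0.06 63 [-0.011 -0.03  -0.06 ] [ 0.014  0.031 -0.05 ]
-0.05 58 [-0.011 -0.03  -0.05 ] [ 0.013  0.031 -0.04 ]
-0.04 34 [-0.006 -0.027 -0.04 ] [ 0.014  0.029 -0.032]
```

View pics/a4.png

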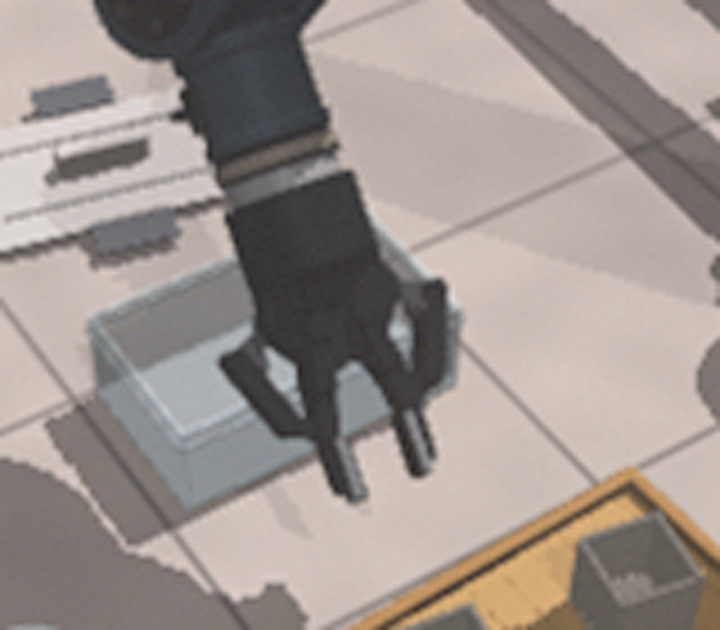

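```bash
sed -i 's/^from station import \*/from station import *\nGO=.053  # measured: grasp point behind reported TCP (finger ends seen 31 mm short of it)/; s/tcp_to_grasp\*/GO*/g' H.py
python3 -c "
from H import *
plan((.553,.123,.14,-5.5,45),(.553,.123,.039,-5.5,45))"
```

```text
t 4.25 tcp [0.5438 0.0663 0.0954] grasp [0.5405 0.0288 0.1327] gap 0.401 F [-0.3  0.6 -1. ] q [-0.51  0.74  1.76  0.78  1.17 -0.93]
(0.553, 0.123, 0.14, -5.5, 45) sh [0.717, 0.04, 0.623] turn [-0.001, -0.001, -0.0] rows 2
(0.553, 0.123, 0.039, -5.5, 45) sh [-0.0, 0.044, 1.334] turn [-0.001, -0.001, -0.0] rows 3
```

```bash
python3 -m inch '[[-1,[0,0.04,0],[0,0,0]],[-1,[0,0.04,0],[0,0,0]],[-1,[0,0.04,0],[0,0,0]],[-1,[0,0.04,0.4],[0,0,0]],[-1,[0,0.04,0.8],[0,0,0]],[-1,[0,0.04,0.8],[0,0,0]],[-1,[0,0.04,0.8],[0,0,0]]]'
python3 -c "
from H import *
plan((.553,.123,.039,-5.5,45))"
```

```text
t: 4.95
tcp_pos: [0.5532, 0.1219, 0.0394]
tool_rot: [0.683, 0.621, 0.284, -0.26]
force: [0.1, -0.8, -0.2]
finger_gap: 1.004
t 4.95 tcp [0.5532 0.1219 0.0394] grasp [0.5499 0.0844 0.0767] gap 1.004 F [ 0.1 -0.8 -0.2] q [-0.41  0.84  1.78  0.89  1.05 -0.99]
(0.553, 0.123, 0.039, -5.5, 45) sh [0.002, -0.001, 0.54] turn [-0.001, -0.001, 0.0] rows 2
```

```bash
python3 -m inch '[[-1,[0,0,0.2],[0,0,0]],[-1,[0,0,0.3],[0,0,0]],[-1,[0,0,0.3],[0,0,0]],[-1,[0,0,0.3],[0,0,0]]]'
python3 -c "
from H import *
plan((.553,.123,.039,-5.5,45))
p,d=snapshot('scene');crop(p,230,150,400,290,4.5,'pics/a5.png')"
```

```text
t: 5.35
tcp_pos: [0.5562, 0.1419, 0.0191]
tool_rot: [0.683, 0.621, 0.284, -0.259]
force: [0.2, 0.0, 0.5]
finger_gap: 1.002
t 5.35 tcp [0.5562 0.1419 0.0191] grasp [0.5527 0.1045 0.0565] gap 1.002 F [0.2 0.  0.5] q [-0.37  0.88  1.79  0.94  1.01 -1.02]
(0.553, 0.123, 0.039, -5.5, 45) sh [0.004, -0.013, 0.254] turn [-0.0, -0.001, 0.0] rows 1
```

View pics/a5.png

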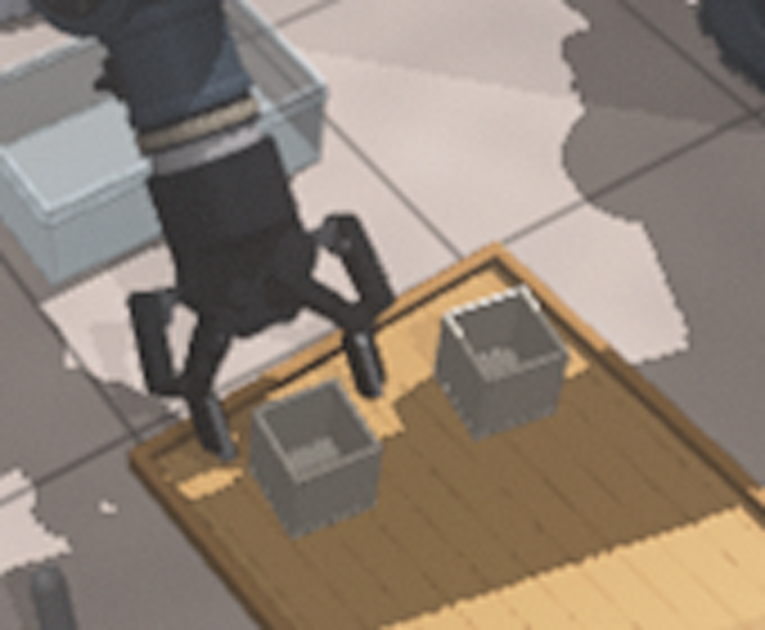

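```bash
python3 -m inch '[[-1,[0,-0.01,0.15],[0,0,0]],[-1,[0,-0.01,0.25],[0,0,0]],[-1,[0,-0.01,0.25],[0,0,0]],[0,[0,-0.01,0.25],[0,0,0]],[0.7,[0,-0.01,0.25],[0,0,0]],[0.7,[0,-0.01,0.25],[0,0,0]],[0.7,[0,-0.01,0.25],[0,0,0]],[0.7,[0,-0.01,0.25],[0,0,0]],[0.7,[0,-0.01,0.25],[0,0,0]]]' 60
python3 -c "
from H import *
plan((.553,.123,.059,-5.5,45),(.553,.123,.062,-5.5,-45),(.553,.123,.037,-5.5,-45))
p,d=snapshot('scene');crop(p,230,150,400,290,4.5,'pics/a6.png')"
```

```text
t: 6.3
tcp_pos: [0.5566, 0.1602, 0.0014]
tool_rot: [0.683, 0.621, 0.284, -0.259]
force: [-0.4, 0.2, 3.2]
finger_gap: 0.63
t 6.3 tcp [0.5566 0.1602 0.0014] grasp [0.5531 0.1227 0.0387] gap 0.63 F [-0.4  0.2  3.2] q [-0.34  0.91  1.79  0.98  0.97 -1.04]
(0.553, 0.123, 0.059, -5.5, 45) sh [0.144, -0.001, -0.141] turn [-0.0, -0.001, 0.0] rows 1
(0.553, 0.123, 0.062, -5.5, -45) sh [-0.362, -0.002, -0.695] turn [-0.0, -0.251, 0.0] rows 11
(0.553, 0.123, 0.037, -5.5, -45) sh [-0.54, -0.002, -0.519] turn [-0.0, -0.251, 0.0] rows 11
```

View pics/a6.png

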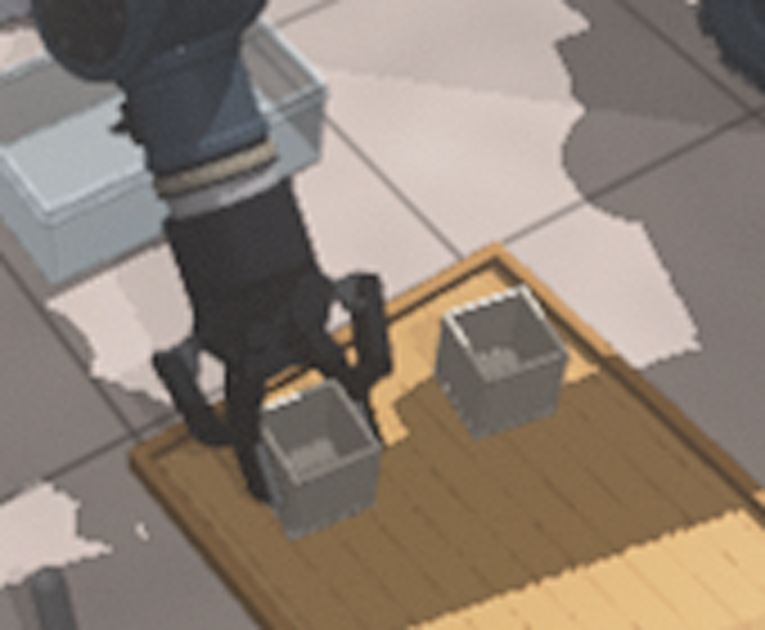

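```bash
python3 -c "
from H import *
plan(*[(.553,.123,.075,-5.5,l) for l in (45,30,15,0,-15,-30,-45)],(.553,.123,.0375,-5.5,-45))"
```

```text
t 6.35 tcp [0.5566 0.1602 0.0013] grasp [0.5531 0.1227 0.0386] gap 0.624 F [-0.5 -1.8  2.5] q [-0.34  0.91  1.79  0.98  0.97 -1.04]
(0.553, 0.123, 0.075, -5.5, 45) sh [0.258, -0.001, -0.254] turn [-0.0, -0.001, 0.0] rows 1
(0.553, 0.123, 0.075, -5.5, 30) sh [0.121, -0.001, -0.273] turn [-0.0, -0.042, 0.0] rows 2
(0.553, 0.123, 0.075, -5.5, 15) sh [-0.007, -0.001, -0.326] turn [-0.0, -0.084, 0.0] rows 4
(0.553, 0.123, 0.075, -5.5, 0) sh [-0.116, -0.001, -0.411] turn [-0.0, -0.126, 0.0] rows 6
(0.553, 0.123, 0.075, -5.5, -15) sh [-0.2, -0.002, -0.521] turn [-0.0, -0.167, 0.0] rows 8
(0.553, 0.123, 0.075, -5.5, -30) sh [-0.252, -0.002, -0.649] turn [-0.0, -0.209, 0.0] rows 9
(0.553, 0.123, 0.075, -5.5, -45) sh [-0.27, -0.002, -0.786] turn [-0.0, -0.251, 0.0] rows 11
(0.553, 0.123, 0.0375, -5.5, -45) sh [-0.536, -0.002, -0.523] turn [-0.0, -0.251, 0.0] rows 11
```

```bash
python3 -m inch '[[0.7,[0.26,0,-0.25],[0,0,0]],[0.7,[0.26,0,-0.25],[0,0,0]],[0.7,[0.19,0,-0.26],[0,-0.021,0]],[0.7,[0.12,0,-0.27],[0,-0.042,0]],[0.7,[0.06,0,-0.3],[0,-0.063,0]],[0.7,[0,0,-0.33],[0,-0.084,0]],[0.7,[-0.06,0,-0.37],[0,-0.105,0]],[0.7,[-0.12,0,-0.41],[0,-0.126,0]],[0.7,[-0.16,0,-0.47],[0,-0.146,0]],[0.7,[-0.2,0,-0.52],[0,-0.167,0]],[0.7,[-0.23,0,-0.58],[0,-0.188,0]],[0.7,[-0.25,0,-0.65],[0,-0.209,0]],[0.7,[-0.26,0,-0.72],[0,-0.23,0]],[0.7,[-0.27,0,-0.79],[0,-0.251,0]],[0.7,[-0.27,0,-0.79],[0,-0.251,0]],[0.7,[-0.27,0,-0.79],[0,-0.251,0]]]'
python3 -c "
from H import *
plan((.553,.123,.0375,-5.5,-45))
p,d=snapshot('scene');crop(p,230,150,400,290,4.5,'pics/a7.png')"
```

```text
t: 7.95
tcp_pos: [0.5486, 0.0859, 0.036]
tool_rot: [0.682, 0.623, -0.284, 0.256]
force: [0.1, -1.0, -0.5]
finger_gap: 0.627
t 7.95 tcp [0.5486 0.0859 0.036 ] grasp [0.5522 0.1233 0.0735] gap 0.627 F [ 0.1 -1.  -0.5] q [ 0.34  0.91  1.49 -0.74  1.24  0.86]
(0.553, 0.123, 0.0375, -5.5, -45) sh [0.253, 0.01, 0.256] turn [-0.0, 0.0, 0.001] rows 1
```

View pics/a7.png

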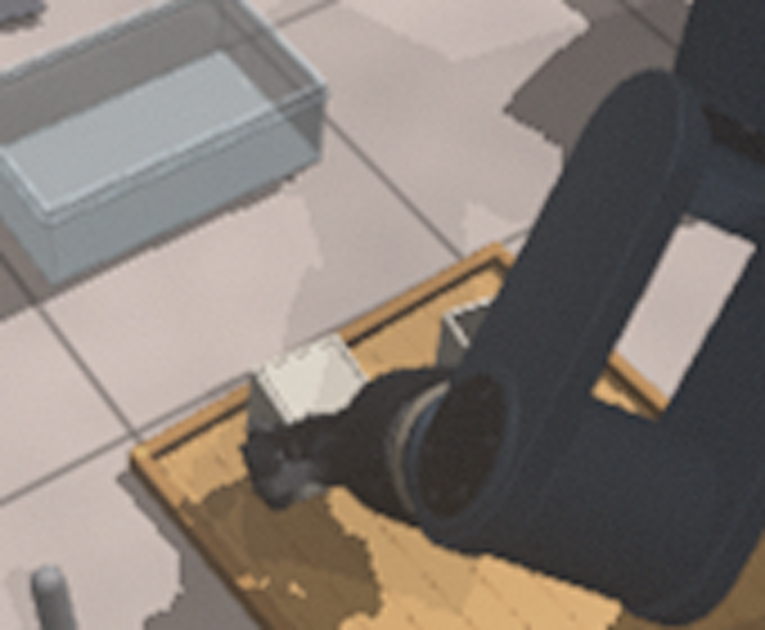

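```bash
python3 -m inch '[[0.7,[0.12,0.01,0.12],[0,0,0]],[0.7,[0.24,0.01,0.24],[0,0,0]],[0.7,[0.24,0.01,0.24],[0,0,0]],[0.7,[0.24,0.01,0.24],[0,0,0]]]'
python3 -c "
from H import *
plan((.553,.123,.0375,-5.5,-45))"
```

```text
t: 8.4
tcp_pos: [0.5497, 0.0846, 0.0028]
tool_rot: [0.683, 0.622, -0.285, 0.257]
force: [0.4, -0.3, -1.0]
finger_gap: 0.627
t 8.4 tcp [0.5497 0.0846 0.0028] grasp [0.5534 0.122  0.0402] gap 0.627 F [ 0.4 -0.3 -1. ] q [ 0.33  0.96  1.49 -0.76  1.21  0.9 ]
(0.553, 0.123, 0.0375, -5.5, -45) sh [0.027, -0.004, 0.012] turn [-0.0, 0.0, 0.001] rows 1
```

```bash
python3 -m inch '[[0.7,[0.03,0,0.03],[0,0,0]],[0.7,[0.03,0,0.03],[0,0,0]],[0.7,[0.03,0,0.03],[0,0,0]]]'
```

```text
t: 8.7
tcp_pos: [0.5504, 0.0855, -0.0005]
tool_rot: [0.683, 0.622, -0.284, 0.258]
force: [-0.3, 0.7, -1.5]
finger_gap: 0.626
```

```bash
python3 -m inch '[[0.7,[0.02,0,0.02],[0,0,0]],[0.7,[0.02,0,0.02],[0,0,0]],[-0.5,[0.02,0,0.02],[0,0,0]],[-1,[0.02,0,0.02],[0,0,0]],[-1,[0.02,0,0.02],[0,0,0]],[-1,[0.02,0,0.02],[0,0,0]]]'
python3 -c "
from H import *
plan(*[(.553,.122,.038+.004*(1-abs(l)/45),-5.5,l) for l in (-30,-15,0,15,30,45)])
p,d=snapshot('scene');crop(p,230,150,400,290,4.5,'pics/a8.png')"
```

```text
t: 9.3
tcp_pos: [0.5502, 0.0853, -0.0037]
tool_rot: [0.683, 0.622, -0.284, 0.258]
force: [-0.2, -0.3, -0.7]
finger_gap: 1.002
t 9.3 tcp [ 0.5502  0.0853 -0.0037] grasp [0.5538 0.1227 0.0337] gap 1.002 F [-0.2 -0.3 -0.7] q [ 0.34  0.97  1.48 -0.76  1.2   0.91]
(0.553, 0.122, 0.03933333333333333, -5.5, -30) sh [0.093, -0.007, -0.053] turn [-0.0, 0.042, 0.0] rows 2
(0.553, 0.122, 0.04066666666666666, -5.5, -15) sh [0.211, -0.006, -0.115] turn [-0.0, 0.084, 0.0] rows 4
(0.553, 0.122, 0.041999999999999996, -5.5, 0) sh [0.311, -0.006, -0.209] turn [-0.0, 0.125, 0.0] rows 6
(0.553, 0.122, 0.04066666666666666, -5.5, 15) sh [0.405, -0.006, -0.31] turn [-0.0, 0.167, 0.0] rows 7
(0.553, 0.122, 0.03933333333333333, -5.5, 30) sh [0.467, -0.006, -0.428] turn [-0.0, 0.209, 0.0] rows 9
(0.553, 0.122, 0.038, -5.5, 45) sh [0.494, -0.006, -0.556] turn [-0.0, 0.25, 0.0] rows 11
```

View pics/a8.png

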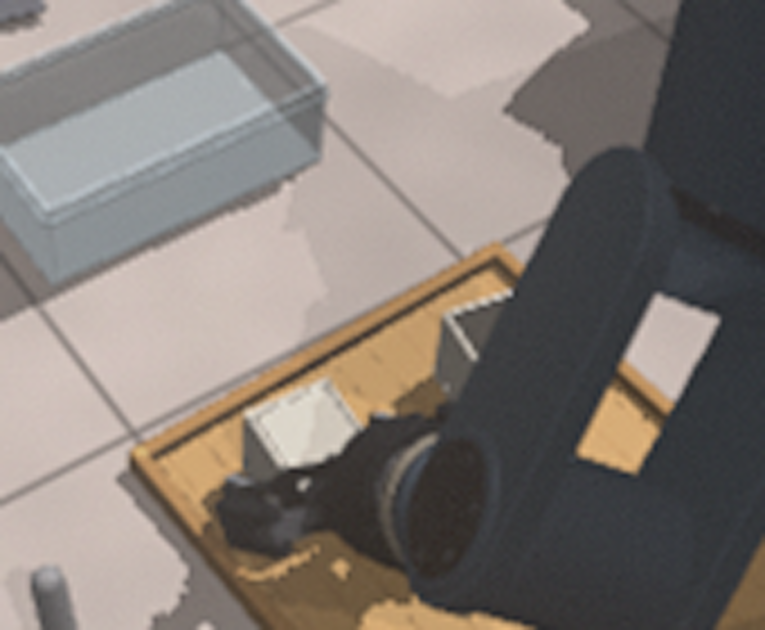

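```bash
python3 -m inch '[[-1,[0.05,0,-0.03],[0,0.021,0]],[-1,[0.09,0,-0.05],[0,0.042,0]],[-1,[0.15,0,-0.085],[0,0.063,0]],[-1,[0.21,0,-0.115],[0,0.084,0]],[-1,[0.26,0,-0.16],[0,0.105,0]],[-1,[0.31,0,-0.21],[0,0.125,0]],[-1,[0.36,0,-0.26],[0,0.146,0]],[-1,[0.405,0,-0.31],[0,0.167,0]],[-1,[0.435,0,-0.37],[0,0.188,0]],[-1,[0.467,0,-0.43],[0,0.209,0]],[-1,[0.48,0,-0.49],[0,0.23,0]],[-1,[0.494,0,-0.556],[0,0.25,0]],[-1,[0.494,0,-0.556],[0,0.25,0]],[-1,[0.494,0,-0.556],[0,0.25,0]]]'
python3 -c "
from H import *
plan((.553,.122,.037,-5.5,45))
p,d=snapshot('scene');crop(p,230,150,400,290,4.5,'pics/a9.png')"
```

```text
t: 10.75
tcp_pos: [0.557, 0.1588, 0.0001]
tool_rot: [0.684, 0.622, 0.281, -0.257]
force: [-0.3, -0.9, -0.3]
finger_gap: 1.0
t 10.75 tcp [5.570e-01 1.588e-01 1.000e-04] grasp [0.5536 0.1217 0.0377] gap 1.0 F [-0.3 -0.9 -0.3] q [-0.34  0.91  1.79  0.98  0.97 -1.03]
(0.553, 0.122, 0.037, -5.5, 45) sh [-0.001, -0.004, 0.007] turn [-0.001, 0.001, -0.0] rows 1
```

View pics/a9.png

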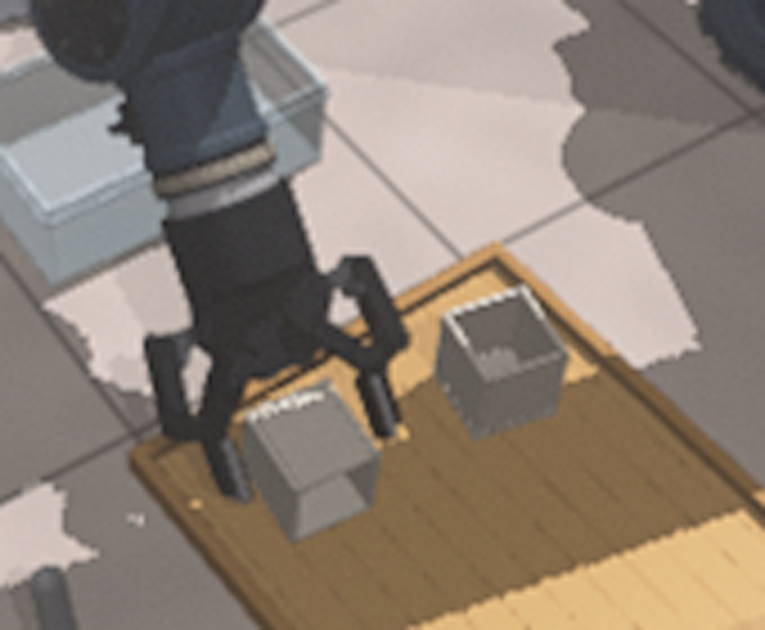

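```bash
python3 -m inch '[[0,[0,0,0],[0,0,0]],[0.7,[0,0,0],[0,0,0]],[0.7,[0,0,0],[0,0,0]],[0.7,[0,0,0],[0,0,0]],[0.7,[0,0,0],[0,0,0]],[0.7,[0,0,0],[0,0,0]]]' 60
python3 -m inch '[[0.7,[0.26,0,-0.25],[0,0,0]],[0.7,[0.26,0,-0.25],[0,0,0]],[0.7,[0.19,0,-0.26],[0,-0.021,0]],[0.7,[0.12,0,-0.27],[0,-0.042,0]],[0.7,[0.06,0,-0.3],[0,-0.063,0]],[0.7,[0,0,-0.33],[0,-0.084,0]],[0.7,[-0.06,0,-0.37],[0,-0.105,0]],[0.7,[-0.12,0,-0.41],[0,-0.126,0]],[0.7,[-0.16,0,-0.47],[0,-0.146,0]],[0.7,[-0.2,0,-0.52],[0,-0.167,0]],[0.7,[-0.23,0,-0.58],[0,-0.188,0]],[0.7,[-0.25,0,-0.65],[0,-0.209,0]],[0.7,[-0.26,0,-0.72],[0,-0.23,0]],[0.7,[-0.27,0,-0.79],[0,-0.251,0]],[0.7,[-0.27,0,-0.79],[0,-0.251,0]],[0.7,[-0.27,0,-0.79],[0,-0.251,0]]]'
python3 -c "
from H import *
plan((.553,.123,.039,-5.5,-45))
p,d=snapshot('scene');crop(p,230,150,400,290,4.5,'pics/a10.png')"
```

```text
t: 11.4
tcp_pos: [0.5575, 0.1602, 0.0016]
tool_rot: [0.683, 0.622, 0.283, -0.258]
force: [1.3, 3.0, 4.8]
finger_gap: 0.628
t: 13.0
tcp_pos: [0.5496, 0.085, 0.036]
tool_rot: [0.681, 0.622, -0.286, 0.258]
force: [-0.1, -0.1, -1.7]
finger_gap: 0.626
t 13.0 tcp [0.5496 0.085  0.036 ] grasp [0.5533 0.1225 0.0732] gap 0.626 F [-0.1 -0.1 -1.7] q [ 0.34  0.91  1.49 -0.75  1.25  0.86]
(0.553, 0.123, 0.039, -5.5, -45) sh [0.25, -0.001, 0.237] turn [-0.0, 0.001, 0.001] rows 1
```

View pics/a10.png

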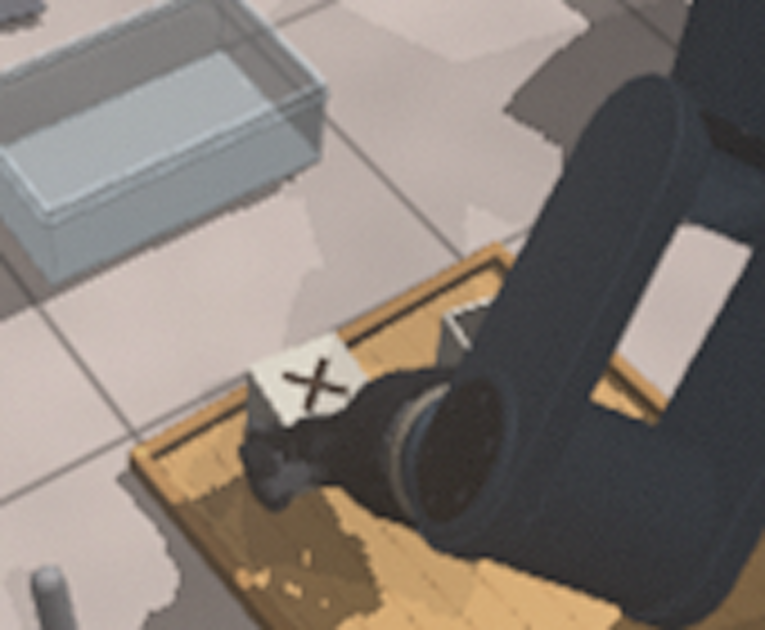

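```bash
python3 -m inch '[[0.7,[0.12,0,0.12],[0,0,0]],[0.7,[0.24,0,0.24],[0,0,0]],[0.7,[0.25,0,0.25],[0,0,0]],[0.7,[0.25,0,0.25],[0,0,0]],[0.7,[0.25,0,0.25],[0,0,0]]]'
python3 -m inch '[[0.7,[0.02,0,0.02],[0,0,0]],[0.7,[0.02,0,0.02],[0,0,0]],[-0.4,[0.02,0,0.02],[0,0,0]],[-1,[0.02,0,0.02],[0,0,0]],[-1,[0.02,0,0.02],[0,0,0]],[-1,[0.02,0,0.02],[0,0,0]],[-1,[0.02,0,-0.4],[0,0,0]],[-1,[0.02,0,-0.9],[0,0,0]],[-1,[0.02,0,-0.9],[0,0,0]]]'
python3 -c "
from H import *
plan((.4255,.127,.11,-8,45),(.4255,.127,.11,-8,0))
p,d=snapshot('scene');crop(p,230,150,400,290,4.5,'pics/a11.png')"
```

```text
t: 13.55
tcp_pos: [0.55, 0.0842, 0.0021]
tool_rot: [0.682, 0.621, -0.287, 0.259]
force: [0.4, 0.4, -0.9]
finger_gap: 0.627
t: 14.45
tcp_pos: [0.5606, 0.1547, 0.0679]
tool_rot: [0.683, 0.622, -0.28, 0.262]
force: [0.9, 0.0, 0.2]
finger_gap: 1.003
t 14.45 tcp [0.5606 0.1547 0.0679] grasp [0.5636 0.1922 0.1053] gap 1.003 F [0.9 0.  0.2] q [ 0.43  0.9   1.37 -0.68  1.38  0.83]
(0.4255, 0.127, 0.11, -8, 45) sh [-0.056, -1.301, -0.025] turn [0.002, 0.25, 0.009] rows 11
(0.4255, 0.127, 0.11, -8, 0) sh [-0.211, -1.321, 0.35] turn [0.004, 0.125, 0.007] rows 6
```

View pics/a11.png

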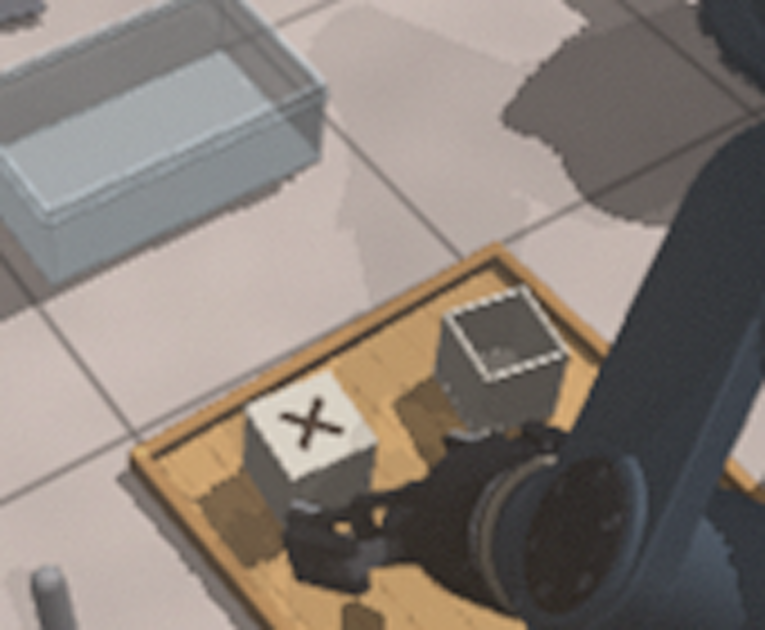

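```bash
python3 -c "
from H import *
plan((.49,.16,.19,-7,0))"
```

```text
t 14.5 tcp [0.5587 0.1525 0.0661] grasp [0.5619 0.19   0.1034] gap 1.0 F [-0.7  0.6 -0.3] q [ 0.43  0.9   1.37 -0.68  1.38  0.83]
(0.49, 0.16, 0.19, -7, 0) sh [-0.497, -0.688, -0.51] turn [0.003, 0.126, 0.004] rows 6
```

```bash
python3 -m inch '[[-1,[-0.3,-0.2,-0.5],[0,0,0]],[-1,[-0.5,-0.4,-0.6],[0,0.02,0]],[-1,[-0.5,-0.69,-0.55],[0,0.04,0.002]],[-1,[-0.5,-0.69,-0.51],[0.003,0.06,0.004]],[-1,[-0.5,-0.69,-0.51],[0.003,0.08,0.004]],[-1,[-0.5,-0.69,-0.51],[0.003,0.1,0.004]],[-1,[-0.5,-0.69,-0.51],[0.003,0.126,0.004]],[-1,[-0.5,-0.69,-0.51],[0.003,0.126,0.004]],[-1,[-0.5,-0.69,-0.51],[0.003,0.126,0.004]]]'
python3 -c "
from H import *
p,d=snapshot('scene');crop(p,230,150,460,350,3.4,'pics/b1.png')
plan((.4255,.127,.13,-8,45))"
```

```text
t: 15.4
tcp_pos: [0.487, 0.1557, 0.1348]
tool_rot: [0.751, 0.661, -0.005, -0.003]
force: [-1.3, 0.4, 1.5]
finger_gap: 1.002
t 15.45 tcp [0.4873 0.1567 0.1348] grasp [0.488  0.1569 0.1878] gap 1.004 F [ 0.2 -0.2  1. ] q [ 0.09  0.47  1.77 -0.    0.91  0.22]
(0.4255, 0.127, 0.13, -8, 45) sh [0.004, -0.566, 0.429] turn [-0.003, 0.126, 0.001] rows 6
```

View pics/b1.png

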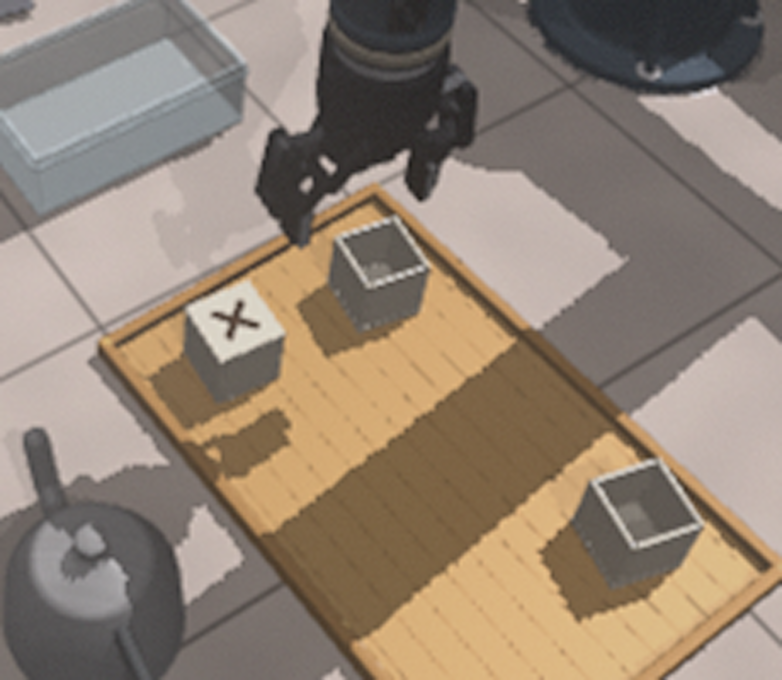

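```bash
python3 -m inch '[[-1,[0,-0.3,0.05],[0,0.02,0]],[-1,[0,-0.57,0.1],[-0.003,0.04,0]],[-1,[0,-0.57,0.2],[-0.003,0.06,0]],[-1,[0,-0.57,0.28],[-0.003,0.08,0]],[-1,[0,-0.57,0.35],[-0.003,0.1,0]],[-1,[0,-0.57,0.43],[-0.003,0.126,0]],[-1,[0,-0.57,0.43],[-0.003,0.126,0]],[-1,[0,-0.57,0.43],[-0.003,0.126,0]],[-1,[0,-0.57,0.43],[-0.003,0.126,0]]]'
python3 -c "
from H import *
p,d=snapshot('scene');crop(p,260,130,400,260,4.5,'pics/b2.png')
plan((.4255,.127,.075,-8,45),(.4255,.127,.039,-8,45))"
```

```text
t: 16.35
tcp_pos: [0.4305, 0.1652, 0.0923]
tool_rot: [0.693, 0.61, 0.29, -0.252]
force: [0.3, 0.1, -0.3]
finger_gap: 1.0
t 16.4 tcp [0.4305 0.1656 0.0929] grasp [0.4254 0.1283 0.1303] gap 1.001 F [-0.3 -0.1  0.2] q [-0.44  0.68  2.13  1.    0.93 -1.18]
(0.4255, 0.127, 0.075, -8, 45) sh [-0.403, 0.001, 0.38] turn [-0.001, -0.001, 0.002] rows 2
(0.4255, 0.127, 0.039, -8, 45) sh [-0.658, -0.001, 0.634] turn [-0.001, -0.001, 0.002] rows 2
```

View pics/b2.png

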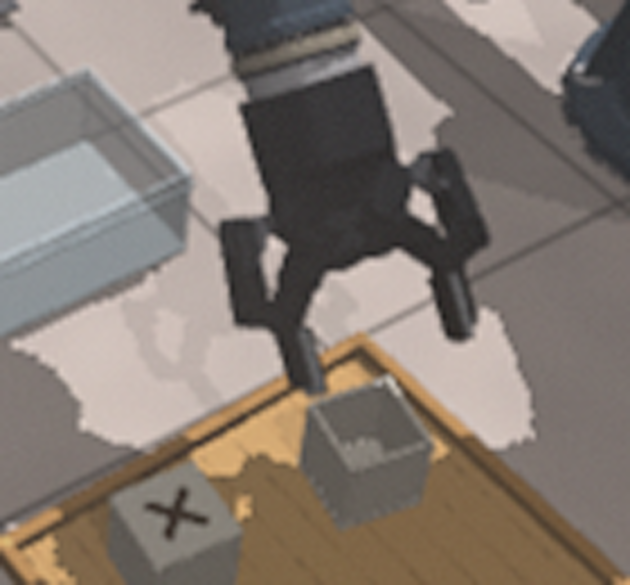

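```bash
python3 -m inch '[[-1,[-0.3,0,0.3],[0,0,0]],[-1,[-0.5,0,0.48],[0,0,0.002]],[-1,[-0.66,0,0.63],[0,0,0.002]],[-1,[-0.66,0,0.63],[0,0,0.002]],[0,[-0.66,0,0.63],[0,0,0.002]],[0.7,[-0.66,0,0.63],[0,0,0.002]],[0.7,[-0.66,0,0.63],[0,0,0.002]],[0.7,[-0.66,0,0.63],[0,0,0.002]],[0.7,[-0.66,0,0.63],[0,0,0.002]],[0.7,[-0.66,0,0.63],[0,0,0.002]]]' 60
python3 -c "
from H import *
plan((.4255,.127,.11,-8,45),(.46,.21,.11,-8,45))"
```

```text
t: 17.4
tcp_pos: [0.4316, 0.1634, 0.0035]
tool_rot: [0.696, 0.605, 0.291, -0.253]
force: [-0.1, -0.1, 7.3]
finger_gap: 0.624
t 17.4 tcp [0.4316 0.1634 0.0035] grasp [0.4263 0.126  0.0407] gap 0.624 F [-0.1 -0.1  7.3] q [-0.45  0.91  2.13  1.17  0.83 -1.44]
(0.4255, 0.127, 0.11, -8, 45) sh [0.496, -0.009, -0.48] turn [-0.0, -0.001, 0.0] rows 2
(0.46, 0.21, 0.11, -8, 45) sh [1.106, 0.217, 0.139] turn [-0.0, -0.001, 0.0] rows 3
```

```bash
python3 -m inch '[[0.7,[0.25,0,-0.25],[0,0,0]],[0.7,[0.5,0,-0.48],[0,0,0]],[0.7,[0.75,0.1,-0.2],[0,0,0]],[0.7,[1,0.21,0.05],[0,0,0]],[0.7,[1,0.21,0.05],[0,0,0]],[0.7,[1,0.21,0.05],[0,0,0]],[0.7,[1,0.21,0.05],[0,0,0]]]'
python3 -c "
from H import *
plan(*[(.459,.202,.085,-8,l) for l in (45,30,15,0,-15,-30,-45)],(.459,.202,.0375,-8,-45))
p,d=snapshot('scene');crop(p,260,150,400,280,4.5,'pics/b3.png')"
```

```text
t: 18.1
tcp_pos: [0.4624, 0.2323, 0.069]
tool_rot: [0.697, 0.605, 0.29, -0.253]
force: [-0.4, -0.9, -1.4]
finger_gap: 0.626
t 18.1 tcp [0.4624 0.2323 0.069 ] grasp [0.4572 0.1951 0.1064] gap 0.626 F [-0.4 -0.9 -1.4] q [-0.26  0.74  2.07  1.16  0.88 -1.14]
(0.459, 0.202, 0.085, -8, 45) sh [-0.103, 0.009, 0.201] turn [-0.0, -0.001, -0.0] rows 1
(0.459, 0.202, 0.085, -8, 30) sh [-0.24, 0.009, 0.183] turn [-0.0, -0.042, -0.0] rows 2
(0.459, 0.202, 0.085, -8, 15) sh [-0.368, 0.009, 0.129] turn [-0.0, -0.084, -0.0] rows 4
(0.459, 0.202, 0.085, -8, 0) sh [-0.477, 0.009, 0.045] turn [-0.0, -0.126, -0.0] rows 6
(0.459, 0.202, 0.085, -8, -15) sh [-0.561, 0.009, -0.065] turn [-0.0, -0.167, -0.0] rows 8
(0.459, 0.202, 0.085, -8, -30) sh [-0.614, 0.009, -0.193] turn [-0.0, -0.209, -0.0] rows 9
(0.459, 0.202, 0.085, -8, -45) sh [-0.631, 0.009, -0.331] turn [-0.0, -0.251, -0.0] rows 11
(0.459, 0.202, 0.0375, -8, -45) sh [-0.968, 0.01, 0.004] turn [-0.0, -0.251, -0.0] rows 11
```

View pics/b3.png

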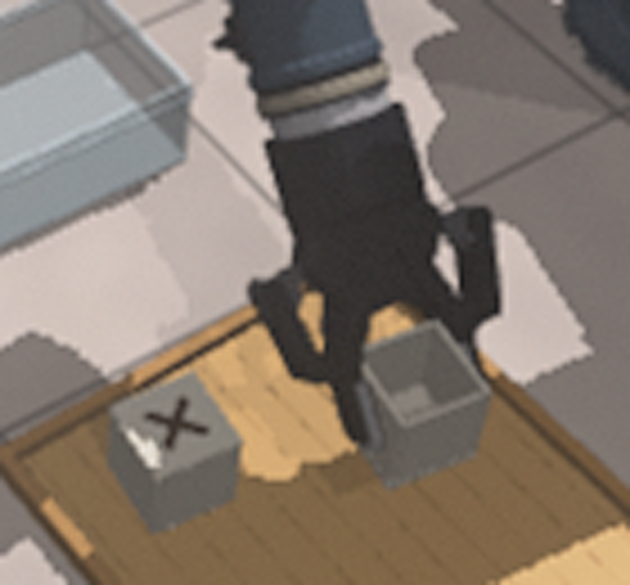

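```bash
python3 -m inch '[[0.7,[-0.17,0.01,0.19],[0,-0.021,0]],[0.7,[-0.24,0.01,0.18],[0,-0.042,0]],[0.7,[-0.3,0.01,0.16],[0,-0.063,0]],[0.7,[-0.37,0.01,0.13],[0,-0.084,0]],[0.7,[-0.42,0.01,0.09],[0,-0.105,0]],[0.7,[-0.48,0.01,0.045],[0,-0.126,0]],[0.7,[-0.52,0.01,-0.01],[0,-0.146,0]],[0.7,[-0.56,0.01,-0.065],[0,-0.167,0]],[0.7,[-0.59,0.01,-0.13],[0,-0.188,0]],[0.7,[-0.61,0.01,-0.19],[0,-0.209,0]],[0.7,[-0.62,0.01,-0.26],[0,-0.23,0]],[0.7,[-0.63,0.01,-0.33],[0,-0.251,0]],[0.7,[-0.63,0.01,-0.33],[0,-0.251,0]],[0.7,[-0.8,0.01,-0.16],[0,-0.251,0]],[0.7,[-0.93,0.01,-0.03],[0,-0.251,0]],[0.7,[-0.93,0.01,-0.03],[0,-0.251,0]],[0.7,[-0.93,0.01,-0.03],[0,-0.251,0]]]'
python3 -c "
from H import *
plan((.459,.202,.0375,-8,-45))
p,d=snapshot('scene');crop(p,260,150,400,280,4.5,'pics/b4.png')"
```

```text
t: 19.85
tcp_pos: [0.4538, 0.1646, 0.0051]
tool_rot: [0.697, 0.605, -0.291, 0.251]
force: [1.1, -0.3, -1.2]
finger_gap: 0.626
t 19.85 tcp [0.4538 0.1646 0.0051] grasp [0.4592 0.2018 0.0425] gap 0.626 F [ 1.1 -0.3 -1.2] q [ 0.5   0.94  1.56 -0.64  1.26  1.04]
(0.459, 0.202, 0.0375, -8, -45) sh [0.038, 0.0, 0.034] turn [-0.001, 0.001, 0.0] rows 1
```

View pics/b4.png

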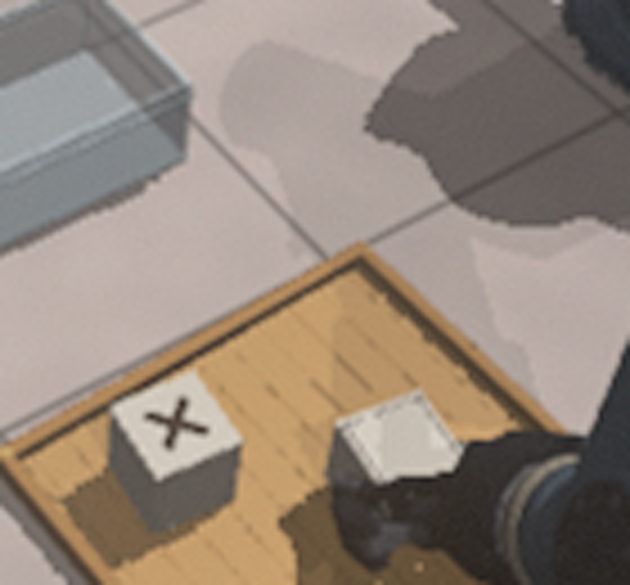

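```bash
python3 -m inch '[[0.7,[0.03,0,0.03],[0,0,0]],[0.7,[0.045,0,0.045],[0,0,0]],[0.7,[0.045,0,0.045],[0,0,0]],[-0.5,[0.045,0,0.045],[0,0,0]],[-1,[0.045,0,0.045],[0,0,0]],[-1,[0.045,0,0.045],[0,0,0]],[-1,[0.045,0,0.045],[0,0,0]]]'
python3 -c "
from H import *
plan(*[(.459,.202,.038+.004*(1-abs(l)/45),-8,l) for l in (-30,-15,0,15,30,45)])"
```

```text
t: 20.6
tcp_pos: [0.4542, 0.1659, -0.0008]
tool_rot: [0.697, 0.606, -0.29, 0.251]
force: [-0.4, 0.0, 0.3]
finger_gap: 0.998
t 20.6 tcp [ 0.4542  0.1659 -0.0008] grasp [0.4595 0.2031 0.0366] gap 0.998 F [-0.4  0.   0.3] q [ 0.51  0.95  1.56 -0.64  1.25  1.05]
(0.459, 0.202, 0.03933333333333333, -8, -30) sh [0.11, -0.003, -0.029] turn [-0.0, 0.042, 0.0] rows 2
(0.459, 0.202, 0.04066666666666666, -8, -15) sh [0.229, -0.003, -0.092] turn [-0.0, 0.084, 0.0] rows 4
(0.459, 0.202, 0.041999999999999996, -8, 0) sh [0.329, -0.003, -0.186] turn [-0.0, 0.125, 0.0] rows 6
(0.459, 0.202, 0.04066666666666666, -8, 15) sh [0.422, -0.003, -0.286] turn [-0.0, 0.167, 0.0] rows 7
(0.459, 0.202, 0.03933333333333333, -8, 30) sh [0.484, -0.003, -0.405] turn [-0.0, 0.209, 0.0] rows 9
(0.459, 0.202, 0.038, -8, 45) sh [0.512, -0.003, -0.533] turn [-0.0, 0.25, 0.0] rows 11
```

```bash
python3 -m inch '[[-1,[0.06,0,-0.015],[0,0.021,0]],[-1,[0.11,0,-0.03],[0,0.042,0]],[-1,[0.17,0,-0.06],[0,0.063,0]],[-1,[0.23,0,-0.09],[0,0.084,0]],[-1,[0.28,0,-0.14],[0,0.105,0]],[-1,[0.33,0,-0.19],[0,0.125,0]],[-1,[0.375,0,-0.235],[0,0.146,0]],[-1,[0.42,0,-0.285],[0,0.167,0]],[-1,[0.45,0,-0.345],[0,0.188,0]],[-1,[0.484,0,-0.405],[0,0.209,0]],[-1,[0.5,0,-0.47],[0,0.23,0]],[-1,[0.512,0,-0.533],[0,0.25,0]],[-1,[0.512,0,-0.533],[0,0.25,0]],[-1,[0.512,0,-0.533],[0,0.25,0]]]'
python3 -c "
from H import *
plan((.459,.202,.038,-8,45))
p,d=snapshot('scene');crop(p,260,150,400,280,4.5,'pics/b5.png')"
```

```text
t: 22.0
tcp_pos: [0.4658, 0.2383, 0.0006]
tool_rot: [0.697, 0.606, 0.29, -0.251]
force: [0.1, -1.0, -0.8]
finger_gap: 1.0
t 22.0 tcp [0.4658 0.2383 0.0006] grasp [0.4605 0.2011 0.038 ] gap 1.0 F [ 0.1 -1.  -0.8] q [-0.24  0.9   2.06  1.3   0.82 -1.33]
(0.459, 0.202, 0.038, -8, 45) sh [0.004, -0.017, 0.005] turn [0.0, -0.0, 0.0] rows 1
```

View pics/b5.png

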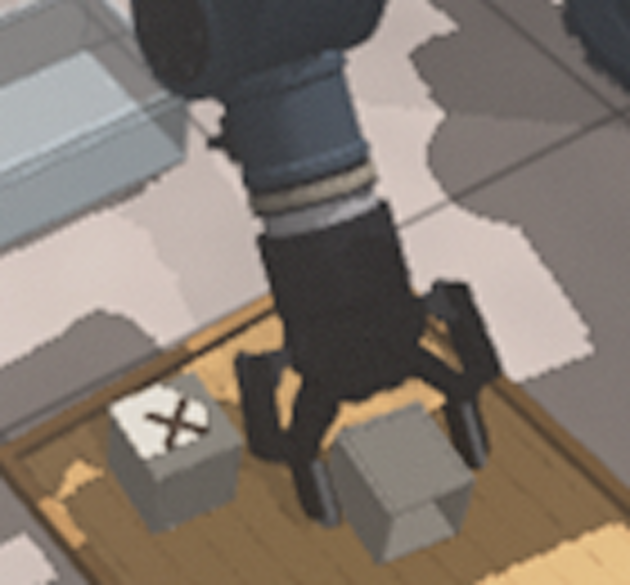

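```bash
python3 -m inch '[[0,[0,-0.01,0.03],[0,0,0]],[0.7,[0,-0.01,0.03],[0,0,0]],[0.7,[0,-0.01,0.03],[0,0,0]],[0.7,[0,-0.01,0.03],[0,0,0]],[0.7,[0,-0.01,0.03],[0,0,0]],[0.7,[0,-0.01,0.03],[0,0,0]]]' 60
python3 -m inch '[[0.7,[0.26,0,-0.25],[0,0,0]],[0.7,[0.26,0,-0.25],[0,0,0]],[0.7,[0.19,0,-0.26],[0,-0.021,0]],[0.7,[0.12,0,-0.27],[0,-0.042,0]],[0.7,[0.06,0,-0.3],[0,-0.063,0]],[0.7,[0,0,-0.33],[0,-0.084,0]],[0.7,[-0.06,0,-0.37],[0,-0.105,0]],[0.7,[-0.12,0,-0.41],[0,-0.126,0]],[0.7,[-0.16,0,-0.47],[0,-0.146,0]],[0.7,[-0.2,0,-0.52],[0,-0.167,0]],[0.7,[-0.23,0,-0.58],[0,-0.188,0]],[0.7,[-0.25,0,-0.65],[0,-0.209,0]],[0.7,[-0.26,0,-0.72],[0,-0.23,0]],[0.7,[-0.27,0,-0.79],[0,-0.251,0]],[0.7,[-0.27,0,-0.79],[0,-0.251,0]],[0.7,[-0.27,0,-0.79],[0,-0.251,0]]]'
python3 -c "
from H import *
plan((.459,.202,.041,-8,-45))
p,d=snapshot('scene');crop(p,260,150,400,280,4.5,'pics/b6.png')"
```

```text
t: 22.65
tcp_pos: [0.4636, 0.2418, -0.0015]
tool_rot: [0.697, 0.607, 0.288, -0.251]
force: [-0.3, -0.2, -1.4]
finger_gap: 0.627
t: 24.25
tcp_pos: [0.4523, 0.1692, 0.032]
tool_rot: [0.694, 0.607, -0.293, 0.252]
force: [-0.7, -0.7, -1.8]
finger_gap: 0.622
t 24.25 tcp [0.4523 0.1692 0.032 ] grasp [0.4576 0.2066 0.0692] gap 0.622 F [-0.7 -0.7 -1.8] q [ 0.51  0.9   1.56 -0.63  1.3   1.02]
(0.459, 0.202, 0.041, -8, -45) sh [0.175, 0.022, 0.229] turn [-0.0, 0.001, 0.001] rows 1
```

View pics/b6.png

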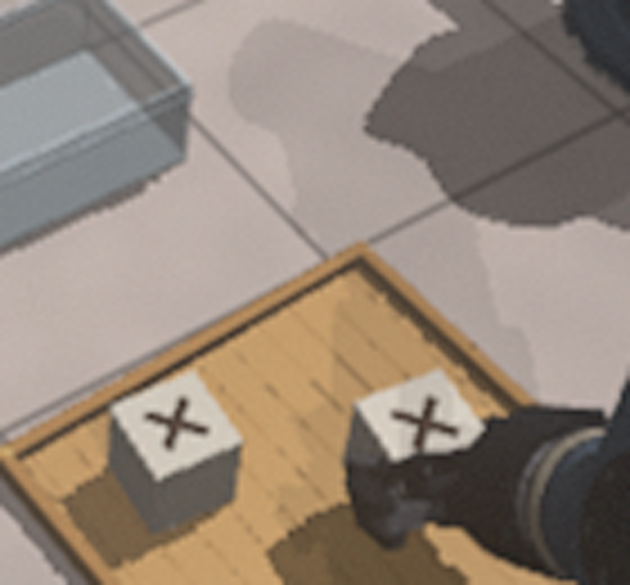

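```bash
python3 -m inch '[[0.7,[0.1,0.01,0.1],[0,0,0]],[0.7,[0.2,0.01,0.2],[0,0,0]],[0.7,[0.2,0.01,0.2],[0,0,0]],[0.7,[0.22,0.01,0.22],[0,0,0]],[0.7,[0.22,0.01,0.22],[0,0,0]],[0.7,[0.22,0.01,0.22],[0,0,0]]]'
python3 -c "
from H import *
plan()"
```

```text
t: 24.9
tcp_pos: [0.4545, 0.1666, 0.0043]
tool_rot: [0.696, 0.605, -0.292, 0.253]
force: [0.8, -0.7, -1.1]
finger_gap: 0.626
t 24.9 tcp [0.4545 0.1666 0.0043] grasp [0.4598 0.204  0.0415] gap 0.626 F [ 0.8 -0.7 -1.1] q [ 0.51  0.95  1.55 -0.64  1.26  1.05]
```

```bash
python3 -m inch '[[0.7,[0.02,0,0.02],[0,0,0]],[0.7,[0.035,0,0.035],[0,0,0]],[0.7,[0.035,0,0.035],[0,0,0]],[-0.4,[0.035,0,0.035],[0,0,0]],[-1,[0.035,0,0.035],[0,0,0]],[-1,[0.035,0,0.035],[0,0,0]],[-1,[0.035,0,0.035],[0,0,0]],[-1,[0.02,0,-0.4],[0,0,0]],[-1,[0.02,0,-0.9],[0,0,0]],[-1,[0.02,0,-0.9],[0,0,0]]]'
python3 -c "
from H import *
plan((.45,.3,.18,-10,0))
p,d=snapshot('scene');crop(p,230,150,460,350,3.4,'pics/b7.png')"
```

```text
t: 25.9
tcp_pos: [0.4675, 0.2369, 0.069]
tool_rot: [0.697, 0.606, -0.286, 0.255]
force: [0.6, -0.2, 1.0]
finger_gap: 1.003
t 25.9 tcp [0.4675 0.2369 0.069 ] grasp [0.4723 0.2741 0.1065] gap 1.003 F [ 0.6 -0.2  1. ] q [ 0.59  0.89  1.41 -0.57  1.45  0.98]
(0.45, 0.3, 0.18, -10, 0) sh [0.014, -0.254, -0.837] turn [0.004, 0.125, 0.005] rows 6
```

View pics/b7.png

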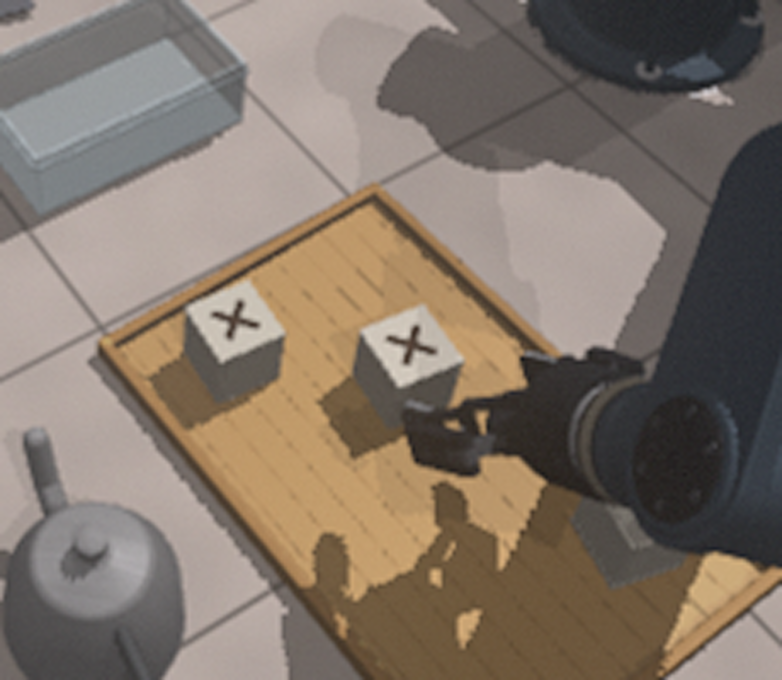

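```bash
python3 -m inch '[[-1,[-0.2,-0.1,-0.4],[0,0,0]],[-1,[-0.2,-0.25,-0.8],[0,0,0]],[-1,[-0.15,-0.25,-0.84],[0,0.021,0]],[-1,[-0.1,-0.25,-0.84],[0,0.042,0.002]],[-1,[-0.05,-0.25,-0.84],[0.002,0.063,0.005]],[-1,[0,-0.25,-0.84],[0.004,0.084,0.005]],[-1,[0.01,-0.25,-0.84],[0.004,0.105,0.005]],[-1,[0.01,-0.25,-0.84],[0.004,0.125,0.005]],[-1,[0.01,-0.25,-0.84],[0.004,0.125,0.005]],[-1,[0.01,-0.25,-0.84],[0.004,0.125,0.005]]]'
python3 -c "
from H import *
plan((.4105,.381,.14,-12,45),(.4105,.381,.14,-12,15))
p,d=snapshot('scene');crop(p,230,150,460,350,3.4,'pics/c1.png')"
```

```text
t: 26.95
tcp_pos: [0.4466, 0.2936, 0.1232]
tool_rot: [0.768, 0.641, -0.009, -0.002]
force: [0.2, 1.2, -0.4]
finger_gap: 1.001
t 26.95 tcp [0.4466 0.2936 0.1232] grasp [0.4474 0.2941 0.1762] gap 1.001 F [ 0.2  1.2 -0.4] q [ 0.37  0.52  1.72 -0.    0.92  0.56]
(0.4105, 0.381, 0.14, -12, 45) sh [1.172, -0.497, 0.2] turn [-0.004, 0.127, 0.004] rows 6
(0.4105, 0.381, 0.14, -12, 15) sh [0.936, -0.502, 0.34] turn [-0.003, 0.043, 0.004] rows 3
```

View pics/c1.png

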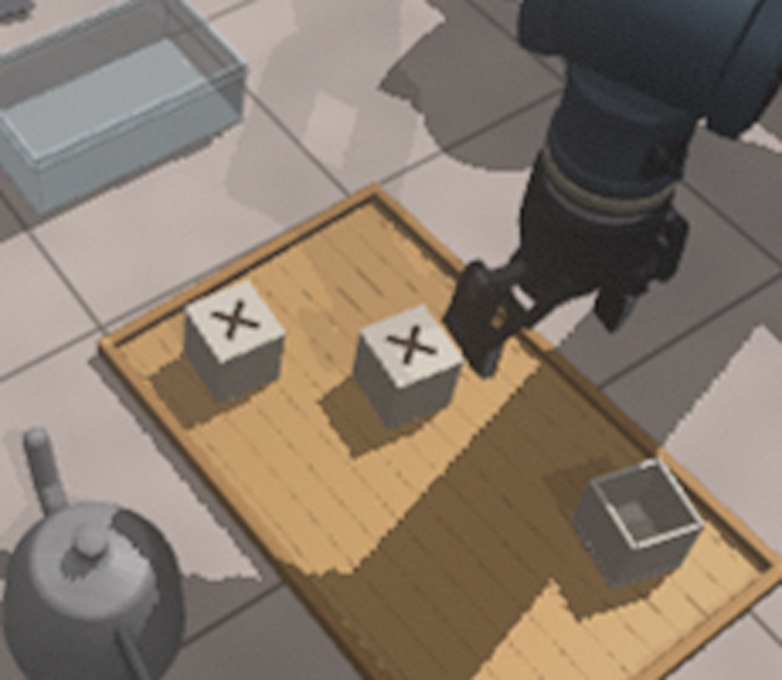

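```bash
python3 -c "
from H import *
c=(np.array([(590,490),(660,460),(702,522),(634,549)])+.5)/3.4-.5+[230,150]
P=plane('scene',c,.066)[:,:2];print(P.mean(0),cv2.minAreaRect(P.astype(np.float32)))"
python3 -m inch '[[-1,[0.4,-0.2,0.05],[0,0.021,0]],[-0.6,[0.8,-0.4,0.1],[0,0.042,0]],[-0.6,[1,-0.5,0.15],[-0.003,0.063,0.004]],[-0.6,[1,-0.5,0.2],[-0.004,0.084,0.004]],[-0.6,[1,-0.5,0.2],[-0.004,0.105,0.004]],[-0.6,[1,-0.5,0.2],[-0.004,0.127,0.004]],[-0.6,[1,-0.5,0.2],[-0.004,0.127,0.004]],[-0.6,[1,-0.5,0.2],[-0.004,0.127,0.004]],[-0.6,[1,-0.5,0.2],[-0.004,0.127,0.004]]]'
python3 -c "
from H import *
plan((.4105,.381,.12,-12,45))
p,d=snapshot('scene');crop(p,330,180,470,300,4.5,'pics/c2.png')"
```

```text
[0.41111985 0.38309913] ((0.4104996919631958, 0.3836679756641388), (0.04807721823453903, 0.05606461688876152), 81.38947296142578)
t: 27.9
tcp_pos: [0.415, 0.4027, 0.102]
tool_rot: [0.717, 0.581, 0.299, -0.243]
force: [-0.5, -0.8, -0.3]
finger_gap: 0.8
t 27.9 tcp [0.415  0.4027 0.102 ] grasp [0.4073 0.3658 0.1393] gap 0.8 F [-0.5 -0.8 -0.3] q [ 0.17  0.66  2.12  1.56  0.72 -1.05]
(0.4105, 0.381, 0.12, -12, 45) sh [-0.031, 0.001, 0.246] turn [-0.0, -0.001, -0.0] rows 1
```

View pics/c2.png

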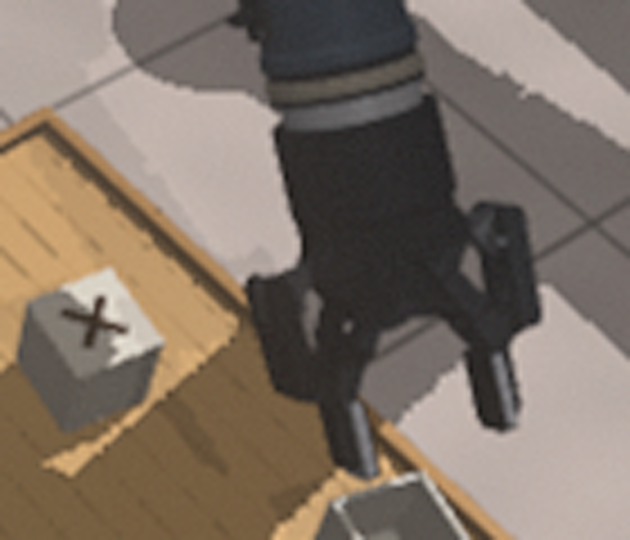

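```bash
python3 -c "
from H import *
plan((.411,.382,.12,-11,45),(.411,.382,.041,-11,45))"
```

```text
t 27.95 tcp [0.415  0.4022 0.1015] grasp [0.4072 0.3653 0.1388] gap 0.798 F [-1.3 -1.1 -1.9] q [ 0.16  0.66  2.12  1.56  0.72 -1.05]
(0.411, 0.382, 0.12, -11, 45) sh [-0.016, -0.003, 0.254] turn [0.002, -0.001, -0.002] rows 1
(0.411, 0.382, 0.041, -11, 45) sh [-0.576, -0.002, 0.81] turn [0.002, -0.001, -0.002] rows 2
```

```bash
python3 -m inch '[[-0.6,[-0.02,0,0.25],[0.002,0,-0.002]],[-0.6,[-0.02,0,0.25],[0.002,0,-0.002]],[-0.6,[-0.2,0,0.44],[0.002,0,-0.002]],[-0.6,[-0.4,0,0.64],[0.002,0,-0.002]],[-0.6,[-0.57,0,0.81],[0.002,0,-0.002]],[-0.6,[-0.57,0,0.81],[0.002,0,-0.002]],[-0.6,[-0.57,0,0.81],[0.002,0,-0.002]]]'
python3 -c "
from H import *
plan((.411,.382,.041,-11,45))
p,d=snapshot('scene');crop(p,330,200,470,320,4.5,'pics/c3.png')"
```

```text
t: 28.65
tcp_pos: [0.4186, 0.42, 0.0064]
tool_rot: [0.711, 0.588, 0.297, -0.245]
force: [-0.6, -1.1, 0.8]
finger_gap: 0.801
t 28.65 tcp [0.4186 0.42   0.0064] grasp [0.4115 0.383  0.0437] gap 0.801 F [-0.6 -1.1  0.8] q [ 0.2   0.89  2.09  1.81  0.74 -1.36]
(0.411, 0.382, 0.041, -11, 45) sh [-0.029, -0.003, 0.011] turn [-0.0, -0.001, 0.0] rows 1
```

View pics/c3.png

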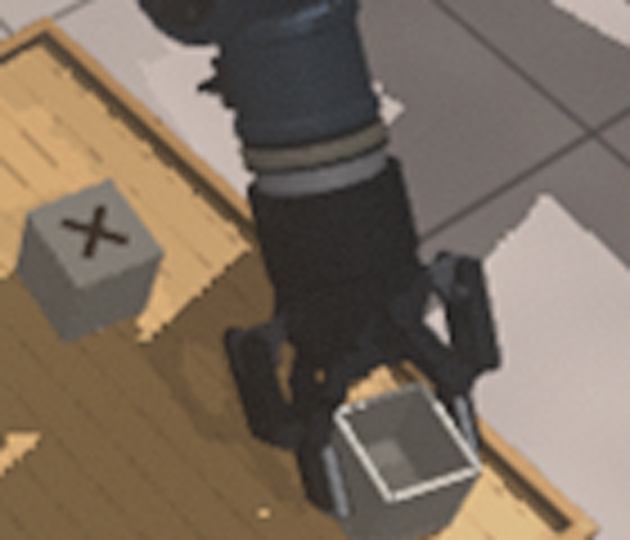

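```bash
python3 -m inch '[[0,[0,0,0],[0,0,0]],[0.7,[0,0,0],[0,0,0]],[0.7,[0,0,0],[0,0,0]],[0.7,[0,0,0],[0,0,0]],[0.7,[0,0,0],[0,0,0]],[0.7,[0.2,0,-0.2],[0,0,0]],[0.7,[0.43,0,-0.43],[0,0,0]],[0.7,[0.43,0,-0.43],[0,0,0]],[0.7,[0.43,0,-0.43],[0,0,0]]]' 60
python3 -c "
from H import *
plan((.49,.34,.1,-11,45))"
```

```text
t: 29.6
tcp_pos: [0.4195, 0.4187, 0.0675]
tool_rot: [0.712, 0.588, 0.298, -0.243]
force: [0.7, 0.0, -1.4]
finger_gap: 0.627
t 29.6 tcp [0.4195 0.4187 0.0675] grasp [0.4122 0.3818 0.1048] gap 0.627 F [ 0.7  0.  -1.4] q [ 0.2   0.74  2.1   1.65  0.72 -1.15]
(0.49, 0.34, 0.1, -11, 45) sh [-0.223, 0.842, -0.15] turn [0.0, -0.001, 0.0] rows 2
```

```bash
python3 -m inch '[[0.7,[-0.1,0.4,-0.07],[0,0,0]],[0.7,[-0.22,0.84,-0.15],[0,0,0]],[0.7,[-0.22,0.84,-0.15],[0,0,0]],[0.7,[-0.22,0.84,-0.15],[0,0,0]]]'
python3 -c "
from H import *
plan(*[(.49,.34,.09,-11,l) for l in (45,30,15,0,-15,-30,-45)],(.49,.34,.041,-11,-45))"
```

```text
t: 30.0
tcp_pos: [0.4974, 0.3764, 0.0606]
tool_rot: [0.713, 0.587, 0.297, -0.244]
force: [0.5, 0.3, -1.4]
finger_gap: 0.628
t 30.0 tcp [0.4974 0.3764 0.0606] grasp [0.4902 0.3395 0.0979] gap 0.628 F [ 0.5  0.3 -1.4] q [ 0.08  0.77  1.96  1.41  0.76 -0.97]
(0.49, 0.34, 0.09, -11, 45) sh [-0.055, -0.004, 0.059] turn [0.0, -0.001, -0.0] rows 1
(0.49, 0.34, 0.09, -11, 30) sh [-0.192, -0.003, 0.041] turn [0.0, -0.042, -0.0] rows 2
(0.49, 0.34, 0.09, -11, 15) sh [-0.319, -0.003, -0.013] turn [0.0, -0.084, -0.0] rows 4
(0.49, 0.34, 0.09, -11, 0) sh [-0.429, -0.003, -0.097] turn [0.0, -0.126, -0.0] rows 6
(0.49, 0.34, 0.09, -11, -15) sh [-0.513, -0.003, -0.207] turn [0.0, -0.167, -0.0] rows 8
(0.49, 0.34, 0.09, -11, -30) sh [-0.565, -0.003, -0.335] turn [0.0, -0.209, -0.0] rows 9
(0.49, 0.34, 0.09, -11, -45) sh [-0.583, -0.003, -0.472] turn [0.0, -0.251, -0.0] rows 11
(0.49, 0.34, 0.041, -11, -45) sh [-0.931, -0.003, -0.127] turn [0.0, -0.251, -0.0] rows 11
```

```bash
python3 -m inch '[[0.7,[-0.12,0,0.05],[0,-0.021,0]],[0.7,[-0.19,0,0.04],[0,-0.042,0]],[0.7,[-0.26,0,0.015],[0,-0.063,0]],[0.7,[-0.32,0,-0.01],[0,-0.084,0]],[0.7,[-0.38,0,-0.05],[0,-0.105,0]],[0.7,[-0.43,0,-0.1],[0,-0.126,0]],[0.7,[-0.47,0,-0.15],[0,-0.146,0]],[0.7,[-0.51,0,-0.21],[0,-0.167,0]],[0.7,[-0.54,0,-0.27],[0,-0.188,0]],[0.7,[-0.565,0,-0.335],[0,-0.209,0]],[0.7,[-0.575,0,-0.4],[0,-0.23,0]],[0.7,[-0.58,0,-0.47],[0,-0.251,0]],[0.7,[-0.58,0,-0.47],[0,-0.251,0]],[0.7,[-0.75,0,-0.3],[0,-0.251,0]],[0.7,[-0.92,0,-0.14],[0,-0.251,0]],[0.7,[-0.92,0,-0.14],[0,-0.251,0]],[0.7,[-0.92,0,-0.14],[0,-0.251,0]],[0.7,[-0.92,0,-0.14],[0,-0.251,0]]]'
python3 -c "
from H import *
plan((.49,.34,.037,-11,-45))
p,d=snapshot('scene');crop(p,280,180,420,310,4.5,'pics/c4.png')"
```

```text
t: 31.8
tcp_pos: [0.4821, 0.3042, 0.0073]
tool_rot: [0.712, 0.588, -0.296, 0.245]
force: [0.8, 0.3, -1.2]
finger_gap: 0.625
t 31.8 tcp [0.4821 0.3042 0.0073] grasp [0.4892 0.3411 0.0447] gap 0.625 F [ 0.8  0.3 -1.2] q [ 0.64  1.04  1.21 -0.5   1.54  1.02]
(0.49, 0.34, 0.037, -11, -45) sh [0.049, 0.009, 0.061] turn [0.0, 0.0, -0.0] rows 1
```

View pics/c4.png

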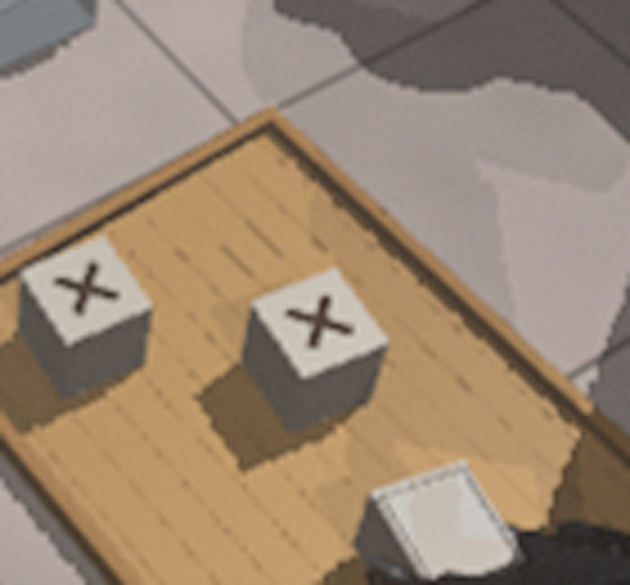

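```bash
python3 -m inch '[[0.7,[0.03,0.005,0.03],[0,0,0]],[0.7,[0.055,0.005,0.055],[0,0,0]],[0.7,[0.055,0.005,0.055],[0,0,0]],[-0.5,[0.055,0.005,0.055],[0,0,0]],[-1,[0.055,0.005,0.055],[0,0,0]],[-1,[0.055,0.005,0.055],[0,0,0]],[-1,[0.055,0.005,0.055],[0,0,0]]]'
python3 -c "
from H import *
plan(*[(.49,.336,.038+.004*(1-abs(l)/45),-11,l) for l in (-30,-15,0,15,30,45)])"
```

```text
t: 32.55
tcp_pos: [0.4829, 0.3039, -0.001]
tool_rot: [0.713, 0.587, -0.295, 0.245]
force: [-0.2, -0.8, -0.4]
finger_gap: 1.001
t 32.55 tcp [ 0.4829  0.3039 -0.001 ] grasp [0.49   0.3408 0.0364] gap 1.001 F [-0.2 -0.8 -0.4] q [ 0.64  1.05  1.21 -0.5   1.53  1.02]
(0.49, 0.336, 0.03933333333333333, -11, -30) sh [0.084, 0.008, -0.006] turn [0.0, 0.042, -0.0] rows 2
(0.49, 0.336, 0.04066666666666666, -11, -15) sh [0.203, 0.008, -0.068] turn [0.0, 0.084, -0.0] rows 4
(0.49, 0.336, 0.041999999999999996, -11, 0) sh [0.303, 0.008, -0.162] turn [0.0, 0.125, -0.0] rows 6
(0.49, 0.336, 0.04066666666666666, -11, 15) sh [0.396, 0.008, -0.263] turn [0.0, 0.167, 0.0] rows 7
(0.49, 0.336, 0.03933333333333333, -11, 30) sh [0.458, 0.008, -0.381] turn [0.0, 0.209, 0.0] rows 9
(0.49, 0.336, 0.038, -11, 45) sh [0.486, 0.008, -0.509] turn [0.0, 0.25, 0.0] rows 11
```

```bash
python3 -m inch '[[-1,[0.04,0,-0.003],[0,0.021,0]],[-1,[0.08,0,-0.01],[0,0.042,0]],[-1,[0.14,0,-0.04],[0,0.063,0]],[-1,[0.2,0,-0.07],[0,0.084,0]],[-1,[0.25,0,-0.115],[0,0.105,0]],[-1,[0.3,0,-0.16],[0,0.125,0]],[-1,[0.35,0,-0.21],[0,0.146,0]],[-1,[0.396,0,-0.26],[0,0.167,0]],[-1,[0.43,0,-0.32],[0,0.188,0]],[-1,[0.458,0,-0.38],[0,0.209,0]],[-1,[0.475,0,-0.445],[0,0.23,0]],[-1,[0.486,0,-0.509],[0,0.25,0]],[-1,[0.486,0,-0.509],[0,0.25,0]],[-1,[0.486,0,-0.509],[0,0.25,0]]]'
python3 -c "
from H import *
plan((.49,.336,.037,-11,45))
p,d=snapshot('scene');crop(p,280,180,420,310,4.5,'pics/c5.png')"
```

```text
t: 33.95
tcp_pos: [0.4974, 0.3734, 0.0014]
tool_rot: [0.712, 0.589, 0.296, -0.241]
force: [-1.1, -0.1, 0.0]
finger_gap: 1.005
t 33.95 tcp [0.4974 0.3734 0.0014] grasp [0.4901 0.3368 0.039 ] gap 1.005 F [-1.1 -0.1  0. ] q [ 0.08  0.89  1.95  1.54  0.75 -1.16]
(0.49, 0.336, 0.037, -11, 45) sh [-0.018, -0.001, 0.008] turn [0.0, 0.0, 0.001] rows 1
```

View pics/c5.png

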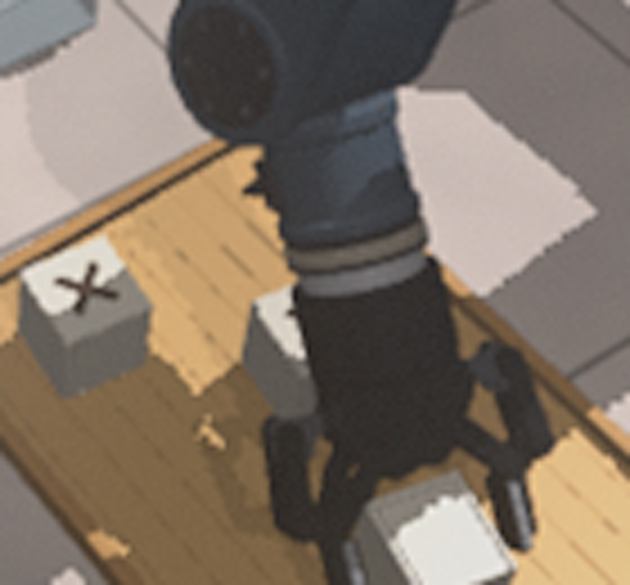

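```bash
python3 -m inch '[[0,[0,0,0],[0,0,0]],[0.7,[0,0,0],[0,0,0]],[0.7,[0,0,0],[0,0,0]],[0.7,[0,0,0],[0,0,0]],[0.7,[0,0,0],[0,0,0]],[0.7,[0,0,0],[0,0,0]]]' 60
python3 -m inch '[[0.7,[0.26,0,-0.25],[0,0,0]],[0.7,[0.26,0,-0.25],[0,0,0]],[0.7,[0.19,0,-0.26],[0,-0.021,0]],[0.7,[0.12,0,-0.27],[0,-0.042,0]],[0.7,[0.06,0,-0.3],[0,-0.063,0]],[0.7,[0,0,-0.33],[0,-0.084,0]],[0.7,[-0.06,0,-0.37],[0,-0.105,0]],[0.7,[-0.12,0,-0.41],[0,-0.126,0]],[0.7,[-0.16,0,-0.47],[0,-0.146,0]],[0.7,[-0.2,0,-0.52],[0,-0.167,0]],[0.7,[-0.23,0,-0.58],[0,-0.188,0]],[0.7,[-0.25,0,-0.65],[0,-0.209,0]],[0.7,[-0.26,0,-0.72],[0,-0.23,0]],[0.7,[-0.27,0,-0.79],[0,-0.251,0]],[0.7,[-0.27,0,-0.79],[0,-0.251,0]],[0.7,[-0.27,0,-0.79],[0,-0.251,0]]]'
python3 -c "
from H import *
plan((.49,.336,.041,-11,-45))
p,d=snapshot('scene');crop(p,280,180,420,310,4.5,'pics/c6.png')"
```

```text
t: 34.6
tcp_pos: [0.4958, 0.3738, 0.0006]
tool_rot: [0.713, 0.59, 0.293, -0.242]
force: [0.1, 1.0, -0.1]
finger_gap: 0.631
t: 36.2
tcp_pos: [0.4797, 0.3013, 0.0332]
tool_rot: [0.708, 0.588, -0.302, 0.247]
force: [-0.4, 0.1, -3.0]
finger_gap: 0.627
t 36.2 tcp [0.4797 0.3013 0.0332] grasp [0.487  0.3387 0.0701] gap 0.627 F [-0.4  0.1 -3. ] q [ 0.64  1.01  1.21 -0.5   1.58  1.  ]
(0.49, 0.336, 0.041, -11, -45) sh [0.203, 0.036, 0.217] turn [-0.0, 0.003, 0.001] rows 1
```

View pics/c6.png

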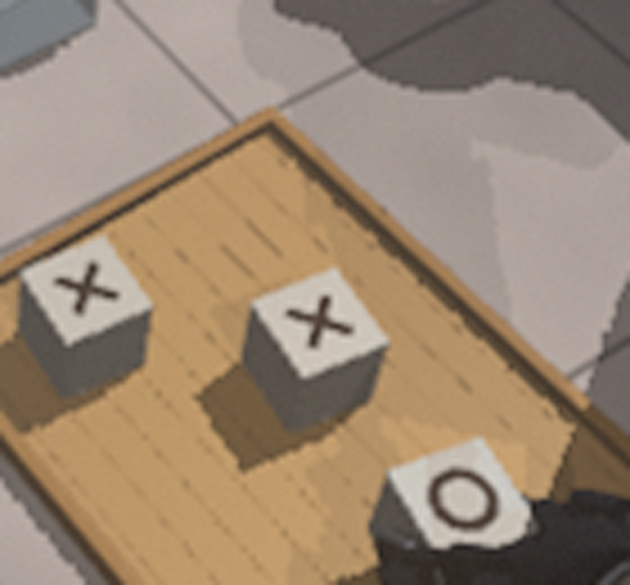

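```bash
python3 -m inch '[[0.7,[0.1,0.02,0.1],[0,0.003,0]],[0.7,[0.2,0.03,0.21],[0,0.003,0]],[0.7,[0.2,0.03,0.21],[0,0.003,0]],[0.7,[0.22,0.03,0.23],[0,0.003,0]],[0.7,[0.22,0.03,0.23],[0,0.003,0]],[0.7,[0.22,0.03,0.23],[0,0.003,0]]]'
python3 -m inch '[[0.7,[0.02,0,0.02],[0,0,0]],[0.7,[0.02,0,0.02],[0,0,0]],[0.7,[0.02,0,0.02],[0,0,0]]]'
python3 -c "
from H import *
plan()"
```

```text
t: 36.85
tcp_pos: [0.4846, 0.2982, 0.0061]
tool_rot: [0.713, 0.589, -0.293, 0.242]
force: [0.9, -0.6, -1.5]
finger_gap: 0.629
t: 37.15
tcp_pos: [0.4842, 0.2981, 0.0027]
tool_rot: [0.713, 0.589, -0.293, 0.242]
force: [-0.2, 0.7, -1.8]
finger_gap: 0.628
t 37.15 tcp [0.4842 0.2981 0.0027] grasp [0.4913 0.3348 0.0404] gap 0.628 F [-0.2  0.7 -1.8] q [ 0.63  1.04  1.22 -0.5   1.52  1.02]
```

```bash
python3 -m inch '[[0.7,[0.02,0,0.02],[0,0,0]],[0.7,[0.03,0,0.03],[0,0,0]],[0.7,[0.03,0,0.03],[0,0,0]]]'
python3 -m inch '[[0.7,[0.015,0,0.015],[0,0,0]],[0.7,[0.015,0,0.015],[0,0,0]],[-0.4,[0.015,0,0.015],[0,0,0]],[-1,[0.015,0,0.015],[0,0,0]],[-1,[0.015,0,0.015],[0,0,0]],[-1,[0.015,0,0.015],[0,0,0]],[-1,[0.01,0,-0.4],[0,0,0]],[-1,[0.01,0,-0.9],[0,0,0]],[-1,[0.01,0,-0.9],[0,0,0]]]'
python3 -c "
from H import *
plan((.459,.3,.20,-11,0))
p,d=snapshot('scene');crop(p,230,150,460,350,3.4,'pics/c7.png')"
```

```text
t: 37.45
tcp_pos: [0.4846, 0.2983, 0.0001]
tool_rot: [0.713, 0.589, -0.294, 0.243]
force: [0.3, 2.1, 3.8]
finger_gap: 0.627
t: 38.35
tcp_pos: [0.5, 0.3666, 0.066]
tool_rot: [0.715, 0.59, -0.287, 0.243]
force: [0.1, 1.3, 0.2]
finger_gap: 0.998
t 38.35 tcp [0.5    0.3666 0.066 ] grasp [0.5066 0.4029 0.104 ] gap 0.998 F [0.1 1.3 0.2] q [ 0.69  1.02  1.04 -0.47  1.71  0.97]
(0.459, 0.3, 0.2, -11, 0) sh [-1.09, -0.272, -0.074] turn [0.002, 0.123, 0.0] rows 6
```

View pics/c7.png

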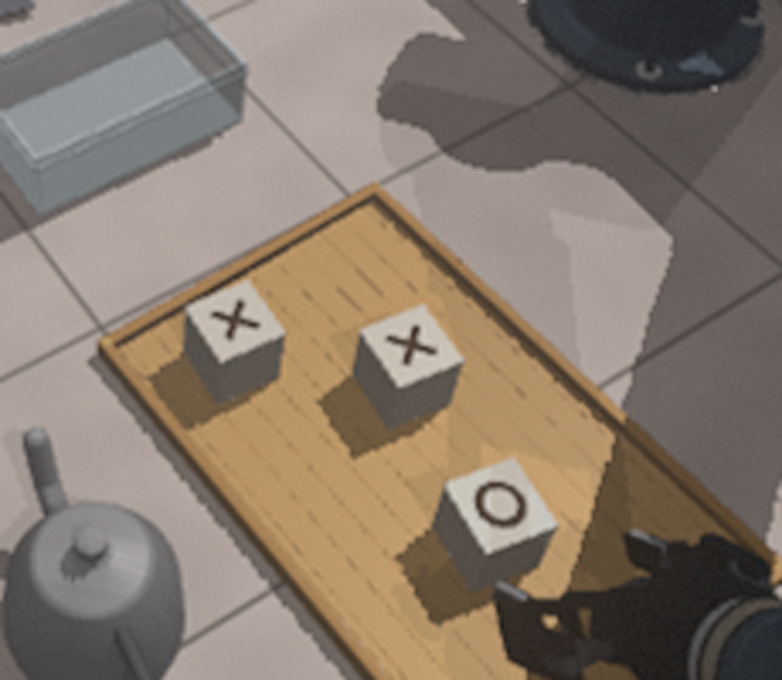

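```bash
python3 -c "
from H import *
for c in([(185,302),(252,282),(284,333),(218,360)],[(358,325),(428,305),(463,362),(397,388)]):
  P=plane('scene',(np.array(c)+.5)/3.4-.5+[230,150],.066)[:,:2];print(P.mean(0),cv2.minAreaRect(P.astype(np.float32)))
plan((.5,.25,.22,-11,0),(.5,.25,.22,-50,0))"
```

```text
[0.55338993 0.11770409] ((0.5532296895980835, 0.11739208549261093), (0.055295396596193314, 0.053635552525520325), 81.28343963623047)
[0.45968552 0.20328377] ((0.4591401517391205, 0.2029864341020584), (0.057598263025283813, 0.05561716482043266), 79.68405151367188)
t 38.4 tcp [0.4983 0.364  0.0639] grasp [0.5051 0.4005 0.1017] gap 0.999 F [-0.  -0.8 -0.2] q [ 0.69  1.02  1.04 -0.47  1.71  0.97]
(0.5, 0.25, 0.22, -11, 0) sh [-1.519, 0.234, 0.045] turn [0.001, 0.123, 0.0] rows 6
(0.5, 0.25, 0.22, -50, 0) sh [-1.519, 0.234, 0.045] turn [0.043, 0.118, 0.103] rows 7
```

```bash
python3 -m inch '[[-1,[-0.35,0,-0.35],[0,0,0]],[-1,[-0.7,0,-0.7],[0,0,0]],[-1,[-0.9,0.1,-0.4],[0.01,0.02,0.02]],[-1,[-1,0.23,-0.2],[0.016,0.04,0.036]],[-1,[-1,0.23,-0.1],[0.024,0.06,0.055]],[-1,[-1,0.23,-0.1],[0.031,0.085,0.075]],[-1,[-1,0.23,-0.1],[0.038,0.1,0.09]],[-1,[-1,0.23,-0.1],[0.043,0.118,0.103]],[-1,[-1,0.23,-0.1],[0.043,0.118,0.103]],[-1,[-1,0.23,-0.1],[0.043,0.118,0.103]]]'
python3 -c "
from H import *
plan((.459,.2035,.15,-98,0))"
```

```text
t: 39.4
tcp_pos: [0.5034, 0.2901, 0.1381]
tool_rot: [0.941, 0.339, -0.007, 0.001]
force: [-0.3, -0.5, 0.9]
finger_gap: 0.998
t 39.4 tcp [0.5034 0.2901 0.1381] grasp [0.5041 0.2904 0.1911] gap 0.998 F [-0.3 -0.5  0.9] q [ 0.33  0.55  1.59 -0.    1.01  1.21]
(0.459, 0.2035, 0.15, -98, 0) sh [-0.888, 0.384, 0.423] turn [0.001, 0.002, 0.132] rows 6
```

```bash
python3 -m inch '[[-1,[-0.4,0.2,0],[0,0,0.022]],[-1,[-0.89,0.38,0],[0,0,0.044]],[-1,[-0.89,0.38,0],[0.001,0.002,0.066]],[-1,[-0.89,0.38,0.1],[0.001,0.002,0.088]],[-1,[-0.89,0.38,0.2],[0.001,0.002,0.11]],[-1,[-0.89,0.38,0.42],[0.001,0.002,0.132]],[-1,[-0.89,0.38,0.42],[0.001,0.002,0.132]],[-1,[-0.89,0.38,0.42],[0.001,0.002,0.132]],[-1,[-0.89,0.38,0.42],[0.001,0.002,0.132]]]'
python3 -c "
from H import *
plan((.459,.2035,.05,-98,0))
p,d=snapshot('scene');crop(p,280,130,420,260,4.5,'pics/d1.png')
tip()"
```

```text
t: 40.3
tcp_pos: [0.4632, 0.2076, 0.0982]
tool_rot: [0.998, -0.065, 0.001, -0.002]
force: [0.1, -0.4, 0.1]
finger_gap: 1.0
t 40.3 tcp [0.4632 0.2076 0.0982] grasp [0.4631 0.2074 0.1512] gap 1.0 F [ 0.1 -0.4  0.1] q [0.2  0.52 1.82 0.01 0.79 1.9 ]
(0.459, 0.2035, 0.05, -98, 0) sh [-0.039, 0.051, 1.012] turn [-0.001, -0.0, 0.001] rows 3
gap 0.9988465419979347
-0.16 48 [-0.011 -0.068 -0.16 ] [ 0.012  0.062 -0.15 ]
-0.15 197 [-0.011 -0.071 -0.15 ] [ 0.019  0.067 -0.14 ]
-0.14 144 [-0.012 -0.071 -0.14 ] [ 0.02   0.067 -0.13 ]
-0.13 125 [-0.012 -0.073 -0.13 ] [ 0.021  0.069 -0.12 ]
-0.12 127 [-0.011 -0.074 -0.12 ] [ 0.019  0.07  -0.11 ]
-0.11 139 [-0.012 -0.075 -0.11 ] [ 0.018  0.073 -0.1  ]
-0.1 109 [-0.01  -0.075 -0.1  ] [ 0.015  0.072 -0.09 ]
-0.09 24 [-0.004 -0.056 -0.09 ] [ 0.013  0.063 -0.08 ]
-0.08 46 [-0.01  -0.057 -0.08 ] [ 0.012  0.056 -0.07 ]
-0.07 50 [-0.011 -0.058 -0.07 ] [ 0.012  0.054 -0.06 ]
-0.06 52 [-0.01  -0.057 -0.06 ] [ 0.013  0.055 -0.05 ]
-0.05 14 [-0.01 -0.05 -0.05] [ 0.011  0.044 -0.045]
```

View pics/d1.png

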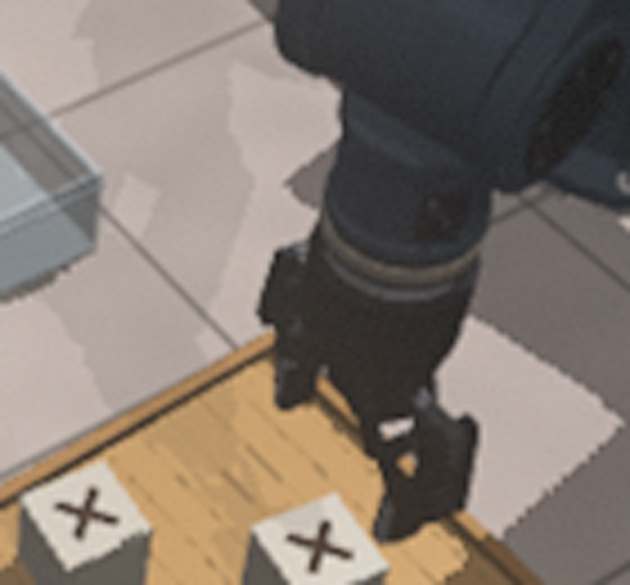

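```bash
python3 -m inch '[[-1,[-0.04,0.05,0.3],[0,0,0]],[-1,[-0.04,0.05,0.6],[0,0,0]],[-1,[-0.04,0.05,0.8],[0,0,0]],[-1,[-0.04,0.05,1],[0,0,0]],[-1,[-0.04,0.05,1],[0,0,0]],[-1,[-0.04,0.05,1],[0,0,0]],[0,[-0.04,0.05,1],[0,0,0]],[0.7,[-0.04,0.05,1],[0,0,0]],[0.7,[-0.04,0.05,1],[0,0,0]],[0.7,[-0.04,0.05,1],[0,0,0]],[0.7,[-0.04,0.05,1],[0,0,0]]]' 60
python3 -c "
from H import *
plan((.459,.2035,.15,-98,0))
p,d=snapshot('scene');crop(p,280,130,420,260,4.5,'pics/d2.png')"
```

```text
t: 41.5
tcp_pos: [0.4594, 0.2036, -0.0007]
tool_rot: [0.998, -0.066, 0.002, -0.003]
force: [-0.3, -0.1, 6.2]
finger_gap: 0.624
t 41.5 tcp [ 0.4594  0.2036 -0.0007] grasp [0.4591 0.2033 0.0523] gap 0.624 F [-0.3 -0.1  6.2] q [0.19 0.7  1.89 0.01 0.54 1.89]
(0.459, 0.2035, 0.15, -98, 0) sh [0.001, -0.004, -0.977] turn [-0.001, -0.001, 0.001] rows 2
```

View pics/d2.png

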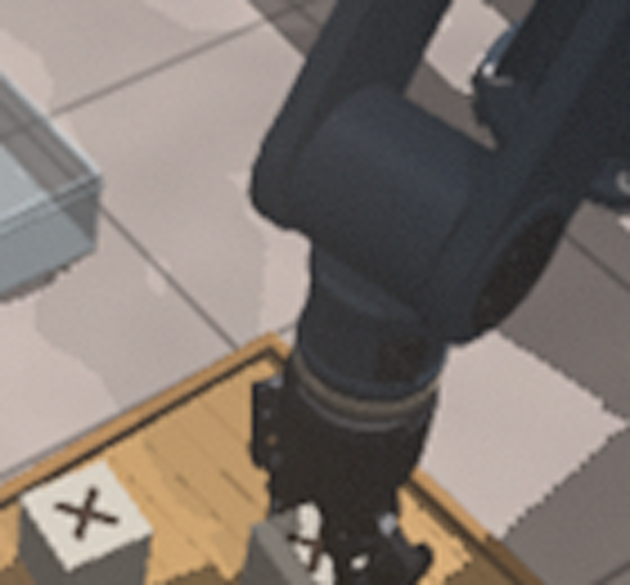

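```bash
python3 -m inch '[[0.7,[0,0,-0.3],[0,0,0]],[0.7,[0,0,-0.6],[0,0,0]],[0.7,[0,0,-1],[0,0,0]],[0.7,[0,0,-1],[0,0,0]]]'
python3 -c "
from H import *
plan((.54,-.147,.17,-90,0))"
```

```text
t: 41.95
tcp_pos: [0.4617, 0.2038, 0.1027]
tool_rot: [0.998, -0.066, 0.006, -0.004]
force: [1.0, 0.3, -1.5]
finger_gap: 0.622
t 41.95 tcp [0.4617 0.2038 0.1027] grasp [0.461  0.2034 0.1557] gap 0.622 F [ 1.   0.3 -1.5] q [0.19 0.51 1.84 0.01 0.78 1.89]
(0.54, -0.147, 0.17, -90, 0) sh [1.242, 3.372, -0.156] turn [-0.001, -0.002, -0.021] rows 8
```

```bash
for i in 1; do python3 -m inch '[[0.7,[0.16,0.42,-0.15],[0,0,0]],[0.7,[0.31,0.84,-0.17],[0,0,0]]]'; done
python3 -m inch '[[0.7,[0.16,0.42,0],[0,0,-0.01]],[0.7,[0.31,0.84,0],[0,0,-0.021]]]'
python3 -m inch '[[0.7,[0.14,0.42,0],[0,0,0]],[0.7,[0.28,0.84,0],[0,0,0]]]'
python3 -m inch '[[0.7,[0.1,0.42,0],[0,0,0]],[0.7,[0.2,0.8,0],[0,0,0]],[0.7,[0.2,0.8,0],[0,0,0]],[0.7,[0.2,0.8,0],[0,0,0]]]'
python3 - <<'E'
from H import *
plan((.54,-.147,.17,-90,0))
p,d=snapshot('scene');crop(p,190,80,340,220,4.2,'pics/d3.png')
p,d=snapshot('top');crop(p,250,160,330,260,6,'pics/d3t.png')
E
```

```text
t: 42.15
tcp_pos: [0.4784, 0.1156, 0.1159]
tool_rot: [0.998, -0.064, 0.003, -0.002]
force: [1.5, -0.7, -1.9]
finger_gap: 0.624
t: 42.35
tcp_pos: [0.4971, 0.0267, 0.1142]
tool_rot: [1.0, 0.001, 0.001, -0.002]
force: [0.4, -0.4, -1.3]
finger_gap: 0.622
t: 42.55
tcp_pos: [0.5246, -0.0575, 0.1135]
tool_rot: [1.0, -0.001, 0.001, -0.002]
force: [1.0, -0.2, -1.7]
finger_gap: 0.622
t: 42.95
tcp_pos: [0.5442, -0.1364, 0.1129]
tool_rot: [1.0, -0.002, 0.0, -0.003]
force: [-0.1, -0.0, -1.6]
finger_gap: 0.62
t 42.95 tcp [ 0.5442 -0.1364  0.1129] grasp [ 0.5441 -0.1367  0.1659] gap 0.62 F [-0.1 -0.  -1.6] q [-0.45  0.56  1.68  0.01  0.91  1.12]
(0.54, -0.147, 0.17, -90, 0) sh [-0.041, 0.106, -0.042] turn [-0.001, -0.0, -0.001] rows 1
```

View pics/d3.png

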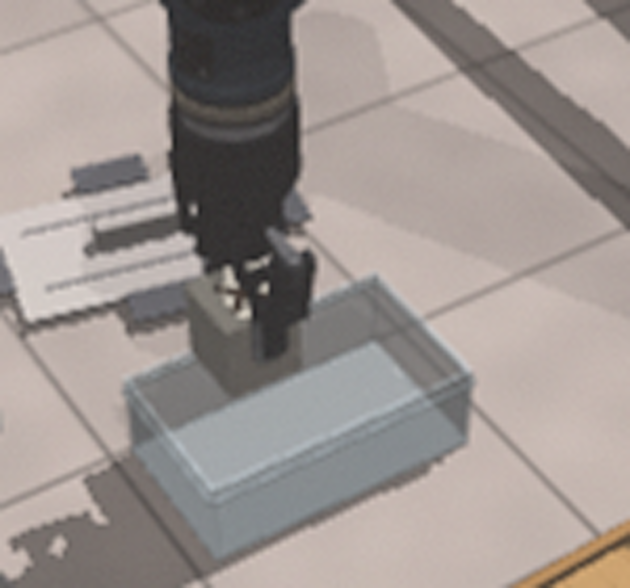

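View pics/d3t.png

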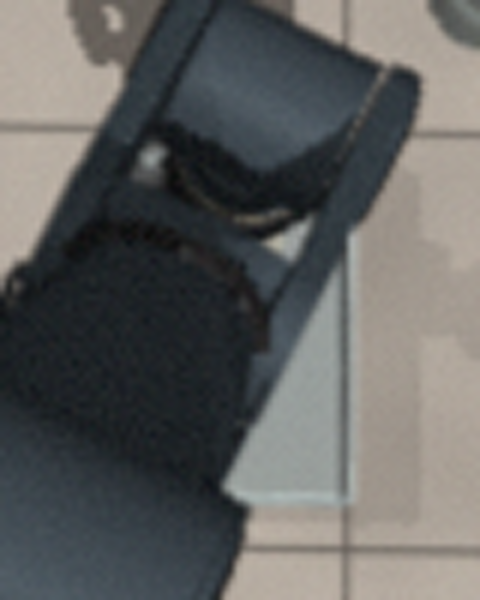

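```bash
python3 -m inch '[[0.7,[-0.04,0.11,0],[0,0,0]],[0.7,[-0.04,0.11,0],[0,0,0]],[0.7,[-0.04,0.11,0],[0,0,0]]]'
python3 -c "
from H import *
plan((.54,-.147,.1,-90,0),(.54,-.147,.05,-90,0))"
```

```text
t: 43.35
tcp_pos: [0.5408, -0.1465, 0.1137]
tool_rot: [1.0, -0.0, 0.001, -0.002]
force: [0.4, 0.4, -1.2]
finger_gap: 0.622
t 43.35 tcp [ 0.5408 -0.1465  0.1137] grasp [ 0.5406 -0.1468  0.1667] gap 0.622 F [ 0.4  0.4 -1.2] q [-0.47  0.56  1.68  0.01  0.91  1.1 ]
(0.54, -0.147, 0.1, -90, 0) sh [-0.01, 0.008, 0.667] turn [-0.001, -0.0, -0.0] rows 2
(0.54, -0.147, 0.05, -90, 0) sh [-0.011, 0.01, 1.167] turn [-0.001, -0.0, -0.0] rows 3
```

```bash
python3 -m inch '[[0.7,[-0.01,0.01,0.2],[0,0,0]],[0.7,[-0.01,0.01,0.4],[0,0,0]],[0.7,[-0.01,0.01,0.6],[0,0,0]],[0.7,[-0.01,0.01,0.8],[0,0,0]],[0.7,[-0.01,0.01,0.95],[0,0,0]],[0.7,[-0.01,0.01,0.95],[0,0,0]],[0.7,[-0.01,0.01,0.95],[0,0,0]]]'
python3 -c "
from H import *
plan((.54,-.147,.048,-90,0))
p,d=snapshot('scene');crop(p,190,80,340,220,4.2,'pics/d4.png')"
```

```text
t: 44.05
tcp_pos: [0.5404, -0.1473, 0.0187]
tool_rot: [1.0, -0.0, 0.001, -0.002]
force: [0.0, 0.2, -1.0]
finger_gap: 0.622
t 44.05 tcp [ 0.5404 -0.1473  0.0187] grasp [ 0.5403 -0.1475  0.0717] gap 0.622 F [ 0.   0.2 -1. ] q [-0.47  0.71  1.73  0.01  0.7   1.1 ]
(0.54, -0.147, 0.048, -90, 0) sh [-0.005, -0.002, 0.237] turn [-0.001, -0.0, -0.0] rows 1
```

View pics/d4.png

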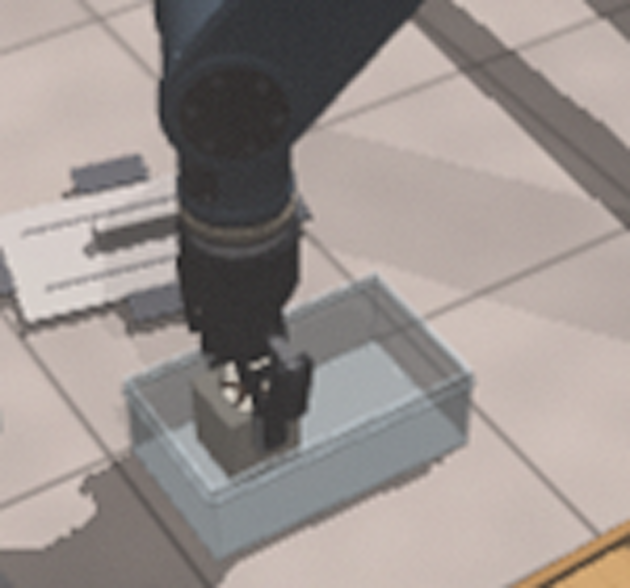

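```bash
python3 -m inch '[[0.7,[0,0,0.1],[0,0,0]],[0.7,[0,0,0.18],[0,0,0]],[0.7,[0,0,0.22],[0,0,0]],[0.7,[0,0,0.22],[0,0,0]],[0.7,[0,0,0.22],[0,0,0]]]'
python3 -m inch '[[0.7,[0,0,0.02],[0,0,0]],[0.7,[0,0,0.02],[0,0,0]],[0.7,[0,0,0.02],[0,0,0]]]'
```

```text
t: 44.6
tcp_pos: [0.5402, -0.1474, -0.0036]
tool_rot: [1.0, -0.001, 0.001, -0.002]
force: [0.4, 0.4, -1.2]
finger_gap: 0.619
t: 44.9
tcp_pos: [0.5404, -0.1475, -0.0054]
tool_rot: [1.0, -0.001, 0.001, -0.002]
force: [0.2, 0.4, -0.9]
finger_gap: 0.623
```

```bash
python3 -m inch '[[0.7,[0,0,0.02],[0,0,0]],[0.7,[0,0,0.02],[0,0,0]],[0.1,[0,0,0.02],[0,0,0]],[-0.3,[0,0,0.02],[0,0,0]],[-0.5,[0,0,0.02],[0,0,0]],[-0.5,[0,0,0.02],[0,0,0]],[-0.5,[0,0,0.02],[0,0,0]],[-0.5,[0,0,-0.3],[0,0,0]],[-0.5,[0,0,-0.7],[0,0,0]],[-0.5,[0,0,-1],[0,0,0]],[-0.5,[0,0,-1],[0,0,0]]]'
python3 -c "
from H import *
plan((.553,.118,.16,-95.5,0))
p,d=snapshot('scene');crop(p,190,80,400,260,3.5,'pics/d5.png')"
```

```text
t: 46.0
tcp_pos: [0.5431, -0.1493, 0.0985]
tool_rot: [1.0, -0.001, 0.005, -0.0]
force: [0.7, -0.5, 0.0]
finger_gap: 0.749
t 46.0 tcp [ 0.5431 -0.1493  0.0985] grasp [ 0.5426 -0.1493  0.1515] gap 0.749 F [ 0.7 -0.5  0. ] q [-0.47  0.58  1.69  0.01  0.86  1.1 ]
(0.553, 0.118, 0.16, -95.5, 0) sh [0.097, -2.673, -0.083] turn [-0.0, -0.002, 0.015] rows 6
```

View pics/d5.png

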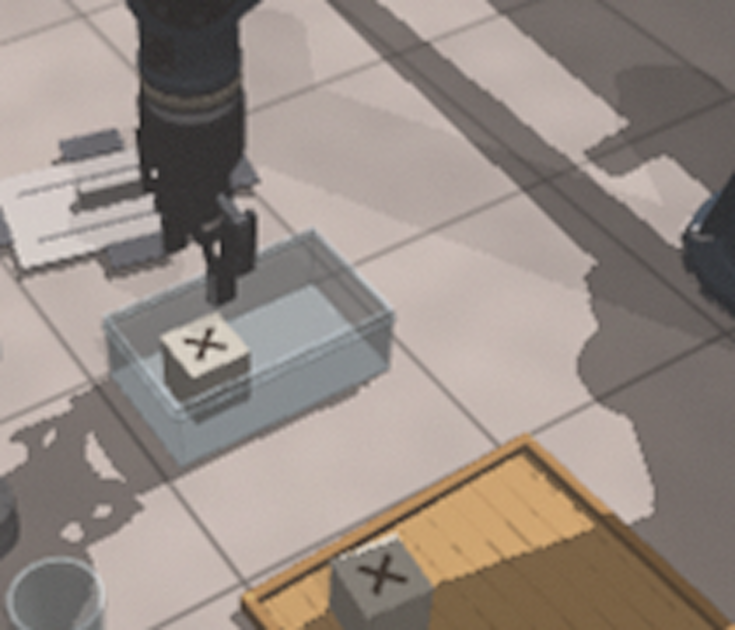

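Cup B now stands mouth-down in the box, with its cross at crop pixel (207,345). Next is cup A.

```bash
python3 -m inch '[[-0.5,[0.03,-0.45,-0.1],[0,0,0]],[-1,[0.05,-0.9,-0.1],[0,0,0]]]'
python3 -m inch '[[-1,[0.03,-0.45,0],[0,0,0.007]],[-1,[0.03,-0.9,0],[0,0,0.015]]]'
python3 -m inch '[[-1,[0.03,-0.45,0],[0,0,0]],[-1,[0.03,-0.87,0],[0,0,0]],[-1,[0.03,-0.87,0],[0,0,0]],[-1,[0.03,-0.87,0],[0,0,0]]]'
python3 -c "
from H import *
plan((.553,.118,.16,-95.5,0),(.553,.118,.052,-95.5,0))
p,d=snapshot('scene');crop(p,230,120,390,260,4,'pics/e1.png')"
```

```text
t: 46.25
tcp_pos: [0.5453, -0.0581, 0.1045]
tool_rot: [1.0, -0.002, 0.001, -0.002]
force: [1.1, 0.8, -0.3]
finger_gap: 0.897
t: 46.45
tcp_pos: [0.5474, 0.0336, 0.1038]
tool_rot: [0.999, -0.049, -0.0, -0.002]
force: [0.0, 0.0, -0.2]
finger_gap: 0.999
t: 46.85
tcp_pos: [0.5582, 0.1192, 0.1042]
tool_rot: [0.999, -0.046, -0.0, -0.002]
force: [-0.2, -0.7, 1.1]
finger_gap: 1.001
t 46.85 tcp [0.5582 0.1192 0.1042] grasp [0.5582 0.119  0.1572] gap 1.001 F [-0.2 -0.7  1.1] q [0.01 0.58 1.66 0.01 0.9  1.67]
(0.553, 0.118, 0.16, -95.5, 0) sh [-0.051, 0.017, -0.028] turn [-0.001, 0.0, 0.001] rows 1
(0.553, 0.118, 0.052, -95.5, 0) sh [-0.05, 0.021, 1.052] turn [-0.001, 0.0, 0.001] rows 3
```

View pics/e1.png

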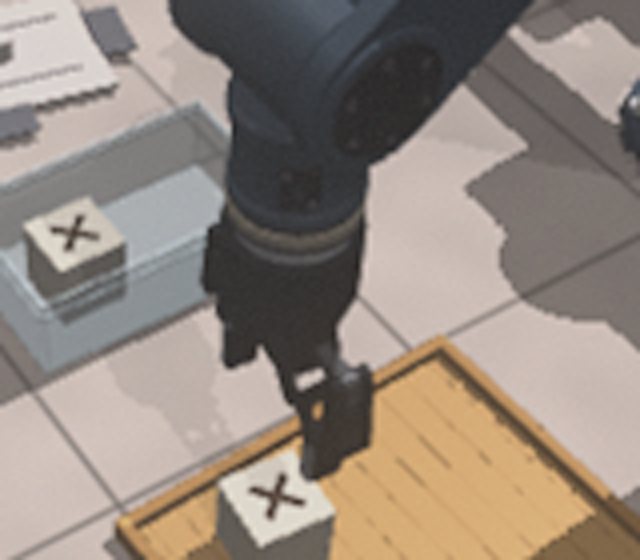

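```bash
python3 -m inch '[[-1,[-0.05,0.02,0.2],[0,0,0]],[-1,[-0.05,0.02,0.5],[0,0,0]],[-1,[-0.05,0.02,0.8],[0,0,0]],[-1,[-0.05,0.02,1],[0,0,0]],[-1,[-0.05,0.02,1],[0,0,0]],[-1,[-0.05,0.02,1],[0,0,0]],[0,[-0.05,0.02,1],[0,0,0]],[0.7,[-0.05,0.02,1],[0,0,0]],[0.7,[-0.05,0.02,1],[0,0,0]],[0.7,[-0.05,0.02,1],[0,0,0]],[0.7,[-0.05,0.02,1],[0,0,0]]]' 60
python3 -c "
from H import *
plan()"
python3 -m inch '[[0.7,[0,0,-0.3],[0,0,0]],[0.7,[0,0,-0.6],[0,0,0]],[0.7,[0,0,-1],[0,0,0]],[0.7,[0,0,-1],[0,0,0]],[0.7,[0,0,-1],[0,0,0]]]'
python3 -c "
from H import *
plan((.458,-.147,.17,-90,0))"
```

```text
t: 48.0
tcp_pos: [0.556, 0.1173, 0.0074]
tool_rot: [0.999, -0.048, 0.003, -0.002]
force: [-0.0, -1.3, 6.3]
finger_gap: 0.622
t 48.0 tcp [0.556  0.1173 0.0074] grasp [0.5556 0.117  0.0604] gap 0.622 F [-0.  -1.3  6.3] q [0.01 0.73 1.72 0.01 0.68 1.67]
t: 48.5
tcp_pos: [0.5547, 0.117, 0.1069]
tool_rot: [0.999, -0.048, 0.002, -0.002]
force: [-0.5, -0.1, -1.0]
finger_gap: 0.617
t 48.5 tcp [0.5547 0.117  0.1069] grasp [0.5545 0.1168 0.1599] gap 0.617 F [-0.5 -0.1 -1. ] q [0.01 0.57 1.67 0.01 0.9  1.67]
(0.458, -0.147, 0.17, -90, 0) sh [-0.712, 2.72, -0.118] turn [-0.001, -0.001, -0.015] rows 6
```

```bash
python3 -m inch '[[0.7,[-0.12,0.45,-0.2],[0,0,-0.007]],[0.7,[-0.24,0.9,-0.2],[0,0,-0.015]]]'
python3 -m inch '[[0.7,[-0.12,0.45,0],[0,0,0]],[0.7,[-0.2,0.9,0],[0,0,0]]]'
python3 -m inch '[[0.7,[-0.12,0.45,0],[0,0,0]],[0.7,[-0.2,0.87,0],[0,0,0]],[0.7,[-0.2,0.87,0],[0,0,0]],[0.7,[-0.2,0.87,0],[0,0,0]]]'
python3 -c "
from H import *
plan((.458,-.147,.17,-90,0),(.458,-.147,.075,-90,0))
p,d=snapshot('scene');crop(p,190,80,340,220,4.2,'pics/e2.png')"
```

```text
t: 48.7
tcp_pos: [0.522, 0.0296, 0.1254]
tool_rot: [1.0, 0.002, 0.002, -0.002]
force: [1.5, -0.3, -1.5]
finger_gap: 0.622
t: 48.9
tcp_pos: [0.499, -0.061, 0.1234]
tool_rot: [1.0, -0.0, -0.001, -0.003]
force: [0.6, -0.0, -0.1]
finger_gap: 0.617
t: 49.3
tcp_pos: [0.4802, -0.1477, 0.123]
tool_rot: [1.0, -0.002, -0.0, -0.003]
force: [0.1, 0.5, -1.8]
finger_gap: 0.622
t 49.3 tcp [ 0.4802 -0.1477  0.123 ] grasp [ 0.4802 -0.1481  0.176 ] gap 0.622 F [ 0.1  0.5 -1.8] q [-0.52  0.48  1.81  0.01  0.86  1.05]
(0.458, -0.147, 0.17, -90, 0) sh [-0.222, -0.006, 0.06] turn [-0.001, 0.0, -0.001] rows 1
(0.458, -0.147, 0.075, -90, 0) sh [-0.222, 0.0, 1.01] turn [-0.001, 0.0, -0.001] rows 3
```

View pics/e2.png

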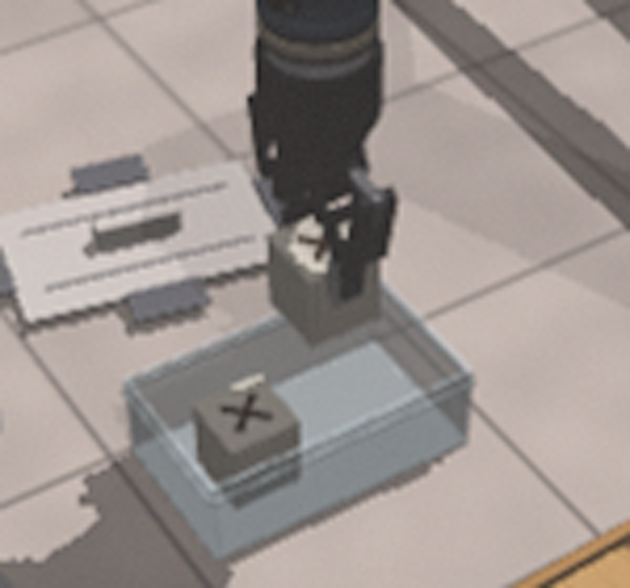

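```bash
python3 -m inch '[[0.7,[-0.22,0,0],[0,0,0]],[0.7,[-0.22,0,0],[0,0,0]],[0.7,[-0.22,0,0.2],[0,0,0]],[0.7,[-0.22,0,0.4],[0,0,0]],[0.7,[-0.22,0,0.6],[0,0,0]],[0.7,[-0.22,0,0.8],[0,0,0]],[0.7,[-0.22,0,1],[0,0,0]],[0.7,[-0.22,0,1],[0,0,0]],[0.7,[-0.22,0,1],[0,0,0]]]'
python3 -c "
from H import *
plan((.458,-.147,.058,-90,0))
p,d=snapshot('scene');crop(p,190,80,340,220,4.2,'pics/e3.png')"
```

```text
t: 50.25
tcp_pos: [0.4603, -0.146, 0.0242]
tool_rot: [1.0, 0.0, 0.001, -0.003]
force: [0.4, 0.7, -1.7]
finger_gap: 0.622
t 50.25 tcp [ 0.4603 -0.146   0.0242] grasp [ 0.4602 -0.1463  0.0772] gap 0.622 F [ 0.4  0.7 -1.7] q [-0.54  0.64  1.92  0.01  0.57  1.02]
(0.458, -0.147, 0.058, -90, 0) sh [-0.023, 0.011, 0.191] turn [-0.001, -0.0, 0.0] rows 1
```

View pics/e3.png

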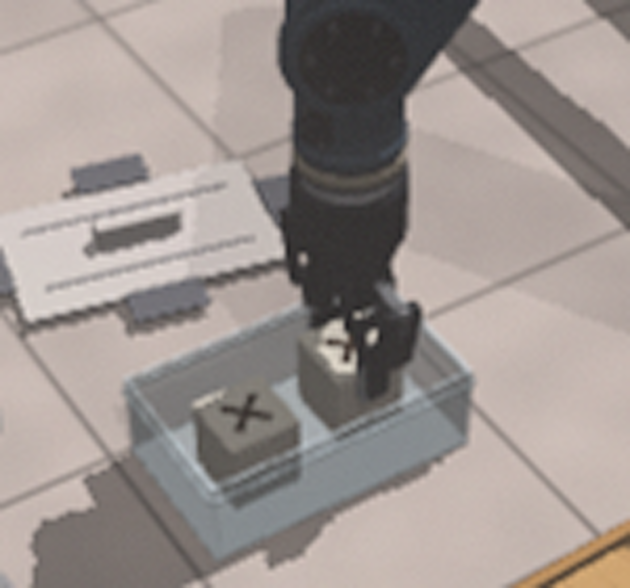

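```bash
python3 -m inch '[[0.7,[-0.02,0.01,0.1],[0,0,0]],[0.7,[-0.02,0.01,0.18],[0,0,0]],[0.7,[-0.02,0.01,0.2],[0,0,0]],[0.7,[-0.02,0.01,0.2],[0,0,0]],[0.7,[-0.02,0.01,0.2],[0,0,0]]]'
python3 -m inch '[[0.7,[0,0,0.02],[0,0,0]],[0.7,[0,0,0.02],[0,0,0]],[0.1,[0,0,0.02],[0,0,0]],[-0.3,[0,0,0.02],[0,0,0]],[-0.5,[0,0,0.02],[0,0,0]],[-0.5,[0,0,0.02],[0,0,0]],[-0.5,[0,0,0.02],[0,0,0]],[-0.5,[0,0,-0.3],[0,0,0]],[-0.5,[0,0,-0.7],[0,0,0]],[-0.5,[0,0,-1],[0,0,0]],[-0.5,[0,0,-1],[0,0,0]]]'
python3 -c "
from H import *
plan((.493,-.4,.16,-101,0),(.493,-.4,.16,78.6,0))
p,d=snapshot('scene');crop(p,170,80,330,220,4.2,'pics/e4.png')"
```

```text
t: 50.8
tcp_pos: [0.458, -0.148, 0.0043]
tool_rot: [1.0, -0.001, 0.001, -0.002]
force: [1.3, 0.1, -1.4]
finger_gap: 0.621
t: 51.9
tcp_pos: [0.4603, -0.1498, 0.1079]
tool_rot: [1.0, -0.0, 0.005, 0.0]
force: [0.4, -0.2, -0.1]
finger_gap: 0.75
t 51.9 tcp [ 0.4603 -0.1498  0.1079] grasp [ 0.4597 -0.1498  0.1609] gap 0.75 F [ 0.4 -0.2 -0.1] q [-0.55  0.48  1.88  0.01  0.77  1.02]
(0.493, -0.4, 0.16, -101, 0) sh [0.33, 2.502, 0.012] turn [-0.0, -0.002, 0.03] rows 6
(0.493, -0.4, 0.16, 78.6, 0) sh [0.33, 2.502, 0.012] turn [0.002, -0.0, -0.468] rows 20
```

View pics/e4.png

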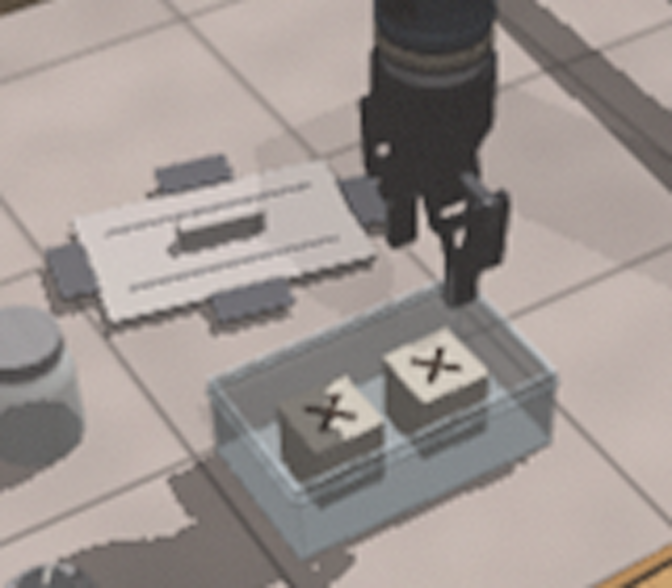

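Run:
```python
from H import *
for n in("scene","top"):
    p,d=snapshot(n);C=cloud(n,d)
    m=(C[...,2]>.024)&(C[...,2]<.045)&(np.abs(C[...,0]-.493)<.08)&(np.abs(C[...,1]+.4)<.08)
    Q=C[m][:,:2];print(n,len(Q))
    if len(Q)>5:
        r=cv2.minAreaRect(Q.astype(np.float32));print(r,C[m][:,2].max(),np.median(C[m][:,2]))
    m=(C[...,2]>.005)&(C[...,2]<.02)&(np.abs(C[...,0]-.493)<.14)&(np.abs(C[...,1]+.4)<.14)&(p.min(2)>105)
    m=cv2.morphologyEx(m.astype(np.uint8),cv2.MORPH_OPEN,np.ones((3,3)))
    k,lab,st,ce=cv2.connectedComponentsWithStats(m);i=1+st[1:,4].argmax()
    r=cv2.minAreaRect(C[lab==i][:,:2].astype(np.float32));print(r,np.median(C[lab==i][:,2]))
    crop(p,*( (170,90,270,170) if n=="scene" else (320,170,400,260)),7,f"pics/l_{n}.png")
```

```text
scene 100
((0.4924498498439789, -0.39952224493026733), (0.023910406976938248, 0.06969016790390015), 78.74453735351562) 0.03695453010902827 0.030841747958065435
((0.5055424571037292, -0.4056794047355652), (0.19046923518180847, 0.2404114156961441), 79.23636627197266) 0.011548006784898868
top 103
((0.49152782559394836, -0.39976799488067627), (0.15520498156547546, 0.06755943596363068), 85.07070922851562) 0.042179963818512745 0.03257048938209395
((0.4922923147678375, -0.4024490714073181), (0.13156375288963318, 0.2165953814983368), 78.71554565429688) 0.012706286464493344
```

View pics/l_scene.png

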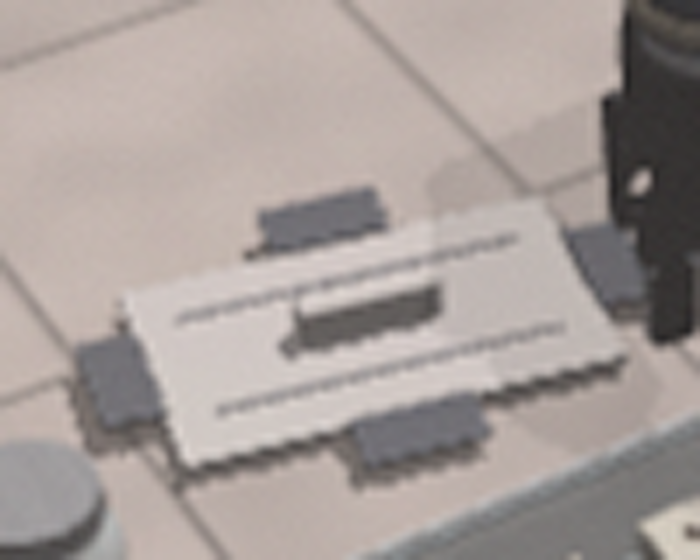

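View pics/l_top.png

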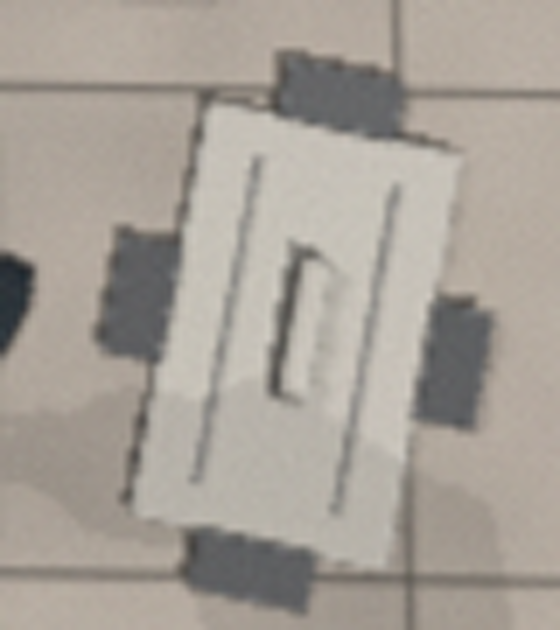

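```bash
python3 -m inch '[[-0.5,[0.05,0.45,-0.05],[0,0,0]],[-0.5,[0.1,0.9,-0.05],[0,0,0.01]]]'
python3 -m inch '[[-0.3,[0.05,0.45,0],[0,0,0]],[0,[0.1,0.9,0],[0,0,0.01]]]'
python3 -m inch '[[0,[0.05,0.4,0],[0,0,0]],[0,[0.1,0.7,0],[0,0,0.01]],[0,[0.1,0.7,0],[0,0,0.01]],[0,[0.1,0.7,0],[0,0,0.01]],[0,[0.1,0.7,0],[0,0,0.01]]]'
python3 -c "
from H import *
plan((.492,-.4,.1,-101.3,0))"
```

```text
t: 52.25
tcp_pos: [0.4668, -0.2376, 0.1077]
tool_rot: [1.0, -0.031, -0.0, -0.003]
force: [1.3, 0.3, -0.5]
finger_gap: 0.747
t: 52.45
tcp_pos: [0.4708, -0.3295, 0.1065]
tool_rot: [0.998, -0.064, -0.0, -0.004]
force: [0.8, 1.1, 0.1]
finger_gap: 0.504
t: 52.95
tcp_pos: [0.4719, -0.3974, 0.1067]
tool_rot: [0.996, -0.094, -0.0, -0.004]
force: [0.4, 0.7, -0.3]
finger_gap: 0.504
t 52.95 tcp [ 0.4719 -0.3974  0.1067] grasp [ 0.4719 -0.3978  0.1597] gap 0.504 F [ 0.4  0.7 -0.3] q [-0.88  0.63  1.53  0.01  0.99  0.87]
(0.492, -0.4, 0.1, -101.3, 0) sh [0.203, -0.008, 0.596] turn [-0.001, 0.0, 0.001] rows 2
```

```bash
python3 -m inch '[[0,[0.2,0,0.2],[0,0,0.001]],[0,[0.2,0,0.5],[0,0,0.001]],[0,[0.2,0,0.6],[0,0,0.001]],[0,[0.2,0,0.6],[0,0,0.001]],[0,[0.2,0,0.6],[0,0,0.001]]]'
python3 -c "
from H import *
plan((.492,-.4,.042,-101.3,0))
p,d=snapshot('scene');crop(p,150,60,290,180,5,'pics/f1.png')"
```

```text
t: 53.45
tcp_pos: [0.4927, -0.4025, 0.0487]
tool_rot: [0.995, -0.097, 0.001, -0.002]
force: [-0.3, 1.1, 0.8]
finger_gap: 0.499
t 53.45 tcp [ 0.4927 -0.4025  0.0487] grasp [ 0.4926 -0.4027  0.1017] gap 0.499 F [-0.3  1.1  0.8] q [-0.86  0.73  1.52  0.01  0.9   0.9 ]
(0.492, -0.4, 0.042, -101.3, 0) sh [-0.013, -0.02, 0.597] turn [-0.001, -0.0, 0.0] rows 2
```

View pics/f1.png

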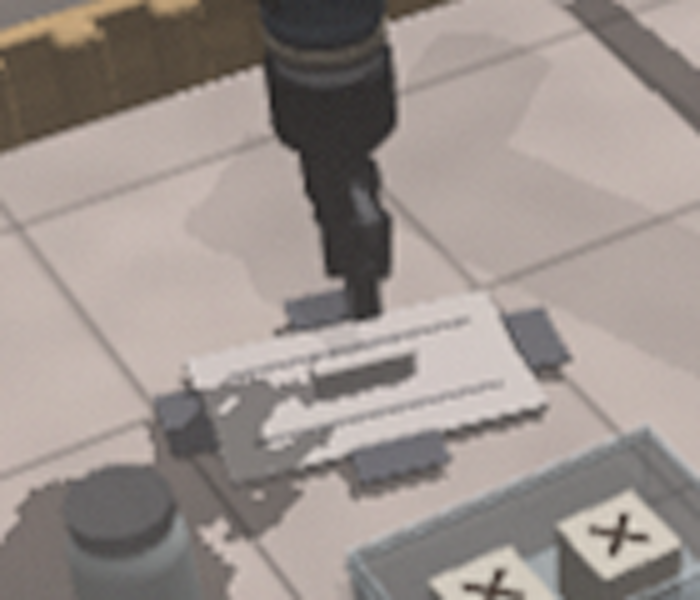

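```bash
python3 -m inch '[[0,[-0.01,-0.02,0.2],[0,0,0]],[0,[-0.01,-0.02,0.4],[0,0,0]],[0,[-0.01,-0.02,0.58],[0,0,0]],[0,[-0.01,-0.02,0.58],[0,0,0]],[0,[-0.01,-0.02,0.58],[0,0,0]]]'
python3 -c "
from H import *
plan((.492,-.4,.04,-101.3,0))
p,d=snapshot('scene');crop(p,150,60,290,180,5,'pics/f2.png')"
```

```text
t: 54.0
tcp_pos: [0.4926, -0.4012, -0.0086]
tool_rot: [0.995, -0.098, 0.002, -0.002]
force: [0.2, 0.3, 1.1]
finger_gap: 0.503
t 54.0 tcp [ 0.4926 -0.4012 -0.0086] grasp [ 0.4924 -0.4014  0.0444] gap 0.503 F [0.2 0.3 1.1] q [-0.86  0.82  1.54  0.01  0.79  0.9 ]
(0.492, -0.4, 0.04, -101.3, 0) sh [-0.009, -0.01, 0.044] turn [-0.001, -0.0, 0.0] rows 1
```

View pics/f2.png

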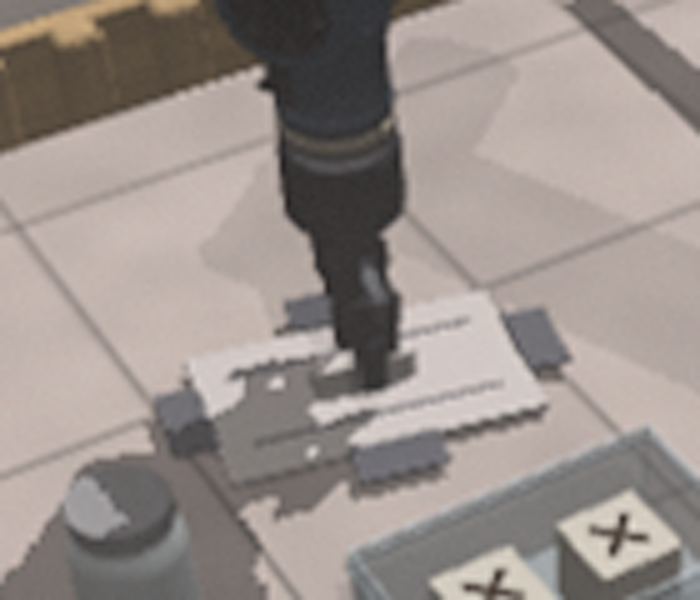

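```bash
python3 -m inch '[[0,[0,-0.01,0.035],[0,0,0]],[0.2,[0,-0.01,0.035],[0,0,0]],[0.5,[0,-0.01,0.035],[0,0,0]],[1,[0,-0.01,0.035],[0,0,0]],[1,[0,-0.01,0.035],[0,0,0]],[1,[0,-0.01,0.035],[0,0,0]],[1,[0,-0.01,0.035],[0,0,0]]]' 90
python3 -c "
from H import *
plan()"
```

```text
t: 54.75
tcp_pos: [0.4929, -0.4007, -0.0121]
tool_rot: [0.995, -0.098, 0.002, -0.001]
force: [-0.8, -1.3, 4.5]
finger_gap: 0.157
t 54.75 tcp [ 0.4929 -0.4007 -0.0121] grasp [ 0.4927 -0.4009  0.0409] gap 0.157 F [-0.8 -1.3  4.5] q [-0.86  0.82  1.54  0.01  0.78  0.9 ]
```

```bash
python3 -m inch '[[1,[0,0,-0.1],[0,0,0]],[1,[0,0,-0.3],[0,0,0]],[1,[0,0,-0.5],[0,0,0]],[1,[0,0,-0.7],[0,0,0]],[1,[0,0,-1],[0,0,0]],[1,[0,0,-1],[0,0,0]],[1,[0,0,-1],[0,0,0]]]'
python3 -c "
from H import *
plan((.499,-.147,.2,-90,0))
p,d=snapshot('scene');crop(p,150,60,310,190,4.8,'pics/f3.png')"
```

```text
t: 55.45
tcp_pos: [0.492, -0.3996, 0.0868]
tool_rot: [0.995, -0.098, 0.001, -0.003]
force: [1.0, 0.7, -3.0]
finger_gap: 0.158
t 55.45 tcp [ 0.492  -0.3996  0.0868] grasp [ 0.4919 -0.3999  0.1398] gap 0.158 F [ 1.   0.7 -3. ] q [-0.86  0.68  1.5   0.01  0.97  0.9 ]
(0.499, -0.147, 0.2, -90, 0) sh [-0.422, -2.495, -0.59] turn [-0.001, -0.0, -0.031] rows 6
```

View pics/f3.png

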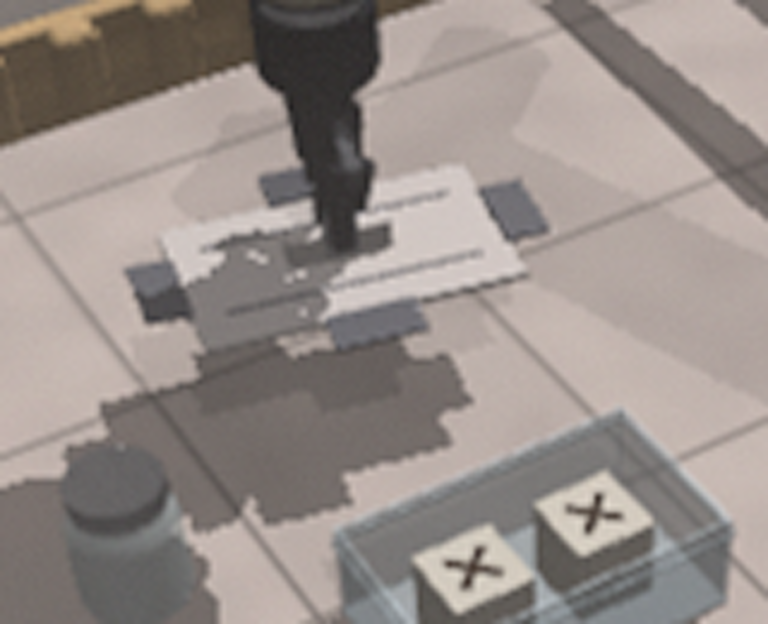

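Run:
```python
from H import *
p,d=snapshot('scene');crop(p,212,140,308,216,8,'pics/g1.png')
```

```text
(no output)
```

View pics/g1.png

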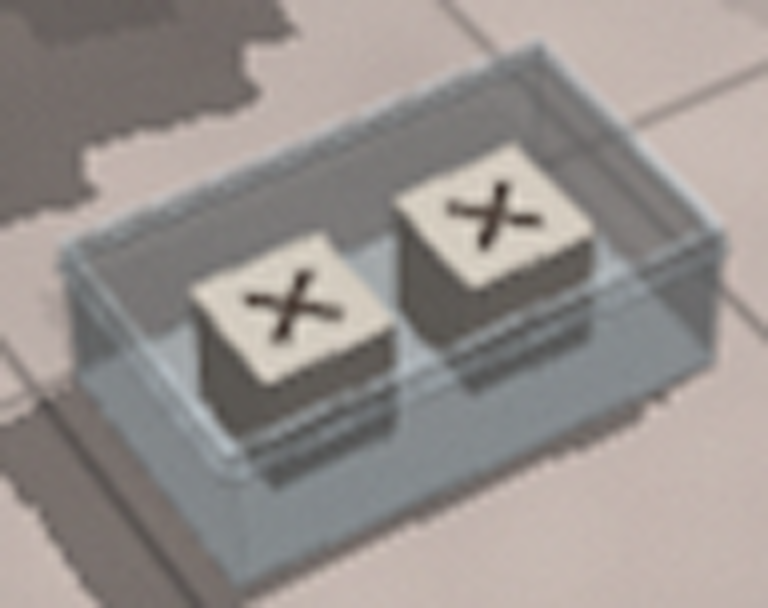

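Run:
```python
from H import *
u=lambda c:(np.array(c,float)+.5)/8-.5+[212,140]
for nm,c,z in(("cupB",[(192,293),(318,235),(397,320),(268,383)],.061),("cupA",[(395,203),(515,147),(592,233),(475,290)],.061),("rim",[(62,252),(540,42),(727,232),(228,472)],.072),("rimupper",[(62,248),(540,42),(725,228),(230,457)],.072),("bottom",[(240,590),(712,362),(712,362)],0)):
    P=plane("scene",u(c),z)[:,:2];r=cv2.minAreaRect(P.astype(np.float32));print(nm,P.mean(0).round(4),np.round(r[0],4),np.round(r[1],4),round(r[2],2));
    if nm[0] in"rb":print(P.round(4).tolist())
```

```text
cupB [ 0.5416 -0.1474] [ 0.5418 -0.1475] [0.0539 0.0524] 1.86
cupA [ 0.457  -0.1473] [ 0.4565 -0.1472] [0.0539 0.0532] 1.54
rim [ 0.5004 -0.146 ] [ 0.501  -0.1457] [0.2085 0.1225] 0.63
[[0.6026, -0.2058], [0.3974, -0.2081], [0.3971, -0.087], [0.6046, -0.0833]]
rimupper [ 0.4991 -0.1484] [ 0.4991 -0.1483] [0.2048 0.119 ] 0.13
[[0.6016, -0.2076], [0.3974, -0.2081], [0.3965, -0.0891], [0.6007, -0.0888]]
bottom [ 0.464  -0.0907] [ 0.498  -0.0905] [0.2042 0.    ] -179.67
[[0.6001, -0.0899], [0.3959, -0.0911], [0.3959, -0.0911]]
```

```bash
python3 -m inch '[[1,[-0.05,-0.1,-0.3],[0,0,-0.005]],[1,[-0.1,-0.4,-0.6],[0,0,-0.01]],[1,[-0.14,-0.83,-0.6],[0,0,-0.015]],[1,[-0.14,-0.83,-0.6],[0,0,-0.02]],[1,[-0.14,-0.83,-0.6],[0,0,-0.031]]]'
python3 -c "
from H import *
plan((.4995,-.148,.2,-90,0))"
```

```text
t: 56.05
tcp_pos: [0.4935, -0.3135, 0.1457]
tool_rot: [1.0, 0.002, -0.0, -0.004]
force: [0.2, -0.3, -1.9]
finger_gap: 0.154
t 56.05 tcp [ 0.4935 -0.3135  0.1457] grasp [ 0.4935 -0.3139  0.1987] gap 0.154 F [ 0.2 -0.3 -1.9] q [-0.76  0.54  1.59  0.01  1.02  0.8 ]
(0.4995, -0.148, 0.2, -90, 0) sh [0.065, -1.655, -0.001] turn [-0.001, 0.0, 0.0] rows 4
```

```bash
python3 -m inch '[[1,[0.02,-0.3,0],[0,0,0]],[1,[0.03,-0.6,0],[0,0,0]],[1,[0.03,-0.83,0],[0,0,0]]]'
python3 -m inch '[[1,[0.02,-0.3,0],[0,0,0]],[1,[0.03,-0.6,0],[0,0,0]],[1,[0.03,-0.82,0],[0,0,0]],[1,[0.03,-0.82,0],[0,0,0]],[1,[0.03,-0.82,0],[0,0,0]]]'
python3 -c "
from H import *
plan((.4995,-.148,.13,-90,0))"
```

```text
t: 56.35
tcp_pos: [0.496, -0.2307, 0.1456]
tool_rot: [1.0, -0.001, -0.001, -0.004]
force: [0.1, 1.2, -3.1]
finger_gap: 0.158
t: 56.85
tcp_pos: [0.5001, -0.1507, 0.1469]
tool_rot: [1.0, 0.0, 0.0, -0.003]
force: [1.6, -0.7, -2.1]
finger_gap: 0.157
t 56.85 tcp [ 0.5001 -0.1507  0.1469] grasp [ 0.5    -0.151   0.1999] gap 0.157 F [ 1.6 -0.7 -2.1] q [-0.51  0.46  1.74  0.01  0.94  1.06]
(0.4995, -0.148, 0.13, -90, 0) sh [-0.006, -0.023, 0.699] turn [-0.001, -0.0, 0.0] rows 2
```

```bash
python3 -m inch '[[1,[-0.006,-0.023,0.2],[-0.001,0,0]],[1,[-0.006,-0.023,0.4],[-0.001,0,0]],[1,[-0.006,-0.023,0.6],[-0.001,0,0]],[1,[-0.006,-0.023,0.7],[-0.001,0,0]],[1,[-0.006,-0.023,0.7],[-0.001,0,0]],[1,[-0.006,-0.023,0.7],[-0.001,0,0]]]'
python3 - <<'E'
from H import *
plan((.4995,-.148,.12,-90,0))
p,d=snapshot('scene');crop(p,195,110,325,216,6,'pics/g2.png')
p,d=snapshot('top');crop(p,245,150,335,270,5,'pics/g2t.png')
E
```

```text
t: 57.45
tcp_pos: [0.5006, -0.1494, 0.078]
tool_rot: [1.0, -0.001, 0.001, 0.001]
force: [-0.0, -0.4, -2.7]
finger_gap: 0.159
t 57.45 tcp [ 0.5006 -0.1494  0.078 ] grasp [ 0.5004 -0.1492  0.131 ] gap 0.159 F [-0.  -0.4 -2.7] q [-0.5   0.57  1.8  -0.    0.76  1.07]
(0.4995, -0.148, 0.12, -90, 0) sh [-0.011, -0.014, 0.11] turn [0.0, -0.0, -0.0] rows 1
```

View pics/g2.png

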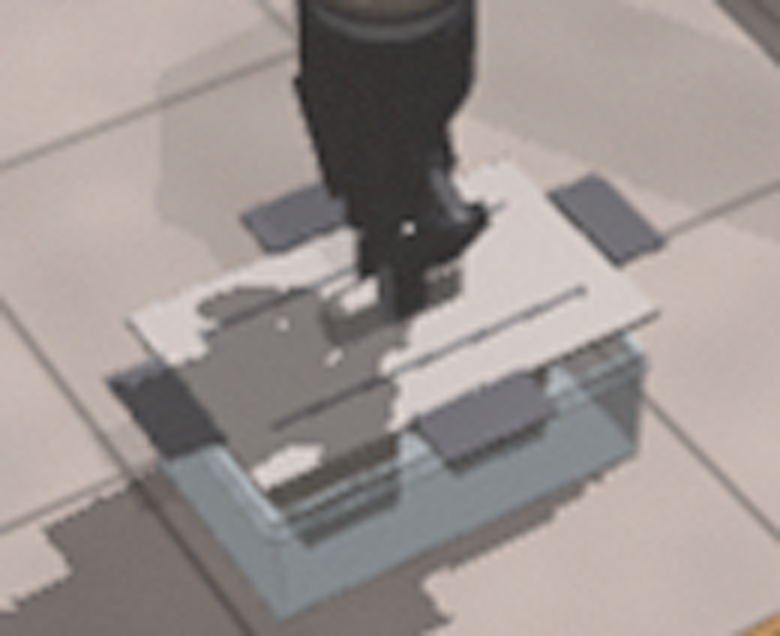

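View pics/g2t.png

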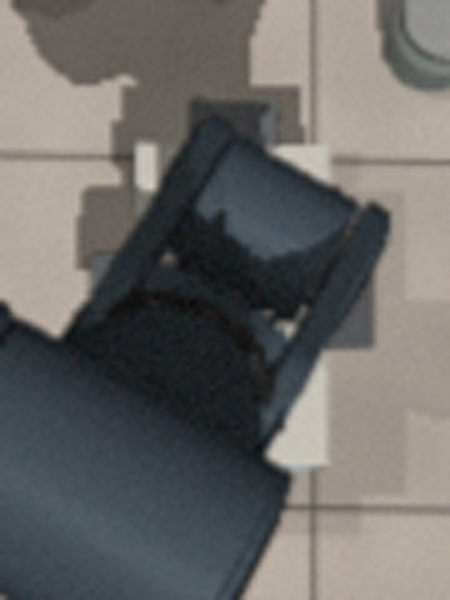

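Run:
```python
from H import *
u=lambda c:(np.array(c,float)+.5)/6-.5+[195,110]
P=plane("scene",u([(130,320),(508,160),(660,308),(263,490)]),.1021)[:,:2];r=cv2.minAreaRect(P.astype(np.float32));print(P.round(4).tolist(),P.mean(0).round(4),r)
P=plane("scene",u([(280,530),(645,350)]),.072)[:,:2];print(P.round(4))
P=plane("scene",u([(280,618),(635,452)]),.0)[:,:2];print(P.round(4))
```

```text
[[0.6066, -0.2109], [0.3952, -0.2115], [0.3936, -0.0847], [0.6074, -0.084]] [ 0.5007 -0.1477] ((0.5007012486457825, -0.14775773882865906), (0.21384048461914062, 0.12687058746814728), 0.1762084811925888)
[[ 0.6007 -0.0836]
 [ 0.3965 -0.0897]]
[[ 0.5995 -0.0927]
 [ 0.3966 -0.091 ]]
```

```bash
python3 -m inch '[[1,[-0.012,0,0.05],[0,0,0]],[1,[-0.012,0,0.1],[0,0,0]],[1,[-0.012,0,0.15],[0,0,0]],[1,[-0.012,0,0.18],[0,0,0]],[1,[-0.012,0,0.2],[0,0,0]],[1,[-0.012,0,0.2],[0,0,0]]]'
python3 -c "
from H import *
plan()"
```

```text
t: 58.15
tcp_pos: [0.4989, -0.1485, 0.0575]
tool_rot: [1.0, -0.001, 0.001, 0.001]
force: [-0.2, 0.4, -3.2]
finger_gap: 0.155
t 58.15 tcp [ 0.4989 -0.1485  0.0575] grasp [ 0.4988 -0.1484  0.1105] gap 0.155 F [-0.2  0.4 -3.2] q [-0.5   0.61  1.82 -0.    0.72  1.07]
```

```bash
python3 -m inch '[[1,[0,0,0.02],[0,0,0]],[1,[0,0,0.035],[0,0,0]],[1,[0,0,0.045],[0,0,0]],[1,[0,0,0.045],[0,0,0]]]'
python3 - <<'E'
from H import *
plan()
p,d=snapshot('scene');crop(p,195,110,325,216,6,'pics/g3.png')
E
```

```text
t: 58.55
tcp_pos: [0.4992, -0.1487, 0.0539]
tool_rot: [1.0, -0.001, 0.001, 0.001]
force: [-1.0, -1.0, 1.9]
finger_gap: 0.155
t 58.55 tcp [ 0.4992 -0.1487  0.0539] grasp [ 0.499  -0.1486  0.1069] gap 0.155 F [-1.  -1.   1.9] q [-0.5   0.62  1.82 -0.    0.71  1.07]
```

View pics/g3.png

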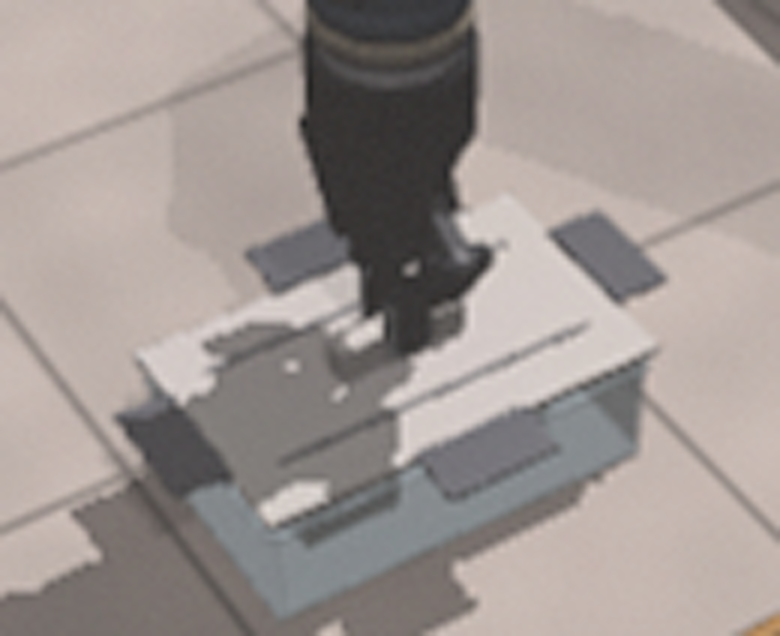

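```bash
python3 -m inch '[[0.5,[0,0,0],[0,0,0]],[0,[0,0,0],[0,0,0]],[0,[0,0,0],[0,0,0]],[0,[0,0,0],[0,0,0]],[0,[0,0,-0.2],[0,0,0]],[0,[0,0,-0.5],[0,0,0]],[0.3,[0,0,-0.7],[0,0,0]],[1,[0,0,-0.7],[0,0,0]],[1,[0,0,-0.7],[0,0,0]],[1,[0,0,-0.7],[0,0,0]]]'
python3 - <<'E'
from H import *
plan((.499,-.061,.16,-90,0))
p,d=snapshot('scene');crop(p,195,110,325,216,6,'pics/g4.png')
tip()
E
```

```text
t: 59.6
tcp_pos: [0.498, -0.1481, 0.1223]
tool_rot: [1.0, -0.001, 0.0, 0.0]
force: [0.1, -0.2, -1.0]
finger_gap: 0.005
t 59.6 tcp [ 0.498  -0.1481  0.1223] grasp [ 0.498  -0.148   0.1753] gap 0.005 F [ 0.1 -0.2 -1. ] q [-0.5   0.5   1.77 -0.    0.87  1.07]
(0.499, -0.061, 0.16, -90, 0) sh [0.009, -0.871, 0.153] turn [0.0, -0.0, -0.0] rows 2
gap -0.004972112892637004
-0.16 28 [-0.008 -0.041 -0.16 ] [ 0.024 -0.025 -0.15 ]
-0.15 44 [-0.01  -0.045 -0.15 ] [ 0.012 -0.012 -0.14 ]
-0.14 83 [-0.006 -0.055 -0.14 ] [ 0.021  0.019 -0.13 ]
-0.13 101 [-0.012 -0.066 -0.13 ] [ 0.022  0.056 -0.12 ]
-0.12 77 [-0.011 -0.063 -0.12 ] [ 0.019  0.058 -0.11 ]
-0.11 65 [-0.009 -0.055 -0.11 ] [ 0.019  0.053 -0.101]
-0.1 51 [-0.008 -0.048 -0.1  ] [ 0.017  0.043 -0.09 ]
-0.09 51 [-0.01  -0.038 -0.09 ] [ 0.014  0.033 -0.08 ]
-0.08 19 [-0.009 -0.03  -0.08 ] [ 0.014  0.022 -0.071]
-0.07 21 [-0.005 -0.014 -0.07 ] [ 0.013  0.005 -0.06 ]
-0.06 27 [-0.006 -0.017 -0.06 ] [ 0.013  0.006 -0.05 ]
-0.05 28 [-0.005 -0.015 -0.05 ] [ 0.014  0.006 -0.04 ]
-0.04 8 [-0.003 -0.014 -0.04 ] [ 0.011  0.001 -0.031]
```

View pics/g4.png

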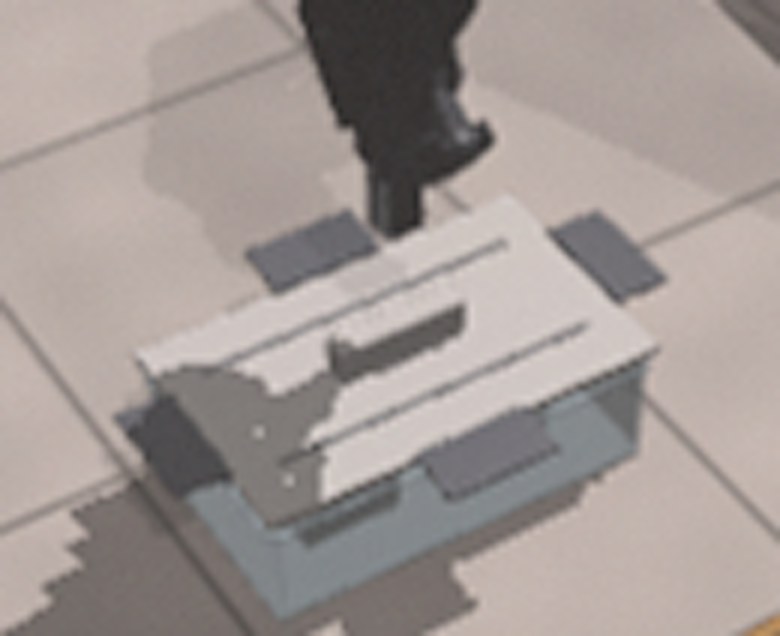

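```bash
python3 -m inch '[[1,[0.01,-0.4,0],[0,0,0]],[1,[0.01,-0.87,0],[0,0,0]],[1,[0.01,-0.87,0.2],[0,0,0]],[1,[0.01,-0.87,0.5],[0,0,0]],[1,[0.01,-0.87,0.5],[0,0,0]],[1,[0.01,-0.87,0.5],[0,0,0]]]'
python3 - <<'E'
from H import *
plan((.499,-.061,.073,-90,0))
p,d=snapshot('scene');crop(p,195,110,325,216,6,'pics/h1.png')
E
```

```text
t: 60.3
tcp_pos: [0.4994, -0.0614, 0.0726]
tool_rot: [1.0, -0.001, 0.0, 0.0]
force: [-0.3, 0.3, 0.1]
finger_gap: 0.005
t 60.3 tcp [ 0.4994 -0.0614  0.0726] grasp [ 0.4994 -0.0614  0.1256] gap 0.005 F [-0.3  0.3  0.1] q [-0.34  0.57  1.85 -0.    0.73  1.23]
(0.499, -0.061, 0.073, -90, 0) sh [-0.004, -0.005, 0.526] turn [0.0, -0.0, -0.0] rows 2
```

View pics/h1.png

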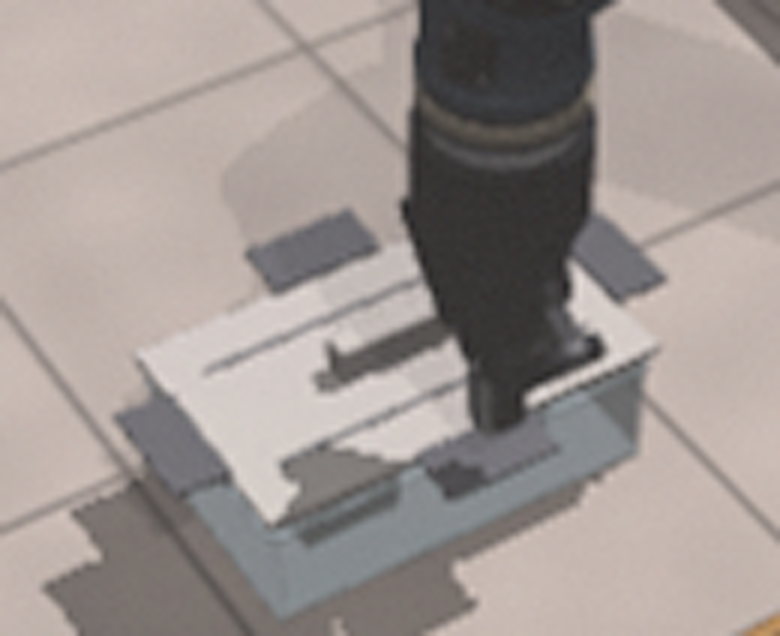

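Descend onto the left clip slowly.

```bash
python3 -m inch '[[1,[0,0,0.1],[0,0,0]],[1,[0,0,0.2],[0,0,0]],[1,[0,0,0.25],[0,0,0]],[1,[0,0,0.3],[0,0,0]],[1,[0,0,0.35],[0,0,0]],[1,[0,0,0.4],[0,0,0]],[1,[0,0,0.45],[0,0,0]],[1,[0,0,0.5],[0,0,0]],[1,[0,0,0.53],[0,0,0]],[1,[0,0,0.53],[0,0,0]]]'
python3 -m inch '[[1,[0,0.04,0],[0,0,0]],[1,[0,0.06,0],[0,0,0]],[1,[0,0.06,0],[0,0,0]]]'
python3 - <<'E'
from H import *
plan()
p,d=snapshot('scene');crop(p,195,110,325,216,6,'pics/h2.png')
E
```

```text
t: 61.35
tcp_pos: [0.5, -0.0616, 0.0197]
tool_rot: [1.0, -0.001, 0.001, 0.001]
force: [-0.4, 0.7, -0.1]
finger_gap: 0.002
t: 61.65
tcp_pos: [0.5001, -0.068, 0.0203]
tool_rot: [1.0, -0.001, 0.001, 0.001]
force: [-0.2, 0.6, -0.6]
finger_gap: 0.0
t 61.65 tcp [ 0.5001 -0.068   0.0203] grasp [ 0.5    -0.0679  0.0733] gap 0.0 F [-0.2  0.6 -0.6] q [-0.36  0.67  1.87 -0.    0.6   1.22]
```

View pics/h2.png

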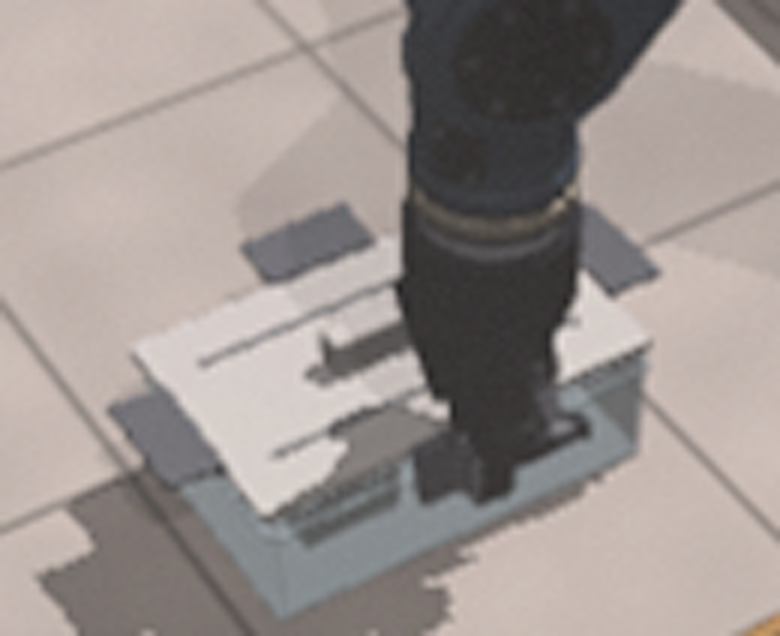

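```bash
python3 -m inch '[[1,[0,0.03,0],[0,0,0]],[1,[0,0.03,0],[0,0,0]],[1,[0,0.03,0],[0,0,0]]]'
python3 -m inch '[[1,[0,-0.15,0],[0,0,0]],[1,[0,-0.15,0],[0,0,0]],[1,[0,-0.15,-0.4],[0,0,0]],[1,[0,-0.15,-0.7],[0,0,0]],[1,[0,-0.15,-0.7],[0,0,0]]]'
python3 - <<'E'
from H import *
plan()
p,d=snapshot('scene');crop(p,195,110,325,216,6,'pics/h3.png')
E
```

```text
t: 62.0
tcp_pos: [0.5001, -0.0707, 0.0203]
tool_rot: [1.0, -0.001, 0.001, 0.001]
force: [0.6, 2.2, -1.0]
finger_gap: 0.0
t: 62.5
tcp_pos: [0.5032, -0.0563, 0.0937]
tool_rot: [1.0, -0.0, 0.005, 0.002]
force: [0.1, -0.6, -0.4]
finger_gap: 0.004
t 62.5 tcp [ 0.5032 -0.0563  0.0937] grasp [ 0.5026 -0.056   0.1467] gap 0.004 F [ 0.1 -0.6 -0.4] q [-0.33  0.53  1.84 -0.    0.77  1.24]
```

View pics/h3.png

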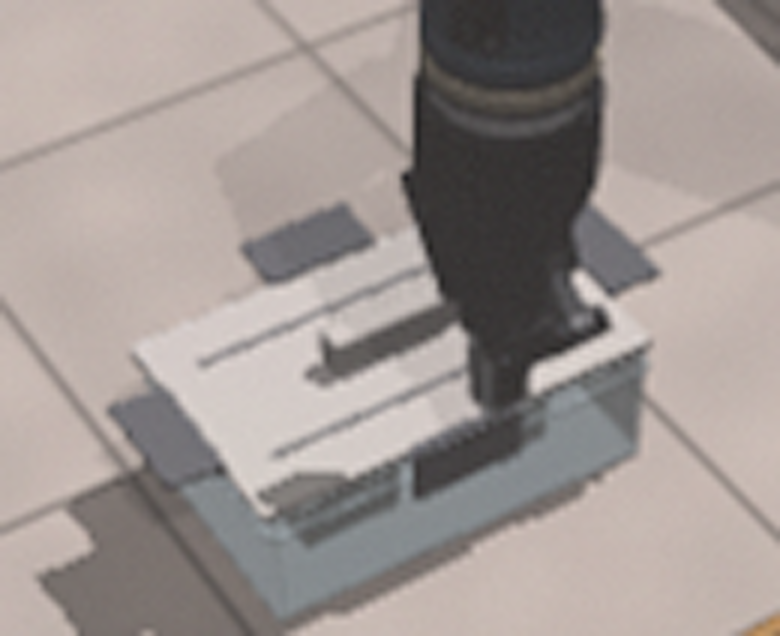

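```bash
python3 -c "
from H import *
plan((.373,-.15,.14,-90,0),(.373,-.15,.073,-90,0))"
```

```text
t 62.55 tcp [ 0.5018 -0.0559  0.0922] grasp [ 0.5014 -0.0557  0.1452] gap 0.005 F [-0.1 -0.8 -0.4] q [-0.33  0.53  1.84 -0.    0.76  1.24]
(0.373, -0.15, 0.14, -90, 0) sh [-1.289, 0.941, 0.045] turn [0.001, -0.001, -0.0] rows 4
(0.373, -0.15, 0.073, -90, 0) sh [-1.294, 0.938, 0.715] turn [0.001, -0.001, -0.0] rows 4
```

```bash
python3 -m inch '[[1,[-0.4,0.3,0],[0,0,0]],[1,[-0.7,0.6,0],[0,0,0]],[1,[-0.8,0.94,0],[0,0,0]]]'
python3 -m inch '[[1,[-0.3,0,0],[0,0,0]],[1,[-0.5,0,0],[0,0,0]],[1,[-0.5,0,0.1],[0,0,0]],[1,[-0.5,0,0.2],[0,0,0]],[1,[-0.5,0,0.2],[0,0,0]]]'
python3 - <<'E'
from H import *
plan((.373,-.15,.073,-90,0))
p,d=snapshot('scene');crop(p,195,110,325,216,6,'pics/h4.png')
E
```

```text
t: 62.85
tcp_pos: [0.4152, -0.1475, 0.0891]
tool_rot: [1.0, 0.0, -0.002, -0.001]
force: [0.6, -0.5, -0.4]
finger_gap: 0.002
t: 63.35
tcp_pos: [0.3687, -0.1487, 0.0688]
tool_rot: [1.0, -0.001, -0.0, -0.0]
force: [-0.2, -0.6, -0.3]
finger_gap: -0.003
t 63.35 tcp [ 0.3687 -0.1487  0.0688] grasp [ 0.3688 -0.1488  0.1218] gap -0.003 F [-0.2 -0.6 -0.3] q [-0.67  0.49  2.11  0.    0.54  0.91]
(0.373, -0.15, 0.073, -90, 0) sh [0.043, 0.013, 0.487] turn [-0.0, 0.0, -0.0] rows 1
```

View pics/h4.png

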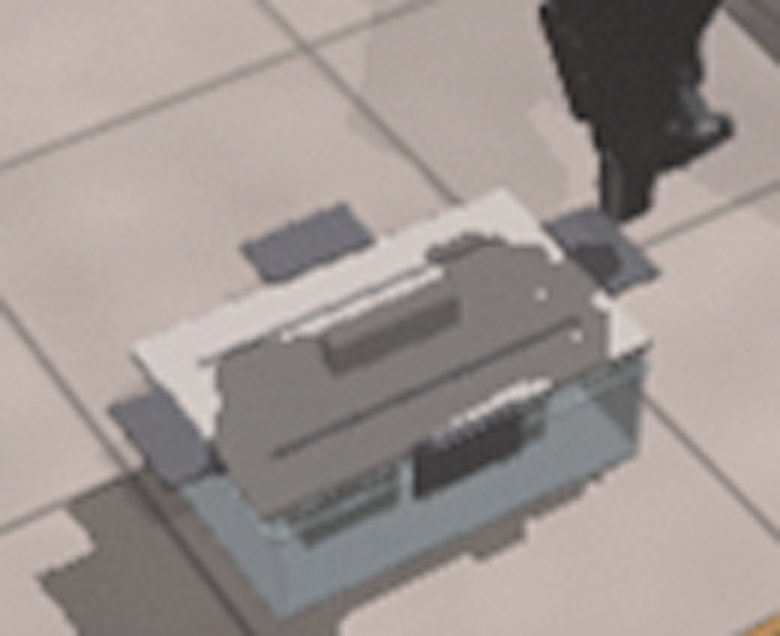

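```bash
python3 -m inch '[[1,[0.04,0.01,0.1],[0,0,0]],[1,[0.04,0.01,0.15],[0,0,0]],[1,[0.04,0.01,0.2],[0,0,0]],[1,[0.04,0.01,0.25],[0,0,0]],[1,[0.04,0.01,0.3],[0,0,0]],[1,[0.04,0.01,0.35],[0,0,0]],[1,[0.04,0.01,0.4],[0,0,0]],[1,[0.04,0.01,0.45],[0,0,0]],[1,[0.04,0.01,0.49],[0,0,0]],[1,[0.04,0.01,0.49],[0,0,0]],[1,[0.08,0.01,0.49],[0,0,0]],[1,[0.1,0.01,0.49],[0,0,0]],[1,[0.1,0.01,0.49],[0,0,0]]]'
python3 -m inch '[[1,[0.02,0,0],[0,0,0]],[1,[0.03,0,0],[0,0,0]],[1,[0.03,0,0],[0,0,0]]]'
python3 - <<'E'
from H import *
plan()
p,d=snapshot('scene');crop(p,195,110,325,216,6,'pics/h5.png')
E
```

```text
t: 64.7
tcp_pos: [0.3787, -0.1496, 0.021]
tool_rot: [1.0, -0.0, -0.0, -0.0]
force: [-5.4, -1.3, -1.4]
finger_gap: -0.0
t: 65.0
tcp_pos: [0.3784, -0.1483, 0.021]
tool_rot: [1.0, 0.0, -0.003, -0.002]
force: [-12.2, -4.5, 2.4]
finger_gap: 0.001
t 65.0 tcp [ 0.3784 -0.1483  0.021 ] grasp [ 0.3787 -0.1485  0.074 ] gap 0.001 F [-12.2  -4.5   2.4] q [-0.65  0.62  2.11 -0.    0.42  0.92]
```

View pics/h5.png

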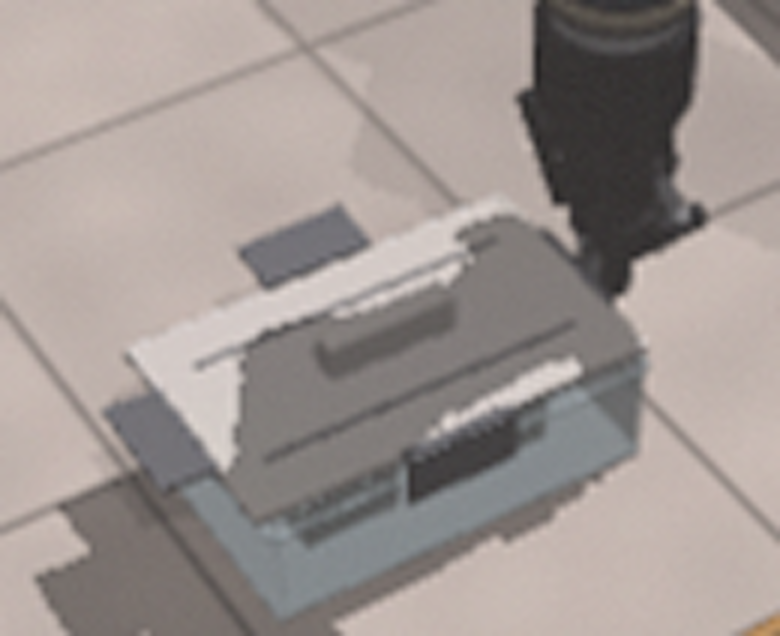

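```bash
python3 -m inch '[[1,[-0.15,0,0],[0,0,0]],[1,[-0.15,0,0],[0,0,0]],[1,[-0.15,0,-0.4],[0,0,0]],[1,[-0.15,0,-0.8],[0,0,0]],[1,[-0.15,0,-0.8],[0,0,0]]]'
python3 -c "
from H import *
plan((.45,-.15,.15,-90,0),(.628,-.15,.145,-90,0))"
```

```text
t: 65.55
tcp_pos: [0.3718, -0.1528, 0.1049]
tool_rot: [1.0, -0.0, 0.006, 0.004]
force: [-0.2, -0.5, -0.4]
finger_gap: -0.002
t 65.55 tcp [ 0.3718 -0.1528  0.1049] grasp [ 0.3712 -0.1523  0.1579] gap -0.002 F [-0.2 -0.5 -0.4] q [-0.67  0.41  2.08  0.    0.64  0.9 ]
(0.45, -0.15, 0.15, -90, 0) sh [0.781, -0.029, 0.088] turn [0.001, -0.002, -0.0] rows 2
(0.628, -0.15, 0.145, -90, 0) sh [2.56, -0.032, 0.159] turn [0.001, -0.002, -0.0] rows 6
```

```bash
python3 -m inch '[[1,[0.5,0,0],[0,0,0]],[1,[0.9,0,0],[0,0,0]]]'
python3 -m inch '[[1,[0.5,0,0],[0,0,0]],[1,[0.9,0,0],[0,0,0]]]'
python3 -m inch '[[1,[0.5,0,0],[0,0,0]],[1,[0.76,0,0.1],[0,0,0]],[1,[0.76,0,0.2],[0,0,0]],[1,[0.76,0,0.2],[0,0,0]]]'
python3 - <<'E'
from H import *
plan((.628,-.15,.13,-90,0),(.628,-.15,.073,-90,0))
p,d=snapshot('scene');crop(p,195,110,325,216,6,'pics/h6.png')
E
```

```text
t: 65.75
tcp_pos: [0.4605, -0.1509, 0.1021]
tool_rot: [1.0, -0.001, 0.003, 0.002]
force: [0.5, -0.3, 0.4]
finger_gap: -0.004
t: 65.95
tcp_pos: [0.5518, -0.1506, 0.1018]
tool_rot: [1.0, -0.0, 0.003, 0.002]
force: [0.5, -0.0, 0.2]
finger_gap: -0.006
t: 66.35
tcp_pos: [0.6227, -0.1495, 0.0793]
tool_rot: [1.0, -0.0, -0.001, -0.0]
force: [-1.2, 0.4, -0.4]
finger_gap: -0.005
t 66.35 tcp [ 0.6227 -0.1495  0.0793] grasp [ 0.6228 -0.1495  0.1323] gap -0.005 F [-1.2  0.4 -0.4] q [-0.41  0.69  1.49 -0.    0.96  1.16]
(0.628, -0.15, 0.13, -90, 0) sh [0.053, 0.005, 0.023] turn [-0.0, 0.0, -0.0] rows 1
(0.628, -0.15, 0.073, -90, 0) sh [0.054, 0.005, 0.593] turn [-0.0, 0.0, -0.0] rows 2
```

View pics/h6.png

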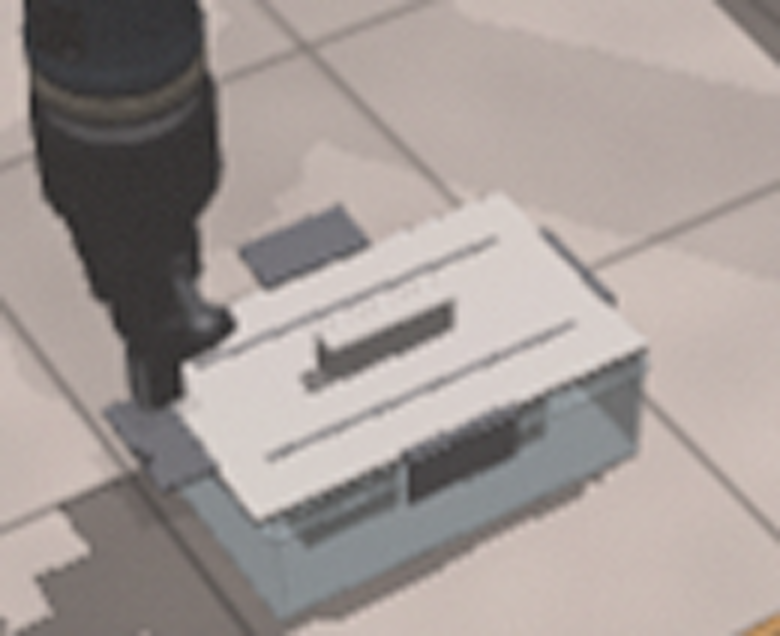

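```bash
python3 -m inch '[[1,[0.054,0.005,0],[0,0,0]],[1,[0.054,0.005,0.15],[0,0,0]],[1,[0.054,0.005,0.2],[0,0,0]],[1,[0.054,0.005,0.25],[0,0,0]],[1,[0.054,0.005,0.3],[0,0,0]],[1,[0.054,0.005,0.35],[0,0,0]],[1,[0.054,0.005,0.4],[0,0,0]],[1,[0.054,0.005,0.45],[0,0,0]],[1,[0.054,0.005,0.5],[0,0,0]],[1,[0.054,0.005,0.55],[0,0,0]],[1,[0.054,0.005,0.59],[0,0,0]],[1,[0.054,0.005,0.59],[0,0,0]],[1,[0.01,0.005,0.59],[0,0,0]],[1,[-0.01,0.005,0.59],[0,0,0]],[1,[-0.01,0.005,0.59],[0,0,0]]]'
python3 - <<'E'
from H import *
plan()
p,d=snapshot('scene');crop(p,195,110,325,216,6,'pics/h7.png')
E
```

```text
t: 67.9
tcp_pos: [0.6225, -0.1512, 0.0228]
tool_rot: [1.0, -0.001, 0.001, 0.001]
force: [0.3, 0.7, -0.4]
finger_gap: -0.004
t 67.9 tcp [ 0.6225 -0.1512  0.0228] grasp [ 0.6224 -0.1512  0.0758] gap -0.004 F [ 0.3  0.7 -0.4] q [-0.41  0.77  1.52 -0.    0.85  1.16]
```

View pics/h7.png

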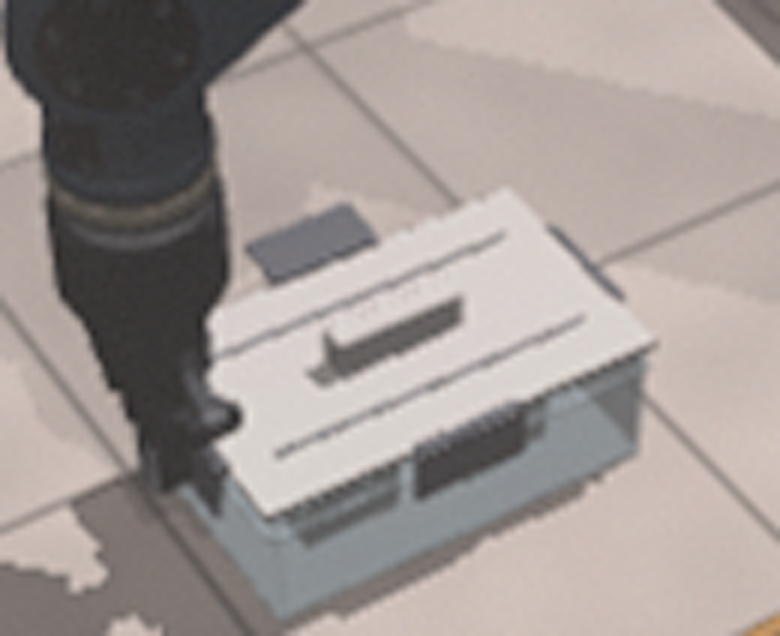

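```bash
python3 -m inch '[[1,[-0.03,0,0],[0,0,0]],[1,[-0.05,0,0],[0,0,0]],[1,[-0.05,0,0],[0,0,0]]]'
python3 -m inch '[[1,[-0.02,0,0],[0,0,0]],[1,[-0.03,0,0],[0,0,0]],[1,[-0.03,0,0],[0,0,0]]]'
```

```text
t: 68.25
tcp_pos: [0.6179, -0.1514, 0.0228]
tool_rot: [1.0, -0.001, 0.001, 0.001]
force: [1.3, 0.0, -0.8]
finger_gap: 0.002
t: 68.55
tcp_pos: [0.6172, -0.1515, 0.0233]
tool_rot: [1.0, -0.001, 0.004, 0.001]
force: [5.2, 0.8, -1.0]
finger_gap: 0.002
```

Contact at 5 N. A slightly harder push, then back out to the right clip.

```bash
python3 -m inch '[[1,[-0.02,0,0],[0,0,0]],[1,[-0.03,0,0],[0,0,0]],[1,[-0.03,0,0],[0,0,0]]]'
python3 -m inch '[[1,[0.15,0,0],[0,0,0]],[1,[0.2,0,0],[0,0,0]],[1,[0.2,0,-0.4],[0,0,0]],[1,[0.2,0,-0.8],[0,0,0]],[1,[0.2,0,-0.8],[0,0,0]]]'
python3 - <<'E'
from H import *
plan((.5,-.2385,.15,-90,0))
p,d=snapshot('scene');crop(p,195,110,325,216,6,'pics/h8.png')
E
```

```text
t: 68.85
tcp_pos: [0.6175, -0.1518, 0.0242]
tool_rot: [1.0, -0.001, 0.007, 0.002]
force: [9.7, 2.9, -1.9]
finger_gap: -0.003
t: 69.35
tcp_pos: [0.6351, -0.1528, 0.1083]
tool_rot: [1.0, -0.0, 0.006, 0.003]
force: [-0.0, -0.6, 0.3]
finger_gap: 0.004
t 69.35 tcp [ 0.6351 -0.1528  0.1083] grasp [ 0.6345 -0.1524  0.1613] gap 0.004 F [-0.  -0.6  0.3] q [-0.41  0.66  1.45 -0.    1.02  1.17]
(0.5, -0.2385, 0.15, -90, 0) sh [-1.352, 0.858, 0.103] turn [0.001, -0.002, -0.0] rows 4
```

View pics/h8.png

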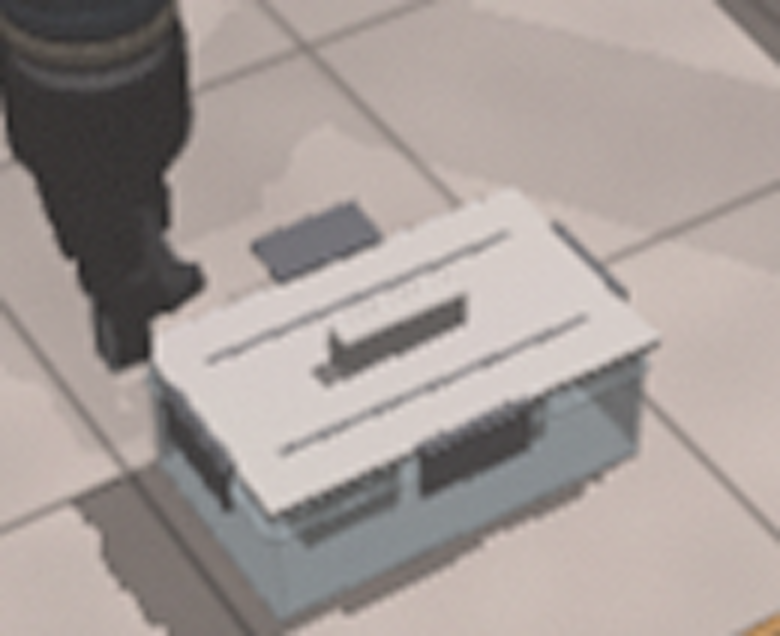

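```bash
python3 -m inch '[[1,[-0.3,0.4,0],[0,0,0]],[1,[-0.6,0.86,0],[0,0,0]],[1,[-1,0.86,0],[0,0,0]]]'
python3 -m inch '[[1,[-0.35,0,0],[0,0,0]],[1,[-0.35,0,0.15],[0,0,0]],[1,[-0.35,0,0.3],[0,0,0]],[1,[-0.35,0,0.3],[0,0,0]],[1,[-0.35,0,0.3],[0,0,0]]]'
python3 - <<'E'
from H import *
plan((.499,-.239,.073,-90,0))
p,d=snapshot('scene');crop(p,195,110,325,216,6,'pics/h9.png')
E
```

```text
t: 69.7
tcp_pos: [0.5321, -0.2418, 0.1018]
tool_rot: [1.0, -0.002, 0.002, 0.003]
force: [-0.5, -0.5, 0.4]
finger_gap: 0.001
t: 70.2
tcp_pos: [0.4959, -0.2365, 0.0717]
tool_rot: [1.0, -0.001, 0.0, 0.0]
force: [0.4, -1.0, 1.1]
finger_gap: -0.001
t 70.2 tcp [ 0.4959 -0.2365  0.0717] grasp [ 0.4959 -0.2365  0.1247] gap -0.001 F [ 0.4 -1.   1.1] q [-0.65  0.61  1.73  0.    0.8   0.92]
(0.499, -0.239, 0.073, -90, 0) sh [0.031, 0.025, 0.517] turn [0.0, -0.0, -0.0] rows 2
```

View pics/h9.png

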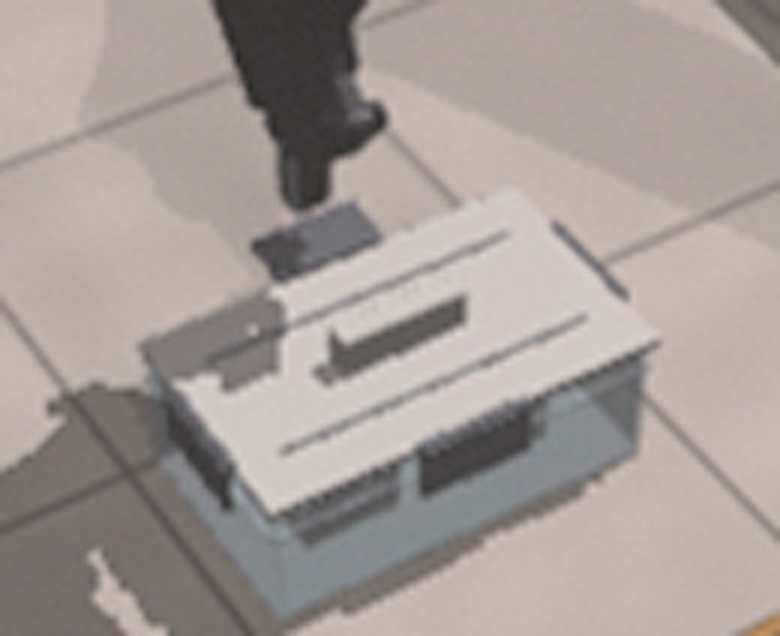

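```bash
python3 -m inch '[[1,[0.03,0.025,0],[0,0,0]],[1,[0.03,0.025,0.1],[0,0,0]],[1,[0.03,0.025,0.15],[0,0,0]],[1,[0.03,0.025,0.2],[0,0,0]],[1,[0.03,0.025,0.25],[0,0,0]],[1,[0.03,0.025,0.3],[0,0,0]],[1,[0.03,0.025,0.35],[0,0,0]],[1,[0.03,0.025,0.4],[0,0,0]],[1,[0.03,0.025,0.45],[0,0,0]],[1,[0.03,0.025,0.5],[0,0,0]],[1,[0.03,0.025,0.52],[0,0,0]],[1,[0.03,0.025,0.52],[0,0,0]],[1,[0.03,-0.02,0.52],[0,0,0]],[1,[0.03,-0.05,0.52],[0,0,0]],[1,[0.03,-0.05,0.52],[0,0,0]]]'
python3 - <<'E'
from H import *
plan()
p,d=snapshot('scene');crop(p,195,110,325,216,6,'pics/h10.png')
E
```

```text
t: 71.75
tcp_pos: [0.5, -0.2316, 0.0207]
tool_rot: [1.0, -0.0, 0.001, 0.001]
force: [0.8, -0.3, 0.1]
finger_gap: -0.001
t 71.75 tcp [ 0.5    -0.2316  0.0207] grasp [ 0.4998 -0.2315  0.0737] gap -0.001 F [ 0.8 -0.3  0.1] q [-0.64  0.7   1.75  0.    0.69  0.93]
```

View pics/h10.png

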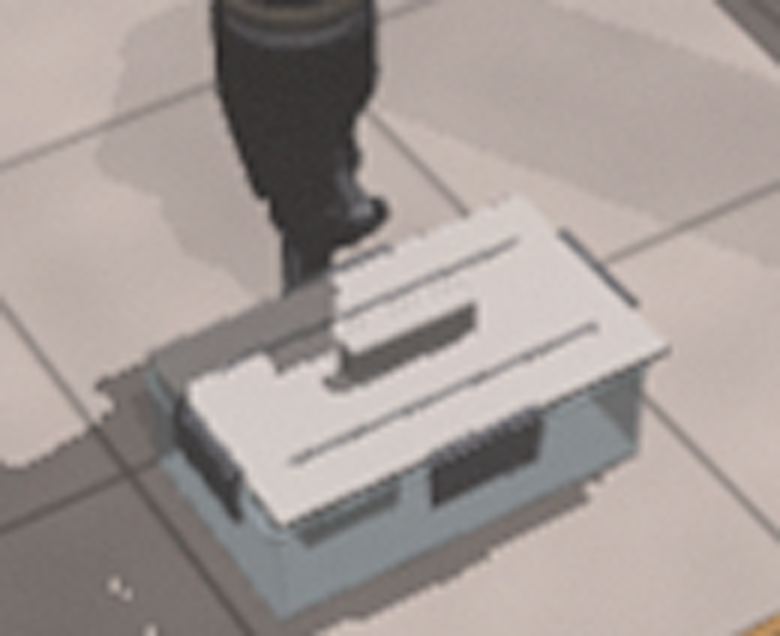

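```bash
python3 -m inch '[[1,[0,-0.03,0],[0,0,0]],[1,[0,-0.04,0],[0,0,0]],[1,[0,-0.04,0],[0,0,0]]]'
python3 -m inch '[[1,[0,-0.02,0],[0,0,0]],[1,[0,-0.03,0],[0,0,0]],[1,[0,-0.03,0],[0,0,0]]]'
```

```text
t: 72.1
tcp_pos: [0.5001, -0.2302, 0.0208]
tool_rot: [1.0, 0.0, 0.002, 0.003]
force: [-2.2, -7.3, -0.4]
finger_gap: 0.0
t: 72.4
tcp_pos: [0.5003, -0.2302, 0.0212]
tool_rot: [1.0, 0.001, 0.002, 0.005]
force: [-5.8, -14.8, -1.1]
finger_gap: 0.002
```

```bash
python3 -m inch '[[1,[0,0.15,0],[0,0,0]],[1,[0,0.2,0],[0,0,0]],[1,[0,0.2,-0.4],[0,0,0]],[1,[0,0.2,-0.9],[0,0,0]],[1,[-0.4,0.6,-1],[0,0,0]],[1,[-0.8,1,-1],[0,0,0]],[1,[-0.8,1,-1],[0,0,0]]]'
python3 - <<'E'
from H import *
plan()
p,d=snapshot('scene');crop(p,205,120,315,216,7,'pics/i1.png')
p,d=snapshot('top');crop(p,250,160,340,260,6,'pics/i1t.png')
E
```

```text
t: 73.1
tcp_pos: [0.4177, -0.327, 0.1213]
tool_rot: [1.0, -0.002, 0.001, 0.001]
force: [-0.5, 0.3, 0.4]
finger_gap: 0.004
t 73.1 tcp [ 0.4177 -0.327   0.1213] grasp [ 0.4175 -0.3268  0.1743] gap 0.004 F [-0.5  0.3  0.4] q [-0.88  0.51  1.75  0.    0.88  0.7 ]
```

View pics/i1.png

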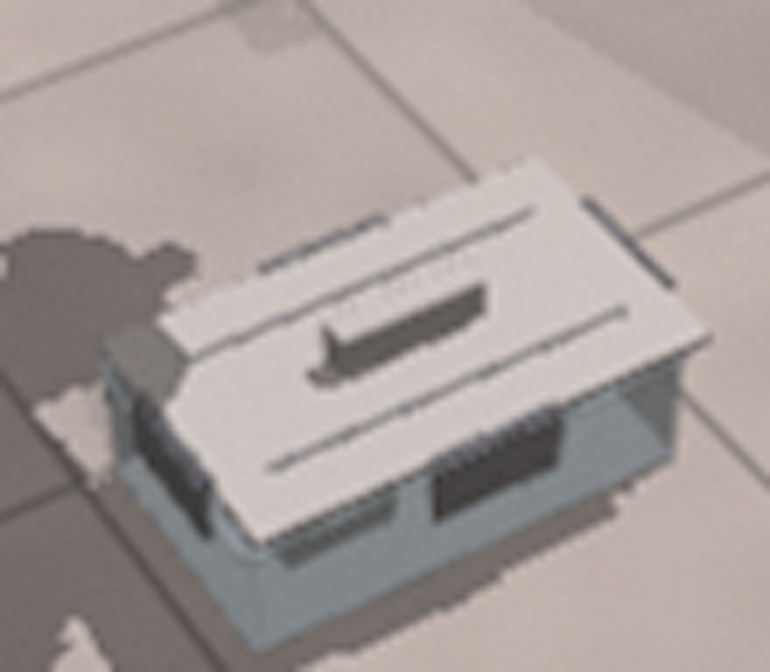

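View pics/i1t.png

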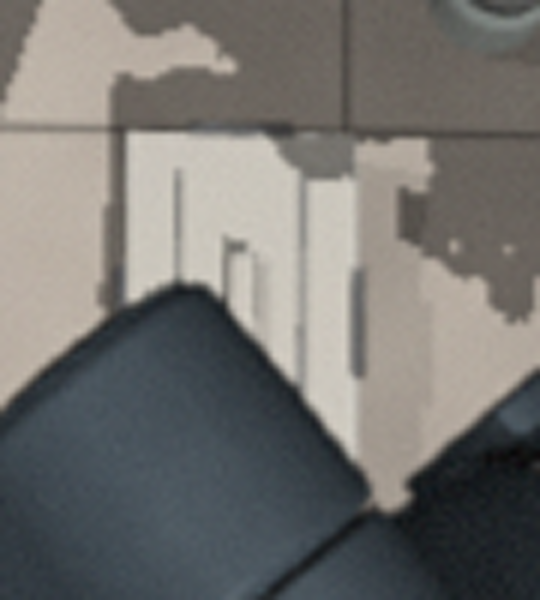

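Run:
```python
from H import *
u=lambda c:(np.array(c,float)+.5)/7-.5+[205,120]
P=plane("scene",u([(105,350),(538,158),(712,338),(260,545)]),.078)[:,:2];r=cv2.minAreaRect(P.astype(np.float32));print(P.round(4).tolist(),P.mean(0).round(4),r)
p,d=snapshot('scene');C=cloud("scene",d)
m=(p.max(2)<85)&(C[...,2]>.03)&(C[...,2]<.085)
for nm,box in(("left",(425,405,575,530)),("far",(125,390,215,545))):
    a=np.array(box)/7+[205,120,205,120];k=np.zeros_like(m);k[int(a[1]):int(a[3])+1,int(a[0]):int(a[2])+1]=1
    Q=C[m&k];print(nm,len(Q),Q.min(0).round(3),Q.max(0).round(3))
    for lo in np.arange(.04,.085,.006):
        s=Q[(Q[:,2]>=lo)&(Q[:,2]<lo+.006)]
        if len(s):print(round(lo,3),len(s),np.median(s,0).round(4))
```

```text
[[0.6015, -0.2051], [0.3886, -0.2087], [0.3901, -0.0787], [0.6012, -0.0797]] [ 0.4954 -0.143 ] ((0.49534526467323303, -0.14418251812458038), (0.13003253936767578, 0.21289905905723572), 89.73776245117188)
left 110 [ 0.467 -0.08   0.05 ] [ 0.525 -0.072  0.08 ]
0.046 3 [ 0.5134 -0.0768  0.051 ]
0.052 20 [ 0.4965 -0.0752  0.0547]
0.058 26 [ 0.4983 -0.0746  0.0608]
0.064 30 [ 0.4939 -0.0751  0.067 ]
0.07 25 [ 0.5022 -0.0754  0.0727]
0.076 6 [ 0.4863 -0.0745  0.0775]
far 72 [ 0.603 -0.176  0.049] [ 0.607 -0.113  0.08 ]
0.046 7 [ 0.6056 -0.1403  0.05  ]
0.052 14 [ 0.6061 -0.1495  0.0558]
0.058 12 [ 0.6064 -0.1391  0.0619]
0.064 13 [ 0.6062 -0.1486  0.0673]
0.07 18 [ 0.606  -0.1441  0.0733]
0.076 8 [ 0.6044 -0.1496  0.0767]
```

```bash
python3 -c "
from H import *
plan((.495,-.144,.175,-90,0))"
```

```text
t 73.25 tcp [ 0.4193 -0.3246  0.1204] grasp [ 0.4192 -0.3246  0.1734] gap 0.003 F [ 0.7 -0.1 -0.6] q [-0.87  0.51  1.75  0.    0.88  0.7 ]
(0.495, -0.144, 0.175, -90, 0) sh [0.75, -1.809, -0.015] turn [0.0, -0.0, -0.001] rows 4
```

```bash
python3 -m inch '[[1,[0.2,-0.45,0],[0,0,0]],[0.3,[0.4,-0.9,0],[0,0,0]]]'
python3 -m inch '[[0,[0.2,-0.45,0],[0,0,0]],[0,[0.35,-0.91,0],[0,0,0]],[0,[0.35,-0.91,0],[0,0,0]],[0,[0.35,-0.91,0],[0,0,0]],[0,[0.35,-0.91,0],[0,0,0]]]'
python3 -c "
from H import *
plan((.495,-.145,.109,-90,0))"
```

```text
t: 73.45
tcp_pos: [0.4607, -0.2335, 0.12]
tool_rot: [1.0, -0.002, 0.001, 0.0]
force: [0.2, 0.4, 0.0]
finger_gap: 0.161
t: 73.95
tcp_pos: [0.4951, -0.1437, 0.1202]
tool_rot: [1.0, -0.0, 0.001, 0.001]
force: [-0.2, 0.6, -0.1]
finger_gap: 0.501
t 73.95 tcp [ 0.4951 -0.1437  0.1202] grasp [ 0.495  -0.1436  0.1732] gap 0.501 F [-0.2  0.6 -0.1] q [-0.5   0.5   1.79 -0.    0.86  1.07]
(0.495, -0.145, 0.109, -90, 0) sh [-0.003, 0.012, 0.642] turn [0.0, -0.0, -0.0] rows 2
```

```bash
python3 -m inch '[[0,[0,0,0.2],[0,0,0]],[0,[0,0,0.4],[0,0,0]],[0,[0,0,0.6],[0,0,0]],[0,[0,0,0.64],[0,0,0]],[0,[0,0,0.64],[0,0,0]],[0.5,[0,0,0.64],[0,0,0]],[1,[0,0,0.64],[0,0,0]],[1,[0,0,0.64],[0,0,0]],[1,[0,0,0.64],[0,0,0]],[1,[0,0,0.64],[0,0,0]]]' 30
python3 -c "
from H import *
plan((.4985,-.1487,.109,-90,0))"
```

```text
t: 74.95
tcp_pos: [0.4959, -0.1464, 0.0577]
tool_rot: [1.0, -0.0, 0.003, 0.003]
force: [-2.2, -5.1, -0.4]
finger_gap: 0.175
t 74.95 tcp [ 0.4959 -0.1464  0.0577] grasp [ 0.4956 -0.1461  0.1107] gap 0.175 F [-2.2 -5.1 -0.4] q [-0.5   0.6   1.83 -0.    0.7   1.07]
(0.4985, -0.1487, 0.109, -90, 0) sh [0.026, 0.023, 0.017] turn [0.001, -0.001, -0.0] rows 1
```

```bash
python3 -m inch '[[1,[0.02,0.03,0],[0,0,0]],[1,[0.04,0.063,0],[0,0,0]],[1,[0.04,0.063,0],[0,0,0]],[1,[0.04,0.063,0],[0,0,0]]]'
python3 -c "
from H import *
plan()"
```

```text
t: 75.35
tcp_pos: [0.4977, -0.1491, 0.0575]
tool_rot: [1.0, -0.001, 0.0, -0.0]
force: [-3.4, 3.2, 7.0]
finger_gap: 0.177
t 75.35 tcp [ 0.4977 -0.1491  0.0575] grasp [ 0.4977 -0.1491  0.1105] gap 0.177 F [-3.4  3.2  7. ] q [-0.51  0.61  1.82  0.    0.72  1.07]
```

```bash
python3 -m inch '[[1,[0.01,0.01,0],[0,0,0]],[1,[0.01,0.01,0],[0,0,0]],[0.5,[0.01,0.01,0],[0,0,0]],[0,[0.01,0.01,0],[0,0,0]],[0,[0.01,0.01,0],[0,0,0]],[0,[0.01,0.01,0],[0,0,0]],[0,[0.01,0.01,-0.3],[0,0,0]],[0,[0.01,0.01,-0.7],[0,0,0]],[0,[0.01,0.01,-1],[0,0,0]],[0,[0.01,0.01,-1],[0,0,0]]]'
python3 -m inch '[[0,[-0.5,0.4,-0.1],[0,0,0]],[0,[-1,0.8,-0.3],[0,0,0]],[0,[-1,0.8,-0.5],[0,0,0]]]'
python3 -m inch '[[0,[0,0.5,0],[0,0,0]],[0,[0,1,0],[0,0,0]],[0,[0,1,0],[0,0,0]]]'
python3 -m inch '[[0,[0,0.5,0],[0,0,0]],[0,[0,1,0],[0,0,0]],[0,[0,1,0],[0,0,0]],[0,[0,1,0],[0,0,0]]]'
python3 - <<'E'
from H import *
plan()
p,d=snapshot('scene');cv2.imwrite('pics/j1.png',p);crop(p,205,120,315,216,7,'pics/j1c.png');np.save('pics/j1.npy',d)
p,d=snapshot('top');cv2.imwrite('pics/j1t.png',p);crop(p,250,160,340,260,6,'pics/j1tc.png')
E
```

```text
t: 76.35
tcp_pos: [0.5029, -0.1529, 0.1605]
tool_rot: [1.0, -0.001, 0.006, 0.003]
force: [-0.1, -0.4, -0.2]
finger_gap: 0.499
t: 76.65
tcp_pos: [0.3959, -0.2304, 0.2042]
tool_rot: [1.0, -0.001, -0.002, -0.001]
force: [0.6, -0.2, 1.2]
finger_gap: 0.501
t: 76.95
tcp_pos: [0.4, -0.3383, 0.2065]
tool_rot: [1.0, -0.003, 0.003, 0.004]
force: [0.3, 0.3, 0.6]
finger_gap: 0.5
t: 77.35
tcp_pos: [0.3986, -0.4308, 0.205]
tool_rot: [1.0, -0.001, 0.001, -0.001]
force: [-0.3, 1.1, -0.7]
finger_gap: 0.5
t 77.35 tcp [ 0.3986 -0.4308  0.205 ] grasp [ 0.3986 -0.4308  0.258 ] gap 0.5 F [-0.3  1.1 -0.7] q [-1.02  0.47  1.52  0.    1.15  0.56]
```

View pics/j1.png

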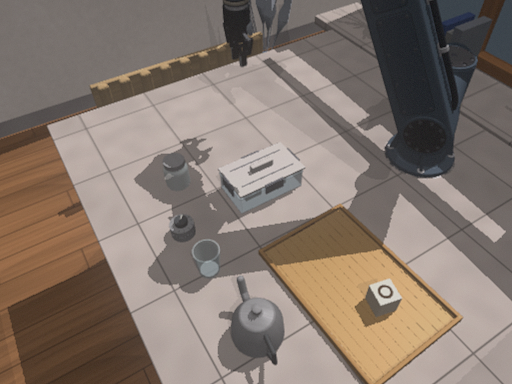

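View pics/j1c.png

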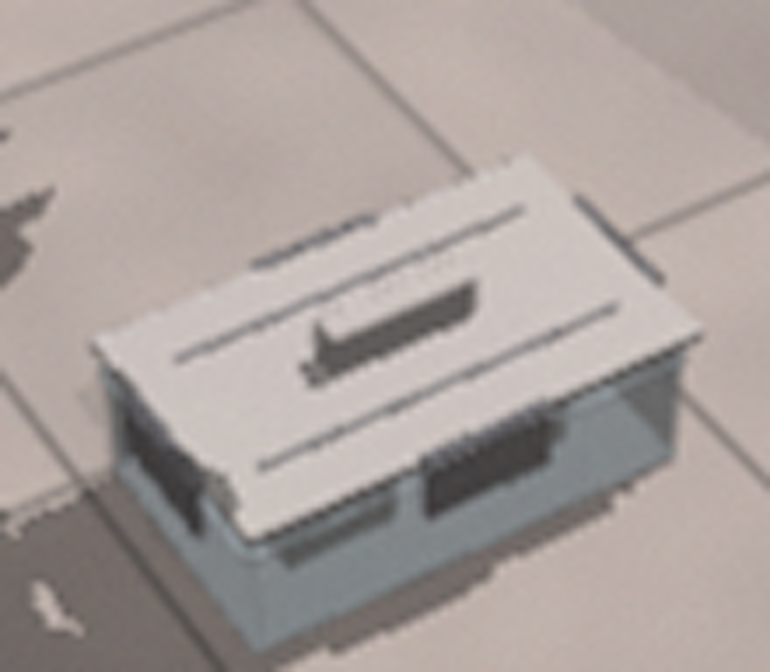

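View pics/j1tc.png

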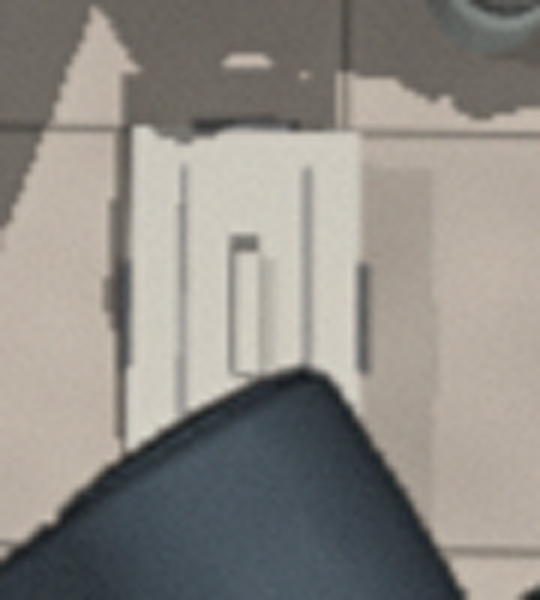

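Run:
```python
from H import *
u=lambda c:(np.array(c,float)+.5)/7-.5+[205,120]
P=plane("scene",u([(92,345),(525,152),(702,330),(240,545)]),.078)[:,:2];r=cv2.minAreaRect(P.astype(np.float32));print(P.round(4).tolist(),P.mean(0).round(4),r)
p=cv2.imread('pics/j1.png');d=np.load('pics/j1.npy');C=cloud("scene",d)
for q in[(130,345),(520,175),(680,330),(250,520),(380,440),(350,250)]:
    a=np.rint(u([q])[0]).astype(int);print(q,np.median(C[a[1]-1:a[1]+2,a[0]-1:a[0]+2].reshape(-1,3),0).round(4))
m=(p.max(2)<85)&(C[...,2]>.03)&(C[...,2]<.085)
for nm,box in(("left",(420,410,565,525)),("far",(115,385,205,540)),("near",(570,190,670,285)),("right",(245,205,380,275))):
    a=np.array(box)/7+[205,120,205,120];k=np.zeros_like(m);k[int(a[1]):int(a[3])+1,int(a[0]):int(a[2])+1]=1
    Q=C[(m if nm in("left","far") else (p.max(2)<125)&(C[...,2]>.02)&(C[...,2]<.085))&k];print(nm,len(Q))
    for lo in np.arange(.04,.085,.009):
        s=Q[(Q[:,2]>=lo)&(Q[:,2]<lo+.009)]
        if len(s):print(round(lo,3),len(s),np.median(s,0).round(4))
# ring cup
crop(p,355,260,420,330,8,'pics/j2.png')
hsv=cv2.cvtColor(p,cv2.COLOR_BGR2HSV);mm=(C[...,2]>.06)&(C[...,2]<.072)&(C[...,1]>.2)&(C[...,0]<.65)
print(cv2.minAreaRect(C[mm][:,:2].astype(np.float32)),mm.sum())
# bystanders moved?
p0=cv2.imread('pics/scene0.png');D=cv2.absdiff(p,p0).max(2)
print([(n,D[b[1]:b[3],b[0]:b[2]].mean().round(1)) for n,b in dict(jar=(162,152,190,190),timer=(168,212,196,240),glass=(192,240,222,277),pot=(230,275,285,360)).items()])
```

```text
[[0.6046, -0.2105], [0.3912, -0.215], [0.3908, -0.0846], [0.6077, -0.0837]] [ 0.4986 -0.1485] ((0.4994265139102936, -0.1493704617023468), (0.2170642912387848, 0.13036027550697327), 0.23510593175888062)
(130, 345) [ 0.5922 -0.2047  0.077 ]
(520, 175) [ 0.4022 -0.2028  0.0779]
(680, 330) [ 0.3977 -0.088   0.0768]
(250, 520) [ 0.5989 -0.0916  0.0775]
(380, 440) [ 0.5323 -0.1011  0.0787]
(350, 250) [ 0.4839 -0.2053  0.0763]
left 111
0.049 22 [ 0.502  -0.0789  0.0532]
0.058 44 [ 0.4956 -0.0781  0.062 ]
0.067 37 [ 0.4996 -0.078   0.0716]
0.076 8 [ 0.4934 -0.0774  0.077 ]
far 75
0.04 2 [ 0.6077 -0.1722  0.0471]
0.049 16 [ 0.6085 -0.1487  0.0534]
0.058 23 [ 0.6086 -0.1421  0.0633]
0.067 23 [ 0.6082 -0.1385  0.0734]
0.076 11 [ 0.606  -0.1355  0.0772]
near 8
0.067 1 [ 0.3848 -0.1474  0.0753]
0.076 7 [ 0.3888 -0.1383  0.0777]
right 3
0.067 1 [ 0.4864 -0.2184  0.0745]
0.076 2 [ 0.4926 -0.2163  0.0772]
((0.4646123945713043, 0.3305698335170746), (0.05543365329504013, 0.056396860629320145), 77.64515686035156) 559
[('jar', np.float64(24.6)), ('timer', np.float64(24.5)), ('glass', np.float64(24.3)), ('pot', np.float64(8.2))]
```

View pics/j2.png

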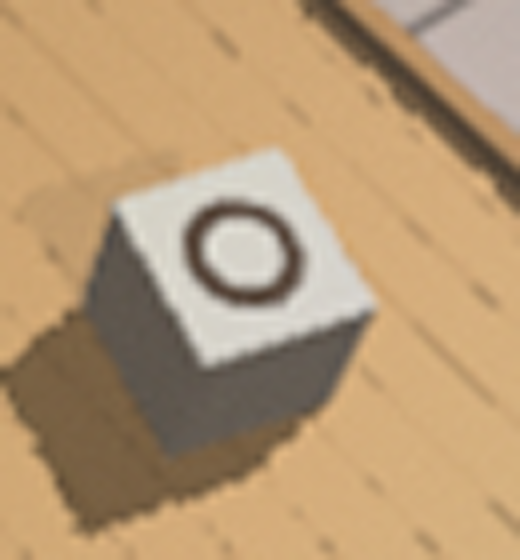

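```bash
python3 -m inch '[[0,[-0.3,0.5,0],[0,0,0]],[0,[-0.5,1,0],[0,0,0]],[0,[-0.5,1,0],[0,0,0]]]'
python3 -m inch '[[0,[-0.3,0.5,0],[0,0,0]],[0,[-0.6,1,0],[0,0,0]],[0,[-0.6,1,0],[0,0,0]],[0,[-0.6,1,0],[0,0,0]]]'
python3 - <<'E'
from H import *
p,d=snapshot('top');crop(p,255,165,335,260,7,'pics/k1.png')
E
```

```text
t: 77.75
tcp_pos: [0.3478, -0.5339, 0.2068]
tool_rot: [1.0, -0.001, 0.001, 0.002]
force: [-0.5, -0.4, 0.3]
finger_gap: 0.501
t: 78.15
tcp_pos: [0.2881, -0.6313, 0.2061]
tool_rot: [1.0, -0.002, 0.001, 0.0]
force: [0.1, -0.3, 0.7]
finger_gap: 0.501
```

View pics/k1.png

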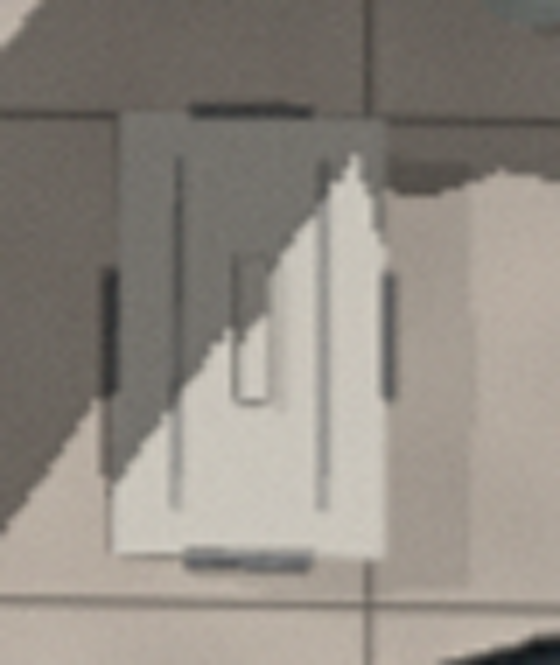

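Run:
```python
from H import *
p,d=snapshot('top');C=cloud('top',d)
for nm,(x0,x1,y0,y1) in dict(near=(283,299,241,250),far=(283,299,176,184),left=(267,273,205,221),right=(308,314,205,221)).items():
    print(nm)
    for v in range(y0,y1) if nm in("near","far") else [None]:
        if v is not None: print(v,np.median(C[v,x0:x1],0).round(4),np.median(p[v,x0:x1].max(1)))
    if nm in("left","right"):
        for uu in range(x0,x1):print(uu,np.median(C[y0:y1,uu],0).round(4),np.median(p[y0:y1,uu].max(1)))
```

```text
near
241 [ 0.3998 -0.15    0.078 ] 202.0
242 [ 0.3963 -0.1498  0.078 ] 201.0
243 [ 0.3931 -0.1499  0.0759] 169.5
244 [ 0.3896 -0.1497  0.0797] 127.0
245 [ 0.3863 -0.15    0.0771] 109.0
246 [ 0.3875 -0.1546  0.002 ] 119.5
247 [ 0.3841 -0.1545  0.0024] 162.5
248 [ 0.3806 -0.1545  0.0032] 174.0
249 [ 0.3773 -0.1549 -0.0004] 182.0
far
176 [ 0.6361 -0.1535  0.0011] 106.5
177 [ 0.6325 -0.153   0.001 ] 107.0
178 [ 0.6294 -0.1535 -0.002 ] 106.0
179 [ 0.6249 -0.1531  0.0017] 92.0
180 [ 0.6066 -0.1482  0.0776] 63.0
181 [ 0.6029 -0.1486  0.0787] 69.0
182 [ 0.5995 -0.1488  0.0783] 108.5
183 [ 0.5959 -0.1487  0.0786] 116.5
left
267 [ 0.5034 -0.0712 -0.    ] 106.0
268 [ 5.039e-01 -7.480e-02 -4.000e-04] 105.0
269 [ 0.4972 -0.0776  0.0525] 80.0
270 [ 0.4941 -0.0804  0.079 ] 54.5
271 [ 0.4943 -0.0837  0.0793] 68.5
272 [ 0.4944 -0.0871  0.0774] 106.0
right
308 [ 0.4959 -0.208   0.0789] 200.0
309 [ 0.4958 -0.2113  0.0797] 146.0
310 [ 0.4958 -0.2145  0.0811] 95.0
311 [ 0.5058 -0.2258  0.0037] 122.0
312 [ 0.5062 -0.2294  0.0025] 154.0
313 [ 0.5058 -0.233   0.0018] 163.0
```

```bash
python3 -c "
from station import *
print(sign_off(), sense()['t'])"
```

```text
the job is handed in; nothing more can be done
the job is handed in; nothing more can be done
```

The job is done and handed in at about 78 s on the robot's clock, against the 210 s limit; sign-off gives no verdict.

- **Cups:** There were three cups. I turned each mouth-down with two quarter-turn regrasps on the tray and read its stamp. Two were crosses and one was a ring. Both cross cups stand mouth-down in the box, and the ring cup stands mouth-down on the tray at about (0.465, 0.331).
- **Lid and clips:** The lid is on the box and all four clips are folded down. Folding the clips had slid the lid about 4 mm within its slack, so I regripped the bar and recentred it.

**Last checks**
- **Lid position:** it sits level, with its top face at about 77–78 mm (expected 78). Its centre is at about (0.499, -0.149), within roughly 1–2 mm of my best estimate of the box centre.
- **Clips:** the depth images show the left and far flaps vertical. The near and right flaps face away from the scene camera. I judged those two from the top view, which shows nothing sticking out below the lid edge, and from the firm 12–15 N pushes.
- **Bystanders:** teapot, jar, timer and glass look unmoved by eye. A pixel-difference check was not conclusive because shadows had changed.

**What disagreed**
- The fingertips were seen about 31 mm short of the reported TCP, or 45 mm with the gripper open. I used the measured offset throughout.
- The ring cup had moved about 3 cm since I set it down, with no contact from the robot. I took this for the announced knock; it is still upright on the tray.

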